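Hang the cuffs on the cleaning rack and lock the keeper

ROBOT

A 6-joint arm with a two-finger parallel gripper is mounted at the origin on the work surface. World frame = base frame: x ahead of the robot, y to its left, z up, the work surface at z = 0. Lengths are in m, angles in rad, forces in N, time in s.
With the tool pointing down it reaches from about 0.375 to 0.9 m from the base axis. Payload 3.1 kg.
Tool frame: the origin (TCP) lies midway between the tips of the shut fingers; the grasp point (between the pads) lies 19 mm behind it; z points along the fingers, x is the direction in which the jaws open and shut, and the axes are right-handed (so a half turn about z gives the same grasp; the last joint's range is limited). The gripper opens to 87 mm and grips with 3 to 60 N. Pads are 19 mm wide; open, the fingers measure 117 mm over their backs; the gripper's body (75 mm by 190 mm) begins 51 mm behind the grasp point.
Start: joints at [1.147, 0.527, 1.433, -0, 1.181, -0.178], TCP at [0.152, 0.606, 0.223] pointing down, gripper open.
Joint ranges: [-3.08, 3.08], [-0.75, 2.2], [0.22, 2.44], [-1.43, 4.57], [0, 2.65], [-2.85, 2.85]. Speed limits (rad/s): [2.79, 2.79, 3.14, 3.14, 3.14, 3.14].

INTERFACE

Orientations are given as a unit quaternion [x, y, z, w].
In Python, from rig import * gives the robot as it stands.
- The arm moves only by the tool drive_tool, never from a script. Its argument "plan" is a list of rows, each an object with "offset": the shift along the tool's x, y, z in cm, a list of three; "delta_rot": the turn, a rotation vector about the tool's x, y, z in degrees, a list of three; "jaw": the finger opening in cm, from 0 to 8.7. In form: [{"offset": [dx, dy, dz], "delta_rot": [wx, wy, wz], "jaw": jaw}, ...]. A call has exactly 8 rows; each row is the pose to reach, as a shift and turn from the pose commanded when the call began, along the tool's axes at that moment; what a row does not reach only later rows make up. A row lasts 1/12 s, in which the tool goes at most 41.7 mm and 7.16 degrees, less where a joint would pass 70% of its speed; a pose out of reach is approached as far as the arm can. A call with a gripper value outside its range is refused whole. The fingers move at their own pace and stop on an object; "squeeze" is the grip in N (left out, the last holds). Time passes only in rows, so rows that repeat a pose let the fingers close, or fill a call up. It gives the time, the measured TCP pose, the force and the opening at its end, in the units of the state.
- get_obs(): the state, without advancing time (a new reading comes with each control period).
- camera(name): name is "scene" or "top"; returns the picture (480x640x3 uint8, red, green, blue); there is no depth.
- calibration(name): a dict with "K" (3x3 intrinsics, pixels), "distortion" ([k1, k2, p1, p2, k3] as OpenCV has them; the pictures are not rectified), "pose" (4x4, takes a point from camera to world coordinates). Camera axes: x right, y down, z forward; pixel columns grow to the right and rows downward; lengths in m; the calibration is good to about 2 mm. A picture is of the moment at which its call begins. calibration takes no time and is no camera call.
- hand_in(): hands the job in, once; it reports no verdict.
The state is a dict: "time": time; "q": joint angles; "joint_velocities": joint speeds; "joint_torque": joint torques, N m; "position": TCP position; "tool_rot": TCP orientation; "ft_force": force on the tool from outside, world axes, zero at the start; "moment": the same for the moment, N m; "grip_width": finger opening in m.
Only numpy, scipy, OpenCV 4.12 (cv2) and the standard library are available. Lean on these libraries where they do the work, as an engineer would, in place of code of your own. Each camera call takes 0.05 s, during which the arm holds its last target.

TASK

Load the cleaning rack. Fit the T-handled hex key into the recessed lock screw in the grey block, turning it until it drops fully in, unscrew anticlockwise until the keeper has swung fully open and stand the key back in its wooden stand; then hang every open cuff bracelet over the rack's wooden bar, crown on the bar, and only then fit the key again, turn it clockwise until the keeper is fully closed over the cuffs, and put it back upright in its stand, collar on the top. Move the keeper only with the key, never by hand, and leave the other things on the bench where they are.

Things in the scene. Friction and masses are not known exactly. Their poses are not given: they have to be found in the camera images.
- cuff0_mid (a point): open brass cuff bracelet, a rigid arch standing on its two thickened ends: 58 mm across outside (its x), 50 inside (34 between the ends), 66 high, strip 4 mm thick and 18 wide (its y), 70 g. Sides straight for the lower 37 mm, half-round above. Point in its middle, 33 mm above the ends, 33 mm below the outside and 29 mm below the inside of the crown; z points to the crown. None if absent
- cuff1_mid (a point): open brass cuff bracelet, a rigid arch standing on its two thickened ends: 58 mm across outside (its x), 50 inside (34 between the ends), 66 high, strip 4 mm thick and 20 wide (its y), 70 g. Sides straight for the lower 37 mm, half-round above. Point in its middle, 33 mm above the ends, 33 mm below the outside and 29 mm below the inside of the crown; z points to the crown. None if absent
- cuff2_mid (a point): open brass cuff bracelet, a rigid arch standing on its two thickened ends: 58 mm across outside (its x), 50 inside (34 between the ends), 66 high, strip 4 mm thick and 22 wide (its y), 70 g. Sides straight for the lower 37 mm, half-round above. Point in its middle, 33 mm above the ends, 33 mm below the outside and 29 mm below the inside of the crown; z points to the crown. None if absent
- cuff3_mid (a point): open brass cuff bracelet, a rigid arch standing on its two thickened ends: 58 mm across outside (its x), 50 inside (34 between the ends), 66 high, strip 4 mm thick and 20 wide (its y), 70 g. Sides straight for the lower 37 mm, half-round above. Point in its middle, 33 mm above the ends, 33 mm below the outside and 29 mm below the inside of the crown; z points to the crown. None if absent
- cuff4_mid (a point): open brass cuff bracelet, a rigid arch standing on its two thickened ends: 58 mm across outside (its x), 50 inside (34 between the ends), 66 high, strip 4 mm thick and 18 wide (its y), 70 g. Sides straight for the lower 37 mm, half-round above. Point in its middle, 33 mm above the ends, 33 mm below the outside and 29 mm below the inside of the crown; z points to the crown. None if absent
- cuff0: the same cuff; origin between its two ends, at their lower edge
- cuff1: the same cuff; origin between its two ends, at their lower edge
- cuff2: the same cuff; origin between its two ends, at their lower edge
- cuff3: the same cuff; origin between its two ends, at their lower edge
- cuff4: the same cuff; origin between its two ends, at their lower edge
- bar_mid (a point): middle of the axis of the rack's round wooden bar (18 mm diameter), 130 mm above the table. y of this frame runs along the bar, z up, x square to the bar, away from the robot. The bar is free for 123 mm each way along y, between two end posts 14 mm thick and 138 mm high; cuffs may hang anywhere between them
- rack: the aluminium rack, fixed to the table; same axes as bar_mid, which is at (0, -70, 130) mm in it. Base plate 12 mm thick, x -55 to 115, y -240 to 200 mm. Two rear posts 152 mm high, 85 mm behind the bar's end posts, carry the keeper. At its +y end a grey block, 64 x 64 mm, 62 mm high, holds the lock screw; the nearest post is 78 mm from the screw's axis
- socket (a point): centre of the mouth of the lock screw's hexagon socket, on its upright axis, 50 mm above the table, 12 mm below the top of the grey block; a round 31 mm hole leads down to it. Socket 23.4 mm across flats, 16 mm deep. Axes are the rack's: how the flats lie differs from start to start and no reading tells it; it repeats every 60 degrees, and the key enters within about 6 degrees of fitting
- lock (a joint): turn of the lock screw (rad): 0 = locked, keeper closed, as at the start; grows anticlockwise seen from above, end stop at 1.35; fully open from 1.2, fully locked below 0.12. Turns with about 0.1 N m and stays where it is left
- keeper_frame: the keeper: a U-shaped frame of 7 mm steel rod, 260 mm long, 85 mm deep, hinged at the top of the rack's rear posts (85 mm behind the bar, 20 mm above its axis). Closed, it lies level, 20 mm above the bar's axis, and bars it; open, its long rod is 122 mm behind and 97 mm above the bar's axis. Geared to the lock screw (1.48 times its turn) and moved only by it
- key_grip (a point): centre of the T-handle of the upright hex key (0.3 kg): a flat steel bar 80 mm long (its x), 14 mm thick (y), 24 mm high. Below it a 16 mm neck, a round collar 44 mm in diameter and 6 mm thick, underside 34 mm below this point, then a hexagonal shaft 22 mm across flats, two flats square to x, ending 104 mm below this point. At the start the collar rests on the stand
- key_tip (a point): the tip of the hex key, on its axis, 104 mm below key_grip. The last 7 mm taper to 9 mm diameter, so on a socket that does not fit yet the tip stops about 7 mm below the socket's mouth, and once it fits it drops to the floor, 16 mm below the mouth
- stand_top (a point): centre of the top of the wooden key stand, a fixed 75 x 75 mm block 80 mm high, with a 33 x 33 mm square hole right through it along its axes; the key's shaft hangs in it, collar on the top
- bangle: closed round bangle lying flat, 68 mm diameter, 10 mm high; a bystander, to be left alone; origin under it
- polish_jar: small brown jar, 52 mm diameter, 55 mm high; a bystander, to be left alone; origin under it
- brush: bench brush lying, 170 mm long; a bystander, to be left alone; origin under it
- water: clear water bottle, 64 mm diameter, 190 mm high; a bystander, to be left alone; origin under it
- mandrel: upright tapered ring mandrel, 44 mm foot, 150 mm high; a bystander, to be left alone; origin under it
- pliers: pliers lying, about 150 mm long; a bystander, to be left alone; origin under it
Mind the look-alikes: they are no part of the job. What is shaped like the part that bears key_grip but green is not meant.

How it is judged:
On the way, in this order (a step that is already met when the one before it is completed fails the run):
1. the key sits fully in the lock screw and has turned it fully open (z of key_tip in the frame of socket between -0.03 and -0.01 m and horizontal distance between key_tip and socket below 0.005 m and value of joint lock above 1.2 rad), for 0.2 s.
2. the key stands in its stand again, the keeper open (horizontal distance between key_tip and stand_top below 0.012 m and z of key_tip in the frame of stand_top between -0.078 and -0.062 m and angle between key_tip's own z axis and vertical below 0.12 rad and value of joint lock above 1.2 rad), for 0.2 s.
3. every cuff hangs on the bar while the keeper is still open (x of cuff0_mid in the frame of bar_mid between -0.03 and 0.03 m and y of cuff0_mid in the frame of bar_mid between -0.12 and 0.12 m and z of cuff0_mid in the frame of bar_mid between -0.045 and -0.005 m and angle between each of cuff0_mid, cuff1_mid, cuff2_mid, cuff3_mid, cuff4_mid's own z axis and vertical below 1 rad and angle between the y axis of each of cuff0_mid, cuff1_mid, cuff2_mid, cuff3_mid, cuff4_mid and the y axis of bar_mid, either way round below 1 rad and linear speed of each of cuff0, cuff1, cuff2, cuff3, cuff4 below 0.06 m/s and x of cuff1_mid in the frame of bar_mid between -0.03 and 0.03 m and y of cuff1_mid in the frame of bar_mid between -0.12 and 0.12 m and z of cuff1_mid in the frame of bar_mid between -0.045 and -0.005 m and x of cuff2_mid in the frame of bar_mid between -0.03 and 0.03 m and y of cuff2_mid in the frame of bar_mid between -0.12 and 0.12 m and z of cuff2_mid in the frame of bar_mid between -0.045 and -0.005 m and x of cuff3_mid in the frame of bar_mid between -0.03 and 0.03 m and y of cuff3_mid in the frame of bar_mid between -0.12 and 0.12 m and z of cuff3_mid in the frame of bar_mid between -0.045 and -0.005 m and x of cuff4_mid in the frame of bar_mid between -0.03 and 0.03 m and y of cuff4_mid in the frame of bar_mid between -0.12 and 0.12 m and z of cuff4_mid in the frame of bar_mid between -0.045 and -0.005 m and value of joint lock above 1.2 rad), for 0.2 s.
4. the key sits fully in the lock screw again and has turned it fully locked (z of key_tip in the frame of socket between -0.03 and -0.01 m and horizontal distance between key_tip and socket below 0.005 m and value of joint lock below 0.12 rad), for 0.2 s.
At the end, for the whole second after the job is handed in: Each cuff hangs at rest by its crown between the posts (centre within 30 mm of under the bar, tilt < 1 rad, within 1 rad of square); lock below 0.12 rad; key upright in its stand (tip within 12 mm of the axis, 62 to 78 mm below the top, tilt < 0.12 rad) (x of cuff0_mid in the frame of bar_mid between -0.03 and 0.03 m and y of cuff0_mid in the frame of bar_mid between -0.12 and 0.12 m and z of cuff0_mid in the frame of bar_mid between -0.045 and -0.005 m and angle between each of cuff0_mid, cuff1_mid, cuff2_mid, cuff3_mid, cuff4_mid's own z axis and vertical below 1 rad and angle between the y axis of each of cuff0_mid, cuff1_mid, cuff2_mid, cuff3_mid, cuff4_mid and the y axis of bar_mid, either way round below 1 rad and linear speed of each of cuff0, cuff1, cuff2, cuff3, cuff4 below 0.06 m/s and x of cuff1_mid in the frame of bar_mid between -0.03 and 0.03 m and y of cuff1_mid in the frame of bar_mid between -0.12 and 0.12 m and z of cuff1_mid in the frame of bar_mid between -0.045 and -0.005 m and x of cuff2_mid in the frame of bar_mid between -0.03 and 0.03 m and y of cuff2_mid in the frame of bar_mid between -0.12 and 0.12 m and z of cuff2_mid in the frame of bar_mid between -0.045 and -0.005 m and x of cuff3_mid in the frame of bar_mid between -0.03 and 0.03 m and y of cuff3_mid in the frame of bar_mid between -0.12 and 0.12 m and z of cuff3_mid in the frame of bar_mid between -0.045 and -0.005 m and x of cuff4_mid in the frame of bar_mid between -0.03 and 0.03 m and y of cuff4_mid in the frame of bar_mid between -0.12 and 0.12 m and z of cuff4_mid in the frame of bar_mid between -0.045 and -0.005 m and value of joint lock below 0.12 rad and horizontal distance between key_tip and stand_top below 0.012 m and z of key_tip in the frame of stand_top between -0.078 and -0.062 m and angle between key_tip's own z axis and vertical below 0.12 rad); the robot touches nothing.
It fails at once if the keeper is pushed by the robot (contact force between keeper_frame and the fingers above 4 N or contact force between keeper_frame and the arm above 4 N).
It fails at once if a bystander is moved more than 4 cm (distance of any of bangle, polish_jar, brush, water, mandrel, pliers from where it was at the start of the episode above 0.04 m).
Of cuff0, cuff1, cuff2, cuff3, cuff4 only 3 to 5 are there at a start; the rules pass over those that are not, and their reading is None.
At some moment in a run one of cuff0, cuff1, cuff2, cuff3, cuff4 may be knocked a few centimetres aside while the robot is not near it.
It also fails if it takes over 210 s, if anything falls off the work surface, if the arm or the gripper's body presses on something with over 40 N, if the wrist force passes 120 N, or if a joint passes its speed limit or range.

## Working session

There is one attempt and no reset: what is moved stays moved. The work goes in short steps, Python scripts to look and compute and a tool call to move; the robot and the scene stay as the last step left them, time stands still between calls to the robot, and variables do not carry over. Pictures are saved under pics/ and viewed, and the job is handed in when it is done.

Besides the shell and the picture viewer there is one more tool, called after "Call:" as name(argument=value, ...), one argument or row to a line, values as JSON. drive_tool: Moves the arm, as the interface text tells. Its arguments: {"type":"object","properties":{"plan":{"type":"array","items":{"type":"object","properties":{"offset":{"type":"array","items":{"type":"number"}},"delta_rot":{"type":"array","items":{"type":"number"}},"jaw":{"type":"number"}}}},"squeeze":{"type":"number"}},"required":["plan"]}

```bash
ls; mkdir -p pics; python3 - <<'E'
from rig import *
import cv2,numpy as np
o=get_obs();print(o)
for n in("scene","top"):
    im=camera(n);cv2.imwrite(f"pics/{n}0.png",im[:,:,::-1])
    c=calibration(n);print(n,np.round(c["K"],1).tolist(),c["distortion"],np.round(c["pose"],4).tolist())
E
```

```text
pics
{'time': 0.0, 'q': array([ 1.14650123e+00,  5.28475094e-01,  1.43392877e+00, -3.93682217e-05,
        1.18137879e+00, -1.78489761e-01]), 'joint_velocities': array([-0.00029124, -0.00048266, -0.00043636, -0.000212  ,  0.00073111,
       -0.00181389]), 'joint_torque': array([-1.53565197e-04, -4.40039957e+01, -1.76593208e+01,  6.35053706e-02,
        5.84863883e-02, -1.66992845e-04]), 'position': array([0.15175023, 0.60552906, 0.22155773]), 'tool_rot': array([ 7.88454661e-01,  6.15091902e-01, -9.60758994e-04,  5.25647659e-04]), 'ft_force': array([1.14437821, 0.5735731 , 0.61929467]), 'moment': array([-0.02018797, -0.00176478, -0.03281208]), 'grip_width': 0.08709760034882112}
scene [[456.1, 0.0, 322.4], [0.0, 456.1, 240.2], [0.0, 0.0, 1.0]] [-0.02132493  0.          0.          0.          0.        ] [[-0.4327, 0.7137, -0.5509, 1.1229], [0.9013, 0.355, -0.2481, 0.2897], [0.0185, -0.6039, -0.7969, 0.9667], [0.0, 0.0, 0.0, 1.0]]
top [[502.1, 0.0, 319.4], [0.0, 502.1, 246.4], [0.0, 0.0, 1.0]] [-0.08421963  0.          0.          0.          0.        ] [[-0.0251, -0.9955, 0.0913, 0.3844], [-0.9997, 0.0254, 0.0021, -0.002], [-0.0044, -0.0912, -0.9958, 1.6143], [0.0, 0.0, 0.0, 1.0]]
```

View pics/scene0.png

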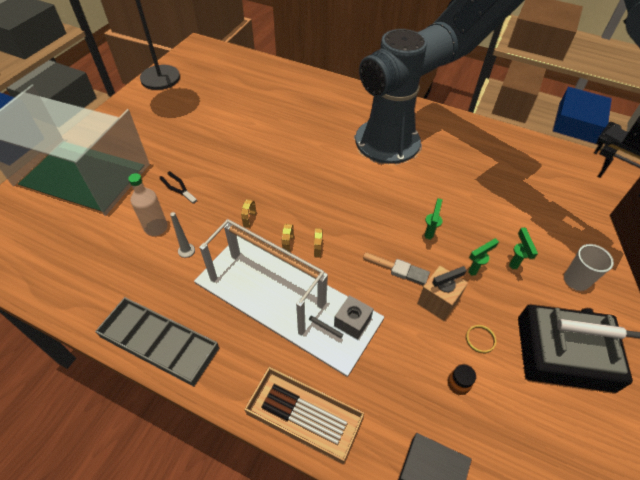

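View pics/top0.png

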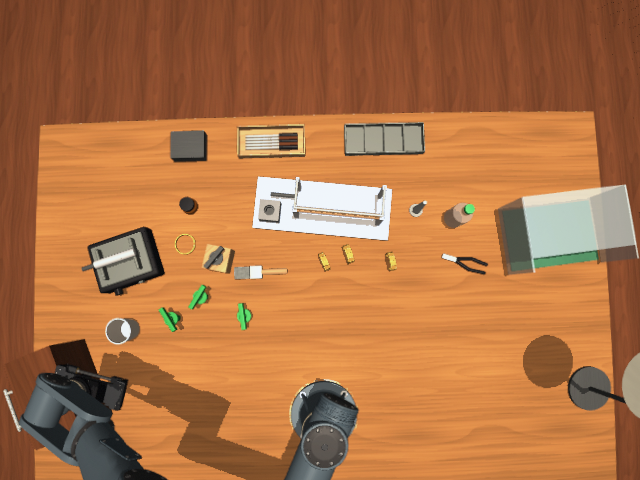

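The top view shows the rack at about (320,208), block hole (269,210), key in its stand (217,258), and three cuffs at (324,262), (348,254) and (391,261). Three green decoys are at left. Next I'll look at enlarged crops.

```bash
cat > h.py <<'E'
from rig import *
import cv2,numpy as np
from scipy.spatial.transform import Rotation as R
C={n:calibration(n) for n in("scene","top")}
def ray(n,u,v):
    c=C[n];p=cv2.undistortPoints(np.array([[[u,v]]],float),np.array(c["K"]),np.array(c["distortion"]))[0,0]
    P=np.array(c["pose"]);d=P[:3,:3]@np.array([p[0],p[1],1]);return P[:3,3],d
def onz(n,u,v,z):
    o,d=ray(n,u,v);return o+d*(z-o[2])/d[2]
def proj(n,X):
    c=C[n];P=np.linalg.inv(np.array(c["pose"]))
    X=np.atleast_2d(np.asarray(X,float))
    return cv2.projectPoints(X,cv2.Rodrigues(P[:3,:3])[0],P[:3,3],np.array(c["K"]),np.array(c["distortion"]))[0][:,0]
def tri(u1,u2):
    A=[];b=[]
    for n,u in(("scene",u1),("top",u2)):
        o,d=ray(n,*u);d/=np.linalg.norm(d);M=np.eye(3)-np.outer(d,d);A.append(M);b.append(M@o)
    X,r,_,_=np.linalg.lstsq(np.vstack(A),np.hstack(b),rcond=None);return X,np.sqrt(r)
def crop(im,x0,y0,w,h,s,fn):
    c=cv2.resize(im[y0:y0+h,x0:x0+w,::-1],None,fx=s,fy=s,interpolation=cv2.INTER_CUBIC)
    cv2.imwrite(fn,c)
def pic(n):
    return camera(n)
def state():
    o=get_obs();r=R.from_quat(o["tool_rot"]).as_matrix()
    return o,r
def local(target, yaw=None):
    """offset (cm) in tool axes to take TCP to target"""
    o,r=state();return np.round(r.T@(np.array(target)-o["position"])*100,2)
E
python3 - <<'E'
from h import *
t=cv2.imread("pics/top0.png")[:,:,::-1];s=cv2.imread("pics/scene0.png")[:,:,::-1]
crop(t,190,170,110,120,5,"pics/t1.png"); crop(t,285,170,120,110,6,"pics/t2.png")
crop(s,190,190,200,180,4,"pics/s1.png"); crop(s,360,240,140,120,5,"pics/s2.png")
E
```

```text
(no output)
```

View pics/t1.png

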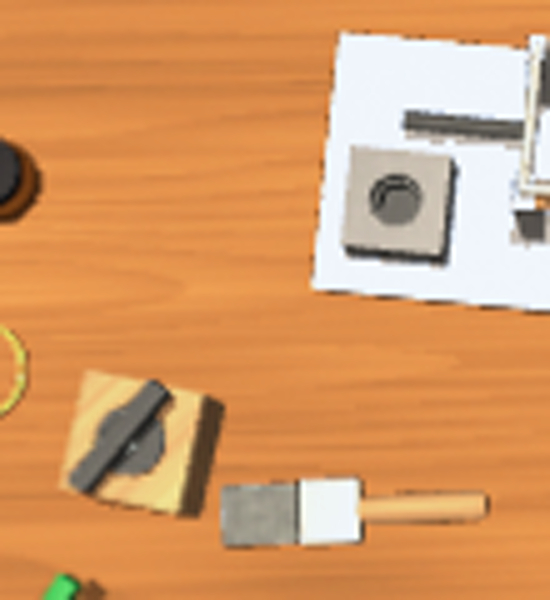

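View pics/t2.png

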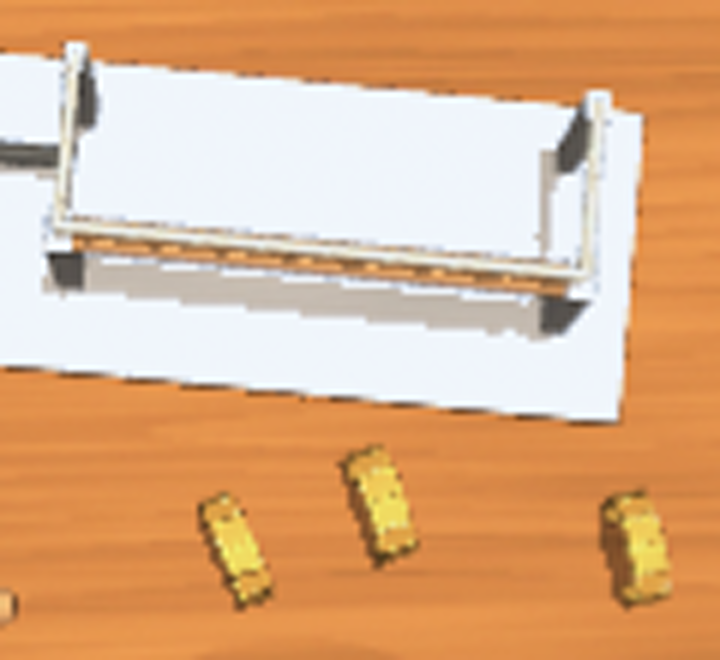

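View pics/s1.png

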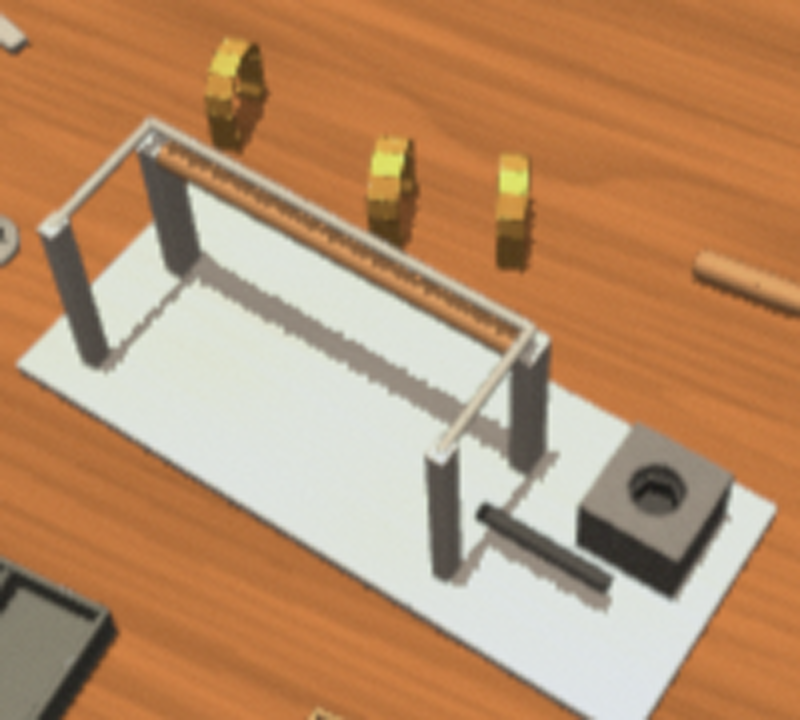

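View pics/s2.png

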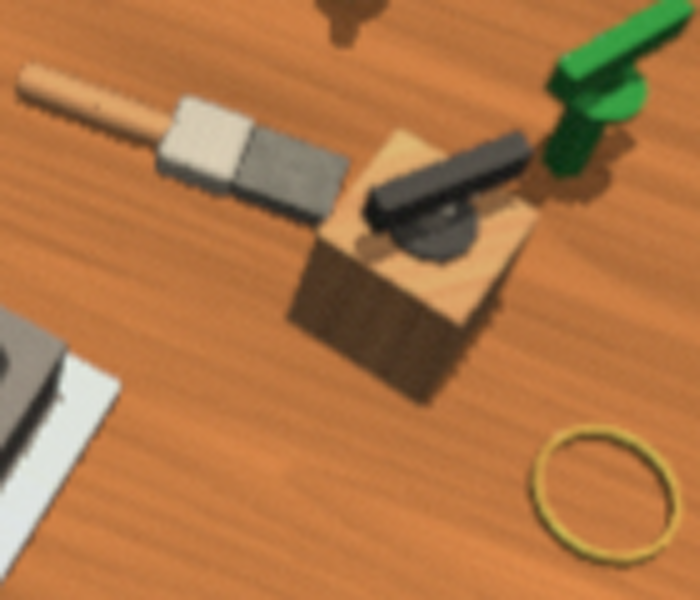

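```bash
cat > fit0.py <<'E'
from h import *
from scipy.optimize import least_squares
T1=lambda x,y:("top",190+(x+.5)/5-.5,170+(y+.5)/5-.5)
T2=lambda x,y:("top",285+(x+.5)/6-.5,170+(y+.5)/6-.5)
S1=lambda x,y:("scene",190+(x+.5)/4-.5,190+(y+.5)/4-.5)
S2=lambda x,y:("scene",360+(x+.5)/5-.5,240+(y+.5)/5-.5)
def Tf(p,X):
    c,s=np.cos(p[2]),np.sin(p[2]);X=np.asarray(X,float)
    return np.stack([p[0]+c*X[:,0]-s*X[:,1],p[1]+s*X[:,0]+c*X[:,1],X[:,2]],1)
def solve(obs,p0,model=lambda p,X:X):
    def res(p):
        r=[]
        for X,(n,u,v) in obs:
            r.append(proj(n,Tf(p,[X(p) if callable(X) else X]))[0]-[u,v])
        return np.ravel(r)
    s=least_squares(res,p0,x_scale=[.1,.1,.1]+[.01]*(len(p0)-3),loss='soft_l1');return s.x,res(s.x).reshape(-1,2)
E
cat > f1.py <<'E'
from fit0 import *
m=.001
def bl(a,b,z=.062): return lambda p:(p[3]+a*.032,p[4]+b*.032,z)
rk=[((.115,.2,.012),T1(340,33)),((-.055,.2,.012),T1(313,288)),((.115,-.24,.012),T2(642,113)),((-.055,-.24,.012),T2(620,422)),
((-.055,.2,.012),S1(776,508)),((.115,-.24,.012),S1(18,363)),
(bl(1,1),T1(347,146)),(bl(1,-1),T1(456,155)),(bl(-1,1),T1(343,247)),
(bl(0,0),T1(396,201)),(bl(0,0),S1(657,490)),
(bl(-1,-1),S1(635,423)),(bl(-1,1),S1(733,480)),(bl(1,-1),S1(580,508)),(bl(1,1),S1(672,552))]
p,r=solve(rk,[.5,.05,0,0,.16]);print("rack",np.round(p,4),np.degrees(p[2]));print(np.round(r,1).tolist())
sock=Tf(p,[(p[3],p[4],.05)])[0];bar=Tf(p,[(0,-.07,.13)])[0];print("socket",sock,"bar",bar)
k=[((.04,-.007,.126),T1(155,380)),((.04,.007,.126),T1(0,0))]
# key: top face corners; x axis from lower-left end to upper-right (top image)
hz=.126
E
python3 f1.py
```

```text
rack [ 6.295e-01  1.330e-02 -1.209e-01  1.000e-04  1.448e-01] -6.928381539647839
[[-0.3, -0.6], [-0.6, -0.1], [0.4, -0.2], [-0.2, 0.1], [0.6, -0.7], [-1.2, -0.4], [0.7, -0.5], [-0.9, -0.4], [-0.7, -0.6], [-0.1, -0.5], [-0.3, -0.3], [0.1, -0.8], [0.2, -1.5], [-0.8, -1.0], [1.2, 2.4]]
socket [0.64712712 0.15695663 0.05      ] bar [ 0.62109146 -0.05621346  0.13      ]
```

```bash
cat > f2.py <<'E'
from fit0 import *
def q(a,b,z,h=.0375): return (a*h,b*h,z)
# stand: local +x up in top image,+y left
st=[(q(1,1,.08),T1(88,371)),(q(1,-1,.08),T1(206,397)),(q(-1,-1,.08),T1(182,515)),(q(-1,1,.08),T1(62,488)),
(q(-1,-1,.08),S2(400,128)),(q(-1,1,.08),S2(540,212)),(q(1,1,.08),S2(463,325)),(q(1,-1,.08),S2(318,232))]
p,r=solve(st,[.47,.25,0]);print("stand",np.round(p,4),np.degrees(p[2]));print(np.round(r,1).tolist())
k=[((.04,-.007,.126),T1(172,395)),((.04,.007,.126),T1(155,380)),((-.04,.007,.126),T1(69,478)),((-.04,-.007,.126),T1(88,495)),
((.04,.007,.126),S2(370,190)),((.04,-.007,.126),S2(367,192)),((-.04,-.007,.126),S2(522,133)),((-.04,.007,.126),S2(533,150)),((.04,.007,.126),S2(385,210))]
k=[k[i] for i in (0,1,2,3,6,7,8)]+[((.04,-.007,.126),S2(367,190))]
for sel in (k[:4],k):
    p,r=solve(sel,[.47,.25,-.8]);print("key",np.round(p,4),np.degrees(p[2]));print(np.round(r,1).tolist())
E
python3 f2.py
```

```text
stand [ 0.4975  0.3204 -0.2274] -13.028494138283955
[[-0.4, -0.2], [-0.4, -0.6], [-0.9, -0.3], [-0.5, 0.2], [-0.3, -0.5], [0.1, -0.1], [-0.4, -0.5], [-0.4, -0.2]]
key [ 0.497   0.3171 -0.727 ] -41.65377484869137
[[0.3, -0.3], [0.2, -0.3], [-0.1, 0.5], [-0.4, 0.1]]
key [ 0.4983  0.3195 -0.717 ] -41.08057502218019
[[-0.6, -0.8], [-0.7, -0.8], [-0.8, 0.2], [-1.1, -0.2], [-0.9, -1.4], [0.4, 0.0], [-0.6, -0.2], [-0.4, -1.2]]
```

```bash
cat >> h.py <<'E'
def go(target,yaw=None):
    """print offset cm & rotvec deg in tool axes; yaw = tool x heading deg (tool down)"""
    o,r=state()
    off=r.T@(np.array(target)-o["position"])*100
    cur=np.degrees(np.arctan2(r[1,0],r[0,0]));yaw=cur if yaw is None else yaw
    c,s=np.cos(np.radians(yaw)),np.sin(np.radians(yaw))
    G=np.array([[c,s,0],[s,-c,0],[0,0,-1.]])
    rv=np.degrees(R.from_matrix(r.T@G).as_rotvec())
    print("off",np.round(off,2),"rot",np.round(rv,2),"yaw",round(cur,2),"pos",np.round(o["position"],4),"F",np.round(o["ft_force"],1),"w",round(o["grip_width"],4),"t",round(o["time"],2),"q6",round(o["q"][5],2))
E
python3 - <<'E'
from h import *
go([.498,.319,.25],48.6)
E
```

```text
off [-19.38  40.55  -2.81] rot [1.000e-02 1.100e-01 2.732e+01] yaw 75.92 pos [0.1518 0.6056 0.2217] F [-0.3 -0.3 -0.4] w 0.0867 t 0.1 q6 -0.18
```

Call:
drive_tool(
  plan=[
    {"offset": [0,0,-2.8],"delta_rot": [0,0,0],"jaw": 8.7},
    {"offset": [-1.7,3.6,-2.8],"delta_rot": [0,0,4],"jaw": 8.7},
    {"offset": [-3.4,7.2,-2.8],"delta_rot": [0,0,8],"jaw": 8.7},
    {"offset": [-5.1,10.8,-2.8],"delta_rot": [0,0,12],"jaw": 8.7},
    {"offset": [-6.8,14.4,-2.8],"delta_rot": [0,0,16],"jaw": 8.7},
    {"offset": [-8.5,18,-2.8],"delta_rot": [0,0,20],"jaw": 8.7},
    {"offset": [-10.2,21.6,-2.8],"delta_rot": [0,0,24],"jaw": 8.7},
    {"offset": [-11.9,25.2,-2.8],"delta_rot": [0,0,27.3],"jaw": 8.7},
  ],
)

```text
time: 0.77
position: [0.3684, 0.4279, 0.2502]
tool_rot: [0.912, 0.41, -0.0, 0.0]
ft_force: [1.9, -0.1, 0.9]
grip_width: 0.0866
```

```bash
python3 - <<'E'
from h import *
go([.498,.319,.25],48.6)
E
```

```text
off [ 0.45 16.92  0.02] rot [-0.01  0.04 -0.16] yaw 48.44 pos [0.3684 0.4279 0.2502] F [ 1.9 -0.1  0.9] w 0.0866 t 0.77 q6 -0.18
```

Call:
drive_tool(
  plan=[
    {"offset": [0.1,3.5,0],"delta_rot": [0,0,0],"jaw": 8.7},
    {"offset": [0.2,7,0],"delta_rot": [0,0,0],"jaw": 8.7},
    {"offset": [0.3,10.5,0],"delta_rot": [0,0,0],"jaw": 8.7},
    {"offset": [0.4,14,0],"delta_rot": [0,0,0],"jaw": 8.7},
    {"offset": [0.4,16.9,0],"delta_rot": [0,0,0],"jaw": 8.7},
    {"offset": [0.4,16.9,3],"delta_rot": [0,0,0],"jaw": 8.7},
    {"offset": [0.4,16.9,6],"delta_rot": [0,0,0],"jaw": 8.7},
    {"offset": [0.4,16.9,9],"delta_rot": [0,0,0],"jaw": 8.7},
  ],
)

```text
time: 1.43
position: [0.4977, 0.32, 0.1597]
tool_rot: [0.912, 0.411, 0.001, 0.0]
ft_force: [0.9, 1.2, -0.4]
grip_width: 0.0866
```

```bash
python3 - <<'E'
from h import *
go([.498,.319,.099],48.6)
o,r=state();p=o["position"];f=[p+r@np.array([s*o["grip_width"]/2,0,0]) for s in(1,-1)]
for n in("scene","top"):
    im=camera(n).copy();u=proj(n,f);print(n,u.round(1).tolist())
    x0,y0=[int(v) for v in u.mean(0)-60]
    crop(im,x0,y0,120,120,5,f"pics/a_{n}.png");print(x0,y0)
E
```

```text
off [-0.06  0.08  6.07] rot [ 0.03 -0.06 -0.09] yaw 48.51 pos [0.4977 0.32   0.1597] F [ 0.9  1.2 -0.4] w 0.0866 t 1.43 q6 -0.46
scene [[465.0, 280.1], [443.1, 249.2]]
394 204
top [[199.3, 246.4], [221.5, 265.5]]
150 195
```

View pics/a_scene.png

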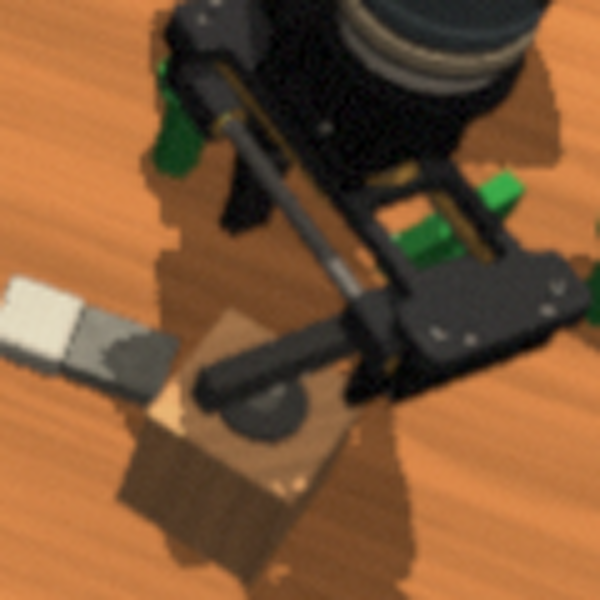

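View pics/a_top.png

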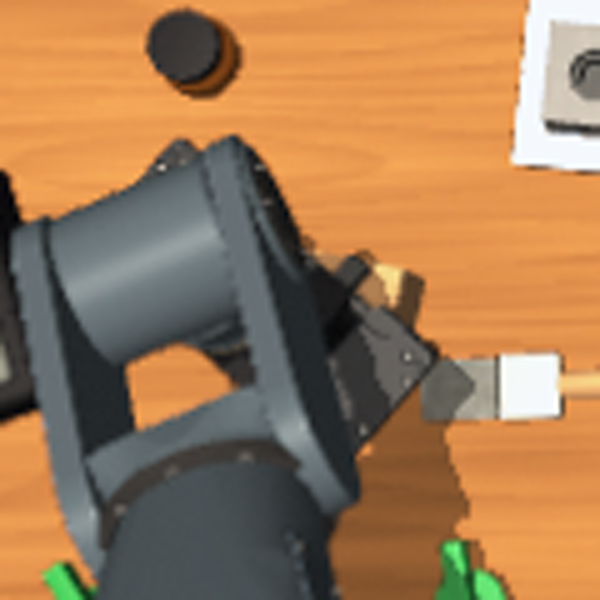

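The scene crop shows the jaws straddling the handle, with a fingertip near (467,280) where (465,280) was predicted. The body's long axis lies along the jaw axis. Now I'll descend and grip.

Call:
drive_tool(
  plan=[
    {"offset": [-0.1,0,3],"delta_rot": [0,0,0],"jaw": 8.7},
    {"offset": [-0.1,0,6],"delta_rot": [0,0,0],"jaw": 8.7},
    {"offset": [-0.1,0,6],"delta_rot": [0,0,0],"jaw": 5},
    {"offset": [-0.1,0,6],"delta_rot": [0,0,0],"jaw": 3},
    {"offset": [-0.1,0,6],"delta_rot": [0,0,0],"jaw": 1},
    {"offset": [-0.1,0,6],"delta_rot": [0,0,0],"jaw": 0.5},
    {"offset": [-0.1,0,6],"delta_rot": [0,0,0],"jaw": 0.5},
    {"offset": [-0.1,0,6],"delta_rot": [0,0,0],"jaw": 0.5},
  ],
  squeeze=30,
)

```text
time: 2.2
position: [0.4972, 0.3204, 0.1023]
tool_rot: [0.911, 0.412, 0.002, 0.0]
ft_force: [1.1, -0.3, 0.0]
grip_width: 0.0543
```

```bash
python3 - <<'E'
from h import *
go([.498,.319,.099],48.6)
o,r=state();crop(camera("scene"),394,204,120,120,5,"pics/b.png")
E
```

```text
off [-0.06  0.15  0.33] rot [ 0.08 -0.16  0.02] yaw 48.62 pos [0.4972 0.3204 0.1023] F [ 1.1 -0.3  0. ] w 0.0543 t 2.2 q6 -0.46
```

View pics/b.png

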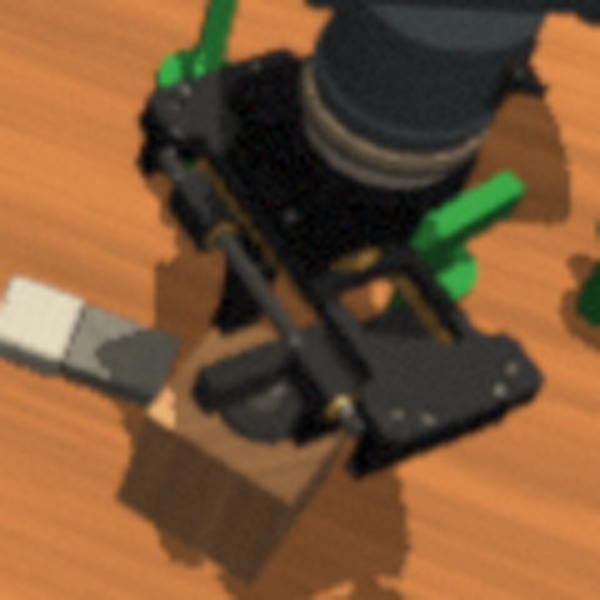

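Call:
drive_tool(
  plan=[
    {"offset": [0,0,0],"delta_rot": [0,0,0],"jaw": 0.5},
    {"offset": [0,0,0],"delta_rot": [0,0,0],"jaw": 0.5},
    {"offset": [0,0,0],"delta_rot": [0,0,0],"jaw": 0.5},
    {"offset": [0,0,0],"delta_rot": [0,0,0],"jaw": 0.5},
    {"offset": [0,0,0],"delta_rot": [0,0,0],"jaw": 0.5},
    {"offset": [0,0,0],"delta_rot": [0,0,0],"jaw": 0.5},
    {"offset": [0,0,0],"delta_rot": [0,0,0],"jaw": 0.5},
    {"offset": [0,0,0],"delta_rot": [0,0,0],"jaw": 0.5},
  ],
  squeeze=45,
)

```text
time: 2.92
position: [0.4964, 0.32, 0.1005]
tool_rot: [0.911, 0.412, 0.0, -0.0]
ft_force: [-0.3, 0.3, -0.3]
grip_width: 0.0136
```

```bash
python3 - <<'E'
from h import *
go([.498,.319,.099],48.6)
o,r=state();crop(camera("scene"),394,204,120,120,5,"pics/b2.png")
E
```

```text
off [0.03 0.19 0.15] rot [-0.   -0.    0.01] yaw 48.61 pos [0.4964 0.32   0.1005] F [-0.3  0.3 -0.3] w 0.0136 t 2.92 q6 -0.46
```

View pics/b2.png

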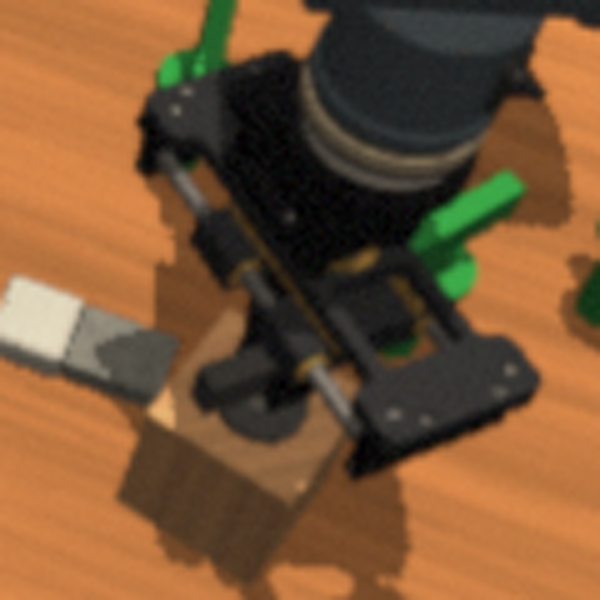

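Gripped at 13.6 mm. Next I'll lift.

Call:
drive_tool(
  plan=[
    {"offset": [0,0,-1],"delta_rot": [0,0,0],"jaw": 0.5},
    {"offset": [0,0,-4],"delta_rot": [0,0,0],"jaw": 0.5},
    {"offset": [0,0,-8],"delta_rot": [0,0,0],"jaw": 0.5},
    {"offset": [0,0,-12],"delta_rot": [0,0,0],"jaw": 0.5},
    {"offset": [0,0,-13],"delta_rot": [0,0,0],"jaw": 0.5},
    {"offset": [0,0,-13],"delta_rot": [0,0,0],"jaw": 0.5},
    {"offset": [0,0,-13],"delta_rot": [0,0,0],"jaw": 0.5},
    {"offset": [0,0,-13],"delta_rot": [0,0,0],"jaw": 0.5},
  ],
)

```text
time: 3.63
position: [0.4943, 0.3191, 0.2282]
tool_rot: [0.911, 0.412, -0.003, -0.0]
ft_force: [-0.2, -0.3, -3.3]
grip_width: 0.0138
```

```bash
python3 - <<'E'
from h import *
go([.647,.157,.225],15)
o,r=state();p=o["position"];print(proj("scene",[p+[0,0,.0135+.012],p-[0,0,.0905]]).round(1).tolist())
crop(camera("scene"),400,170,110,110,5,"pics/c.png")
E
```

```text
off [-2.07 22.18  0.28] rot [-0.05  0.32 33.62] yaw 48.62 pos [0.4943 0.3191 0.2282] F [-0.2 -0.3 -3.3] w 0.0138 t 3.63 q6 -0.46
[[465.5, 236.4], [451.4, 268.6]]
```

View pics/c.png

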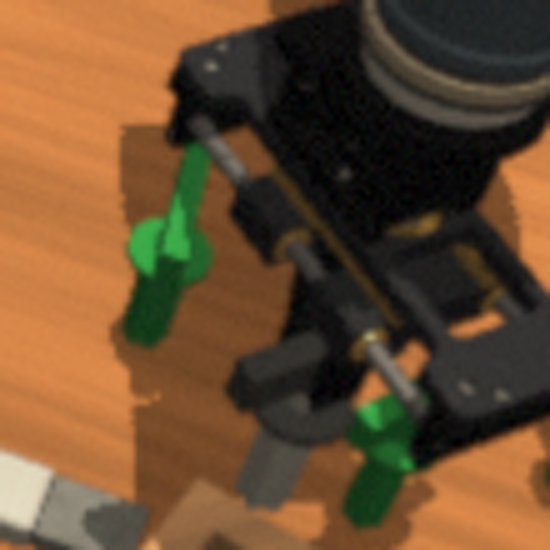

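```bash
cat >> h.py <<'E'
def wire(im,n,segs,col=(255,0,0)):
    pass
def keymodel(d,zg=.0135):
    """handle box edges + collar + shaft in tool-offset; returns list of segments world"""
    o,r=state();p=o["position"]
    def W(x,y,z): return p+r@np.array([y,x+d,0])+r@np.array([0,0,-z-zg])
    S=[]
    c=[(x,y,z) for x in(-.04,.04) for y in(-.007,.007) for z in(-.012,.012)]
    for i in range(8):
        for j in range(i):
            if sum(a!=b for a,b in zip(c[i],c[j]))==1:S.append((W(*c[i]),W(*c[j])))
    t=np.linspace(0,2*np.pi,25)
    for rr,z in((.022,-.034),(.022,-.028),(.0127,-.097),(.0045,-.104)):
        P=[W(rr*np.cos(a),rr*np.sin(a),z) for a in t];S+=list(zip(P[:-1],P[1:]))
    S.append((W(0,0,-.034),W(0,0,-.104)))
    return S
def drawcrop(im,n,S,x0,y0,w,h,s,fn):
    c=cv2.resize(im[y0:y0+h,x0:x0+w,::-1],None,fx=s,fy=s,interpolation=cv2.INTER_CUBIC).copy()
    for a,b in S:
        q=(proj(n,[a,b])-[x0,y0]+.5)*s-.5
        cv2.line(c,tuple(int(v) for v in q[0].round()),tuple(int(v) for v in q[1].round()),(255,255,0),1)
    cv2.imwrite(fn,c)
E
python3 - <<'E'
from h import *
im=camera("scene")
a=[]
for d in(0,.002):
    drawcrop(im,"scene",keymodel(d),430,215,60,60,7,"pics/d.png");a.append(cv2.imread("pics/d.png"))
cv2.imwrite("pics/d.png",np.hstack(a))
E
```

```text
(no output)
```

View pics/d.png

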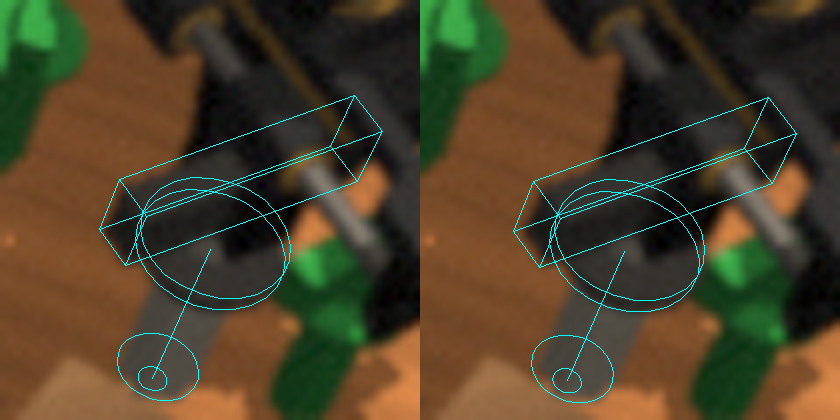

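Call:
drive_tool(
  plan=[
    {"offset": [-0.4,3.7,0],"delta_rot": [0,0,5],"jaw": 0.5},
    {"offset": [-0.7,7.4,0],"delta_rot": [0,0,10],"jaw": 0.5},
    {"offset": [-1.1,11.1,0],"delta_rot": [0,0,15],"jaw": 0.5},
    {"offset": [-1.4,14.8,0],"delta_rot": [0,0,20],"jaw": 0.5},
    {"offset": [-1.7,18.5,0],"delta_rot": [0,0,26],"jaw": 0.5},
    {"offset": [-2.1,22.2,0],"delta_rot": [0,0,33.6],"jaw": 0.5},
    {"offset": [-2.1,22.2,0],"delta_rot": [0,0,33.6],"jaw": 0.5},
    {"offset": [-2.1,22.2,0],"delta_rot": [0,0,33.6],"jaw": 0.5},
  ],
)

```text
time: 4.4
position: [0.6495, 0.1551, 0.2278]
tool_rot: [0.992, 0.129, -0.002, -0.0]
ft_force: [-0.7, 0.8, -3.1]
grip_width: 0.0142
```

```bash
python3 - <<'E'
from h import *
go([.647,.157,.225],15)
im=camera("scene");u=proj("scene",[[.647,.157,.08]])[0];x0,y0=[int(v)-35 for v in u]
drawcrop(im,"scene",keymodel(0),x0,y0,70,70,8,"pics/e.png")
E
```

```text
off [-0.19 -0.25  0.28] rot [-0.04  0.22 -0.19] yaw 14.81 pos [0.6495 0.1551 0.2278] F [-0.7  0.8 -3.1] w 0.0142 t 4.4 q6 -0.19
```

View pics/e.png

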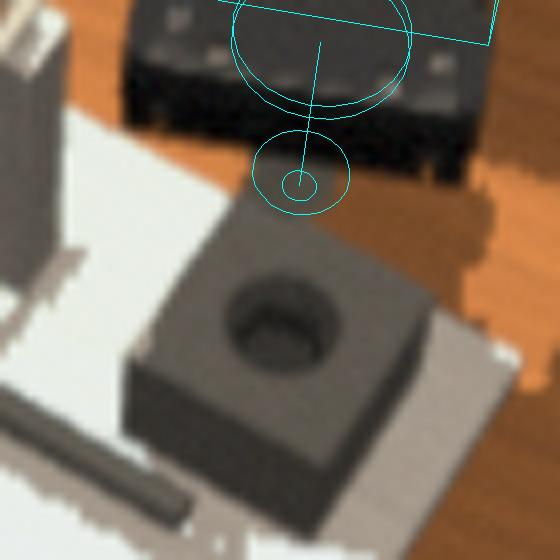

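Call:
drive_tool(
  plan=[
    {"offset": [-0.2,-0.25,1],"delta_rot": [0,0,0],"jaw": 0.5},
    {"offset": [-0.2,-0.25,3],"delta_rot": [0,0,0],"jaw": 0.5},
    {"offset": [-0.2,-0.25,5],"delta_rot": [0,0,0],"jaw": 0.5},
    {"offset": [-0.2,-0.25,6],"delta_rot": [0,0,0],"jaw": 0.5},
    {"offset": [-0.2,-0.25,6],"delta_rot": [0,0,0],"jaw": 0.5},
    {"offset": [-0.2,-0.25,6],"delta_rot": [0,0,0],"jaw": 0.5},
    {"offset": [-0.2,-0.25,6],"delta_rot": [0,0,0],"jaw": 0.5},
    {"offset": [-0.2,-0.25,6],"delta_rot": [0,0,0],"jaw": 0.5},
  ],
)

```text
time: 5.12
position: [0.6473, 0.1598, 0.172]
tool_rot: [0.991, 0.131, 0.001, 0.0]
ft_force: [0.7, 0.3, -2.8]
grip_width: 0.0137
```

```bash
python3 - <<'E'
from h import *
go([.647,.157,.1625],15)
im=camera("scene");u=proj("scene",[[.647,.157,.08]])[0];x0,y0=[int(v)-35 for v in u]
drawcrop(im,"scene",keymodel(0),x0,y0,70,70,8,"pics/e.png")
im=camera("top");u=proj("top",[[.647,.157,.08]])[0];x0,y0=[int(v)-35 for v in u]
drawcrop(im,"top",keymodel(0)[-51:],x0,y0,70,70,8,"pics/e2.png")
E
```

```text
off [-0.1   0.26  0.95] rot [ 0.03 -0.16  0.05] yaw 15.05 pos [0.6473 0.1598 0.172 ] F [ 0.7  0.3 -2.8] w 0.0137 t 5.12 q6 -0.19
```

View pics/e.png

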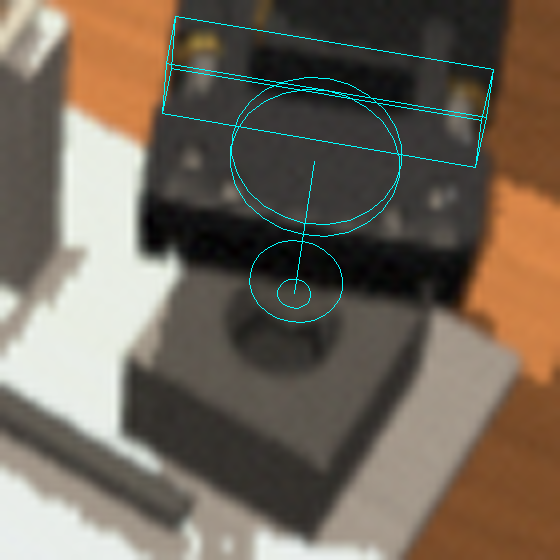

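View pics/e2.png

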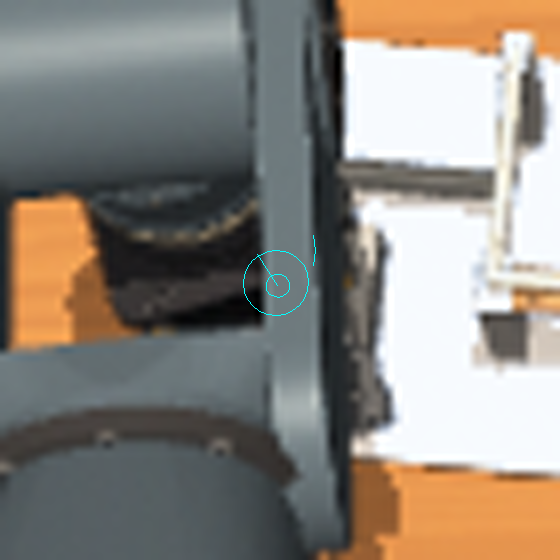

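Call:
drive_tool(
  plan=[
    {"offset": [0,0,0],"delta_rot": [0,0,0],"jaw": 0.5},
    {"offset": [0,0,0],"delta_rot": [0,0,0],"jaw": 0.5},
    {"offset": [0,0,0],"delta_rot": [0,0,0],"jaw": 0.5},
    {"offset": [0,0,0],"delta_rot": [0,0,0],"jaw": 0.5},
    {"offset": [0,0,0],"delta_rot": [0,0,0],"jaw": 0.5},
    {"offset": [0,0,0],"delta_rot": [0,0,0],"jaw": 0.5},
    {"offset": [0,0,0],"delta_rot": [0,0,0],"jaw": 0.5},
    {"offset": [0,0,0],"delta_rot": [0,0,0],"jaw": 0.5},
  ],
)

```text
time: 5.88
position: [0.6464, 0.1593, 0.1705]
tool_rot: [0.991, 0.131, -0.0, -0.0]
ft_force: [-0.7, -0.1, -3.2]
grip_width: 0.0135
```

```bash
python3 - <<'E'
from h import *
go([.647,.157,.1625],15)
E
```

```text
off [-0.    0.24  0.8 ] rot [-0.    0.    0.01] yaw 15.01 pos [0.6464 0.1593 0.1705] F [-0.7 -0.1 -3.2] w 0.0135 t 5.88 q6 -0.19
```

Call:
drive_tool(
  plan=[
    {"offset": [0,0.14,0.5],"delta_rot": [0,0,0],"jaw": 0.5},
    {"offset": [0,0.14,1.2],"delta_rot": [0,0,0],"jaw": 0.5},
    {"offset": [0,0.14,1.8],"delta_rot": [0,0,0],"jaw": 0.5},
    {"offset": [0,0.14,2.4],"delta_rot": [0,0,0],"jaw": 0.5},
    {"offset": [0,0.14,3.0],"delta_rot": [0,0,0],"jaw": 0.5},
    {"offset": [0,0.14,3.0],"delta_rot": [0,0,0],"jaw": 0.5},
    {"offset": [0,0.14,3.0],"delta_rot": [0,0,0],"jaw": 0.5},
    {"offset": [0,0.14,3.0],"delta_rot": [0,0,0],"jaw": 0.5},
  ],
)

```text
time: 6.55
position: [0.647, 0.158, 0.1406]
tool_rot: [0.991, 0.131, 0.0, 0.0]
ft_force: [-0.0, 0.5, -2.9]
grip_width: 0.0138
```

```bash
python3 - <<'E'
from h import *
go([.647,.157,.1335],15);print(get_obs()["moment"])
crop(camera("scene"),310,250,90,90,6,"pics/f.png")
E
```

```text
off [-0.02  0.1   0.71] rot [ 0.   -0.02  0.02] yaw 15.02 pos [0.647  0.158  0.1406] F [-0.   0.5 -2.9] w 0.0138 t 6.55 q6 -0.19
[-0.12238256  0.07384199  0.01318822]
```

View pics/f.png

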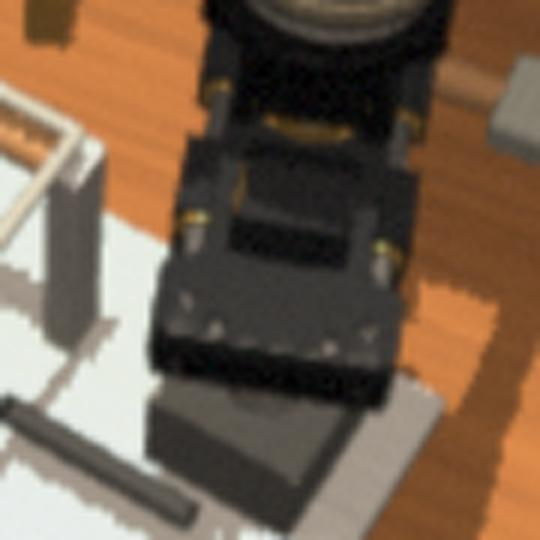

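Call:
drive_tool(
  plan=[
    {"offset": [0,0,0.3],"delta_rot": [0,0,0],"jaw": 0.5},
    {"offset": [0,0,0.5],"delta_rot": [0,0,0],"jaw": 0.5},
    {"offset": [0,0,0.7],"delta_rot": [0,0,0],"jaw": 0.5},
    {"offset": [0,0,0.8],"delta_rot": [0,0,0],"jaw": 0.5},
    {"offset": [0,0,0.9],"delta_rot": [0,0,0],"jaw": 0.5},
    {"offset": [0,0,0.9],"delta_rot": [0,0,0],"jaw": 0.5},
    {"offset": [0,0,0.9],"delta_rot": [0,0,0],"jaw": 0.5},
    {"offset": [0,0,0.9],"delta_rot": [0,0,0],"jaw": 0.5},
  ],
)

```text
time: 7.27
position: [0.647, 0.1579, 0.1332]
tool_rot: [0.991, 0.131, 0.0, 0.0]
ft_force: [-3.3, -0.2, 5.4]
grip_width: 0.0133
```

```bash
python3 - <<'E'
from h import *
go([.647,.157,.1335],15);print(get_obs()["moment"])
E
```

```text
off [-0.02  0.09 -0.03] rot [ 0.03 -0.05  0.02] yaw 15.02 pos [0.647  0.1579 0.1332] F [-3.3 -0.2  5.4] w 0.0133 t 7.27 q6 -0.19
[-0.20890524  0.54187651  0.07054754]
```

Call:
drive_tool(
  plan=[
    {"offset": [-0.1,0,0.1],"delta_rot": [0,0,0],"jaw": 0.5},
    {"offset": [-0.1,0,0.2],"delta_rot": [0,0,3],"jaw": 0.5},
    {"offset": [-0.1,0,0.2],"delta_rot": [0,0,6],"jaw": 0.5},
    {"offset": [-0.1,0,0.2],"delta_rot": [0,0,8],"jaw": 0.5},
    {"offset": [-0.1,0,0.2],"delta_rot": [0,0,10],"jaw": 0.5},
    {"offset": [-0.1,0,0.2],"delta_rot": [0,0,12],"jaw": 0.5},
    {"offset": [-0.1,0,0.2],"delta_rot": [0,0,12],"jaw": 0.5},
    {"offset": [-0.1,0,0.2],"delta_rot": [0,0,12],"jaw": 0.5},
  ],
  squeeze=55,
)

```text
time: 7.93
position: [0.6471, 0.1579, 0.1331]
tool_rot: [1.0, 0.026, 0.002, -0.0]
ft_force: [-2.6, -0.3, 10.3]
grip_width: 0.0136
```

```bash
python3 - <<'E'
from h import *
go([.647,.157,.1335],15);print(get_obs()["moment"])
E
```

```text
off [-0.02  0.09 -0.04] rot [  0.02  -0.23 -11.97] yaw 3.03 pos [0.6471 0.1579 0.1331] F [-2.6 -0.3 10.3] w 0.0136 t 7.93 q6 0.02
[-1.82275821e-01  7.37567600e-01 -3.08703225e-04]
```

Call:
drive_tool(
  plan=[
    {"offset": [-0.1,0,0],"delta_rot": [0,0,3],"jaw": 0.5},
    {"offset": [-0.1,0,0.1],"delta_rot": [0,0,6],"jaw": 0.5},
    {"offset": [-0.1,0,0.1],"delta_rot": [0,0,9],"jaw": 0.5},
    {"offset": [-0.1,0,0.1],"delta_rot": [0,0,12],"jaw": 0.5},
    {"offset": [-0.1,0,0.1],"delta_rot": [0,0,12],"jaw": 0.5},
    {"offset": [-0.1,0,0.1],"delta_rot": [0,0,12],"jaw": 0.5},
    {"offset": [-0.1,0,0.1],"delta_rot": [0,0,12],"jaw": 0.5},
    {"offset": [-0.1,0,0.1],"delta_rot": [0,0,12],"jaw": 0.5},
  ],
)

```text
time: 8.6
position: [0.647, 0.158, 0.1328]
tool_rot: [0.997, -0.078, 0.003, -0.0]
ft_force: [-2.1, -0.2, 13.1]
grip_width: 0.0137
```

```bash
python3 - <<'E'
from h import *
go([.647,.157,.1335],15);print(get_obs()["moment"])
E
```

```text
off [ 0.01  0.1  -0.07] rot [-1.000e-02 -3.700e-01 -2.396e+01] yaw -8.97 pos [0.647  0.158  0.1328] F [-2.1 -0.2 13.1] w 0.0137 t 8.6 q6 0.23
[-0.17639653  0.59335417  0.0425399 ]
```

Call:
drive_tool(
  plan=[
    {"offset": [0,0,0],"delta_rot": [0,0,3],"jaw": 0.5},
    {"offset": [0,0,0],"delta_rot": [0,0,6],"jaw": 0.5},
    {"offset": [0,0,0],"delta_rot": [0,0,9],"jaw": 0.5},
    {"offset": [0,0,0],"delta_rot": [0,0,12],"jaw": 0.5},
    {"offset": [0,0,0],"delta_rot": [0,0,12],"jaw": 0.5},
    {"offset": [0,0,0],"delta_rot": [0,0,12],"jaw": 0.5},
    {"offset": [0,0,0],"delta_rot": [0,0,12],"jaw": 0.5},
    {"offset": [0,0,0],"delta_rot": [0,0,12],"jaw": 0.5},
  ],
)

```text
time: 9.27
position: [0.6453, 0.1575, 0.1282]
tool_rot: [0.983, -0.182, 0.0, 0.0]
ft_force: [2.3, 0.1, -1.7]
grip_width: 0.0138
```

```bash
python3 - <<'E'
from h import *
go([.647,.157,.1335],15);print(get_obs()["moment"])
E
```

```text
off [ 0.18 -0.02 -0.53] rot [ 2.000e-02 -4.000e-02 -3.594e+01] yaw -20.94 pos [0.6453 0.1575 0.1282] F [ 2.3  0.1 -1.7] w 0.0138 t 9.27 q6 0.44
[-0.34614878 -0.2774859  -0.07679731]
```

The key dropped in at a heading near -21°, with z down 5 mm. I'll seat it fully.

Call:
drive_tool(
  plan=[
    {"offset": [0.1,0,0.1],"delta_rot": [0,0,0],"jaw": 0.5},
    {"offset": [0.1,0,0.2],"delta_rot": [0,0,0],"jaw": 0.5},
    {"offset": [0.1,0,0.3],"delta_rot": [0,0,0],"jaw": 0.5},
    {"offset": [0.1,0,0.4],"delta_rot": [0,0,0],"jaw": 0.5},
    {"offset": [0.1,0,0.5],"delta_rot": [0,0,0],"jaw": 0.5},
    {"offset": [0.1,0,0.5],"delta_rot": [0,0,0],"jaw": 0.5},
    {"offset": [0.1,0,0.5],"delta_rot": [0,0,0],"jaw": 0.5},
    {"offset": [0.1,0,0.5],"delta_rot": [0,0,0],"jaw": 0.5},
  ],
)

```text
time: 9.93
position: [0.6458, 0.1574, 0.1244]
tool_rot: [0.983, -0.182, 0.0, -0.0]
ft_force: [-0.9, -0.5, 5.1]
grip_width: 0.0137
```

```bash
python3 - <<'E'
from h import *
go([.647,.157,.1245],15);print(get_obs()["moment"])
E
```

```text
off [ 0.13 -0.   -0.01] rot [-0.000e+00 -3.000e-02 -3.597e+01] yaw -20.97 pos [0.6458 0.1574 0.1244] F [-0.9 -0.5  5.1] w 0.0137 t 9.93 q6 0.44
[-0.32513846  0.39166422 -0.02086962]
```

Call:
drive_tool(
  plan=[
    {"offset": [0,0,-0.1],"delta_rot": [0,0,-4],"jaw": 0.5},
    {"offset": [0,0,-0.1],"delta_rot": [0,0,-8],"jaw": 0.5},
    {"offset": [0,0,-0.1],"delta_rot": [0,0,-13],"jaw": 0.5},
    {"offset": [0,0,-0.1],"delta_rot": [0,0,-18],"jaw": 0.5},
    {"offset": [0,0,-0.1],"delta_rot": [0,0,-24],"jaw": 0.5},
    {"offset": [0,0,-0.1],"delta_rot": [0,0,-30],"jaw": 0.5},
    {"offset": [0,0,-0.1],"delta_rot": [0,0,-30],"jaw": 0.5},
    {"offset": [0,0,-0.1],"delta_rot": [0,0,-30],"jaw": 0.5},
  ],
)

```text
time: 10.6
position: [0.6457, 0.1572, 0.1245]
tool_rot: [0.997, 0.077, -0.0, 0.0]
ft_force: [-0.4, -0.6, 0.4]
grip_width: 0.0137
```

```bash
python3 - <<'E'
from h import *
go([.647,.157,.1245],15);print(get_obs()["moment"])
crop(camera("scene"),190,190,200,160,4,"pics/g.png")
E
```

```text
off [ 0.12  0.04 -0.  ] rot [ 0.01  0.   -6.13] yaw 8.87 pos [0.6457 0.1572 0.1245] F [-0.4 -0.6  0.4] w 0.0137 t 10.6 q6 -0.08
[-0.4324561   0.09357008 -0.0386196 ]
```

View pics/g.png

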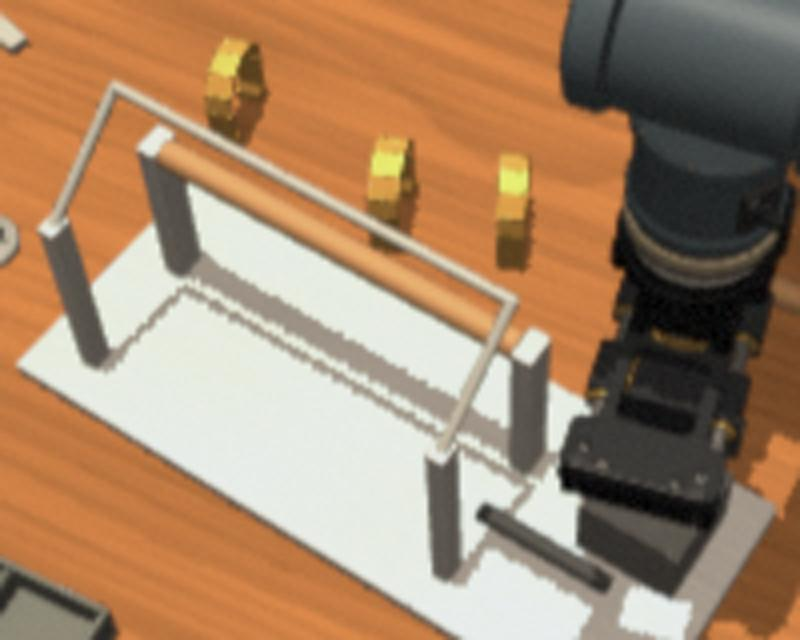

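The keeper has risen partway, with its long rod now from (113,87) to (515,300) in the crop, and the gripper is clear of it. I'll keep turning.

Call:
drive_tool(
  plan=[
    {"offset": [0,0,0],"delta_rot": [0,0,-5],"jaw": 0.5},
    {"offset": [0,0,0],"delta_rot": [0,0,-10],"jaw": 0.5},
    {"offset": [0,0,0],"delta_rot": [0,0,-15],"jaw": 0.5},
    {"offset": [0,0,0],"delta_rot": [0,0,-20],"jaw": 0.5},
    {"offset": [0,0,0],"delta_rot": [0,0,-25],"jaw": 0.5},
    {"offset": [0,0,0],"delta_rot": [0,0,-30],"jaw": 0.5},
    {"offset": [0,0,0],"delta_rot": [0,0,-35],"jaw": 0.5},
    {"offset": [0,0,0],"delta_rot": [0,0,-40],"jaw": 0.5},
  ],
)

```text
time: 11.32
position: [0.6453, 0.157, 0.1244]
tool_rot: [0.909, 0.416, -0.001, 0.0]
ft_force: [-0.8, -1.3, 1.2]
grip_width: 0.0137
```

```bash
python3 - <<'E'
from h import *
go([.647,.157,.1245],15);print(get_obs()["moment"])
crop(camera("scene"),190,190,200,160,4,"pics/g.png")
E
```

```text
off [ 0.11  0.13 -0.01] rot [-0.    0.08 34.14] yaw 49.14 pos [0.6453 0.157  0.1244] F [-0.8 -1.3  1.2] w 0.0137 t 11.32 q6 -0.79
[-0.5178443   0.23959282 -0.08493996]
```

View pics/g.png

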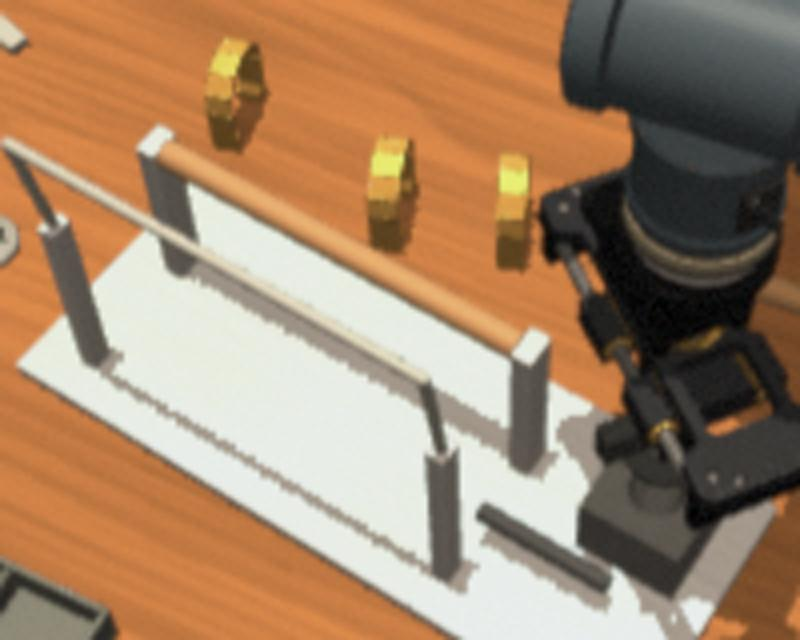

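Call:
drive_tool(
  plan=[
    {"offset": [0,0,0],"delta_rot": [0,0,-3],"jaw": 0.5},
    {"offset": [0,0,0],"delta_rot": [0,0,-6],"jaw": 0.5},
    {"offset": [0,0,0],"delta_rot": [0,0,-8],"jaw": 0.5},
    {"offset": [0,0,0],"delta_rot": [0,0,-10],"jaw": 0.5},
    {"offset": [0,0,0],"delta_rot": [0,0,-12],"jaw": 0.5},
    {"offset": [0,0,0],"delta_rot": [0,0,-12],"jaw": 0.5},
    {"offset": [0,0,0],"delta_rot": [0,0,-12],"jaw": 0.5},
    {"offset": [0,0,0],"delta_rot": [0,0,-12],"jaw": 0.5},
  ],
)

```text
time: 12.03
position: [0.6453, 0.157, 0.1244]
tool_rot: [0.862, 0.507, -0.001, 0.0]
ft_force: [-0.7, -3.4, 1.8]
grip_width: 0.0136
```

```bash
cat >> h.py <<'E'
RK=np.array([.6295,.0133,-.1209])
def rack(X):
    c,s=np.cos(RK[2]),np.sin(RK[2]);X=np.atleast_2d(np.asarray(X,float))
    return np.stack([RK[0]+c*X[:,0]-s*X[:,1],RK[1]+s*X[:,0]+c*X[:,1],X[:,2]],1)
def keeper(phi):
    t=1.48*phi;x=.085-.085*np.cos(t);z=.15+.085*np.sin(t)
    P=rack([(.085,-.2,.15),(x,-.2,z),(x,.06,z),(.085,.06,.15)])
    return list(zip(P[:-1],P[1:]))
E
python3 - <<'E'
from h import *
go([.647,.157,.1245],15);print(get_obs()["moment"])
im=camera("scene");a=[]
for phi in(1.2,1.35):
    drawcrop(im,"scene",keeper(phi),185,190,135,155,3,"pics/g.png");a.append(cv2.imread("pics/g.png"))
cv2.imwrite("pics/g.png",np.hstack(a))
E
```

```text
off [ 0.09  0.15 -0.01] rot [-1.000e-02  8.000e-02  4.591e+01] yaw 60.91 pos [0.6453 0.157  0.1244] F [-0.7 -3.4  1.8] w 0.0136 t 12.03 q6 -0.99
[-0.72374231  0.43589914 -0.0774116 ]
```

View pics/g.png

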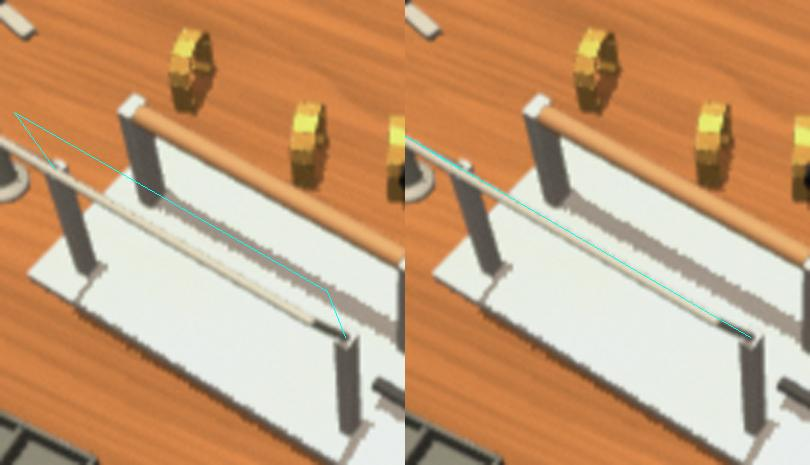

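The keeper matches the model at lock ≈1.35, so it is fully open. I'll withdraw the key and return it to the stand at the TCP pose where it was gripped.

Call:
drive_tool(
  plan=[
    {"offset": [0,0,0],"delta_rot": [0,0,2],"jaw": 0.5},
    {"offset": [0,0,-1],"delta_rot": [0,0,2],"jaw": 0.5},
    {"offset": [0,0,-3],"delta_rot": [0,0,2],"jaw": 0.5},
    {"offset": [0,0,-6],"delta_rot": [0,0,2],"jaw": 0.5},
    {"offset": [0,0,-9],"delta_rot": [0,0,2],"jaw": 0.5},
    {"offset": [0,0,-10.5],"delta_rot": [0,0,2],"jaw": 0.5},
    {"offset": [0,0,-10.5],"delta_rot": [0,0,2],"jaw": 0.5},
    {"offset": [0,0,-10.5],"delta_rot": [0,0,2],"jaw": 0.5},
  ],
)

```text
time: 12.75
position: [0.646, 0.1581, 0.2302]
tool_rot: [0.87, 0.493, 0.001, -0.0]
ft_force: [-0.8, 0.7, -3.3]
grip_width: 0.0139
```

```bash
python3 - <<'E'
from h import *
go([.4964,.32,.225],48.6);print(get_obs()["moment"])
E
```

```text
off [  6.18 -21.16   0.51] rot [ 0.04 -0.12 10.43] yaw 59.03 pos [0.646  0.1581 0.2302] F [-0.8  0.7 -3.3] w 0.0139 t 12.75 q6 -0.96
[-0.01489194  0.06828013  0.00126267]
```

Call:
drive_tool(
  plan=[
    {"offset": [1.1,-3.6,0],"delta_rot": [0,0,2],"jaw": 0.5},
    {"offset": [2.2,-7.2,0],"delta_rot": [0,0,4],"jaw": 0.5},
    {"offset": [3.3,-10.8,0],"delta_rot": [0,0,6],"jaw": 0.5},
    {"offset": [4.4,-14.4,0],"delta_rot": [0,0,8],"jaw": 0.5},
    {"offset": [5.4,-18,0],"delta_rot": [0,0,10.4],"jaw": 0.5},
    {"offset": [6.2,-21.2,0],"delta_rot": [0,0,10.4],"jaw": 0.5},
    {"offset": [6.2,-21.2,0],"delta_rot": [0,0,10.4],"jaw": 0.5},
    {"offset": [6.2,-21.2,0],"delta_rot": [0,0,10.4],"jaw": 0.5},
  ],
)

```text
time: 13.42
position: [0.4928, 0.3207, 0.2273]
tool_rot: [0.911, 0.413, -0.002, -0.0]
ft_force: [-0.5, -0.1, -4.0]
grip_width: 0.0134
```

Call:
drive_tool(
  plan=[
    {"offset": [0,0,0],"delta_rot": [0,0,0],"jaw": 0.5},
    {"offset": [0,0,0],"delta_rot": [0,0,0],"jaw": 0.5},
    {"offset": [0,0,0],"delta_rot": [0,0,0],"jaw": 0.5},
    {"offset": [0,0,0],"delta_rot": [0,0,0],"jaw": 0.5},
    {"offset": [0,0,0],"delta_rot": [0,0,0],"jaw": 0.5},
    {"offset": [0,0,0],"delta_rot": [0,0,0],"jaw": 0.5},
    {"offset": [0,0,0],"delta_rot": [0,0,0],"jaw": 0.5},
    {"offset": [0,0,0],"delta_rot": [0,0,0],"jaw": 0.5},
  ],
)

```text
time: 14.08
position: [0.496, 0.3195, 0.2296]
tool_rot: [0.911, 0.411, 0.0, -0.0]
ft_force: [0.3, -0.3, -4.2]
grip_width: 0.0137
```

```bash
python3 - <<'E'
from h import *
go([.4964,.32,.1005],48.6);print(get_obs()["moment"])
E
```

```text
off [ 6.000e-02 -1.000e-02  1.291e+01] rot [ 0.   -0.01 -0.01] yaw 48.59 pos [0.496  0.3195 0.2296] F [ 0.3 -0.3 -4.2] w 0.0137 t 14.08 q6 -0.47
[-0.06050331  0.02020962 -0.01345315]
```

Call:
drive_tool(
  plan=[
    {"offset": [0.05,0,2.5],"delta_rot": [0,0,0],"jaw": 0.5},
    {"offset": [0.05,0,4.5],"delta_rot": [0,0,0],"jaw": 0.5},
    {"offset": [0.05,0,5.5],"delta_rot": [0,0,0],"jaw": 0.5},
    {"offset": [0.05,0,6],"delta_rot": [0,0,0],"jaw": 0.5},
    {"offset": [0.05,0,6.5],"delta_rot": [0,0,0],"jaw": 0.5},
    {"offset": [0.05,0,7],"delta_rot": [0,0,0],"jaw": 0.5},
    {"offset": [0.05,0,7.5],"delta_rot": [0,0,0],"jaw": 0.5},
    {"offset": [0.05,0,7.5],"delta_rot": [0,0,0],"jaw": 0.5},
  ],
)

```text
time: 14.75
position: [0.4961, 0.3199, 0.1542]
tool_rot: [0.911, 0.412, -0.0, 0.0]
ft_force: [-0.3, -0.4, -3.3]
grip_width: 0.0135
```

```bash
python3 - <<'E'
from h import *
go([.4964,.32,.1005],48.6);print(get_obs()["moment"])
E
```

```text
off [0.03 0.02 5.37] rot [-0.01  0.03  0.02] yaw 48.62 pos [0.4961 0.3199 0.1542] F [-0.3 -0.4 -3.3] w 0.0135 t 14.75 q6 -0.46
[-0.04880686  0.03046575  0.02824234]
```

Inside the hole without contact, so I'll continue down to the collar.

Call:
drive_tool(
  plan=[
    {"offset": [0,0,1],"delta_rot": [0,0,0],"jaw": 0.5},
    {"offset": [0,0,2],"delta_rot": [0,0,0],"jaw": 0.5},
    {"offset": [0,0,3],"delta_rot": [0,0,0],"jaw": 0.5},
    {"offset": [0,0,4],"delta_rot": [0,0,0],"jaw": 0.5},
    {"offset": [0,0,4.8],"delta_rot": [0,0,0],"jaw": 0.5},
    {"offset": [0,0,5.2],"delta_rot": [0,0,0],"jaw": 0.5},
    {"offset": [0,0,5.4],"delta_rot": [0,0,0],"jaw": 0.5},
    {"offset": [0,0,5.4],"delta_rot": [0,0,0],"jaw": 0.5},
  ],
)

```text
time: 15.42
position: [0.496, 0.3199, 0.1006]
tool_rot: [0.911, 0.412, -0.0, 0.0]
ft_force: [0.3, 0.0, -3.5]
grip_width: 0.0139
```

```bash
python3 - <<'E'
from h import *
go([.4964,.32,.1005],48.6);print(get_obs()["moment"])
E
```

```text
off [0.04 0.02 0.01] rot [-0.02  0.04  0.02] yaw 48.62 pos [0.496  0.3199 0.1006] F [ 0.3  0.  -3.5] w 0.0139 t 15.42 q6 -0.46
[-0.02361366  0.01581435  0.03631004]
```

Call:
drive_tool(
  plan=[
    {"offset": [0,0,0],"delta_rot": [0,0,0],"jaw": 2},
    {"offset": [0,0,0],"delta_rot": [0,0,0],"jaw": 3},
    {"offset": [0,0,0],"delta_rot": [0,0,0],"jaw": 4},
    {"offset": [0,0,0],"delta_rot": [0,0,0],"jaw": 5},
    {"offset": [0,0,0],"delta_rot": [0,0,0],"jaw": 5},
    {"offset": [0,0,-2],"delta_rot": [0,0,0],"jaw": 5},
    {"offset": [0,0,-6],"delta_rot": [0,0,0],"jaw": 5},
    {"offset": [0,0,-10],"delta_rot": [0,0,0],"jaw": 5},
  ],
)

```text
time: 16.08
position: [0.495, 0.3195, 0.2002]
tool_rot: [0.911, 0.412, -0.002, -0.0]
ft_force: [0.8, -0.3, -0.1]
grip_width: 0.0487
```

```bash
python3 - <<'E'
from h import *
go([.46,0.1,.25],90)
im=camera("scene");crop(im,380,200,120,120,5,"pics/h1.png");crop(im,190,190,200,120,4,"pics/h2.png")
crop(camera("top"),285,170,120,110,6,"pics/h3.png")
E
```

```text
off [-18.8   11.87  -4.93] rot [ -0.2    0.18 -41.39] yaw 48.61 pos [0.495  0.3195 0.2002] F [ 0.8 -0.3 -0.1] w 0.0487 t 16.08 q6 -0.46
```

View pics/h1.png

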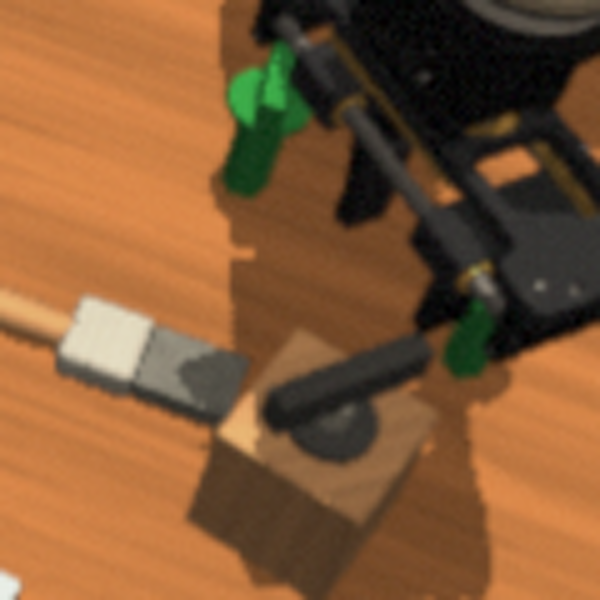

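View pics/h2.png

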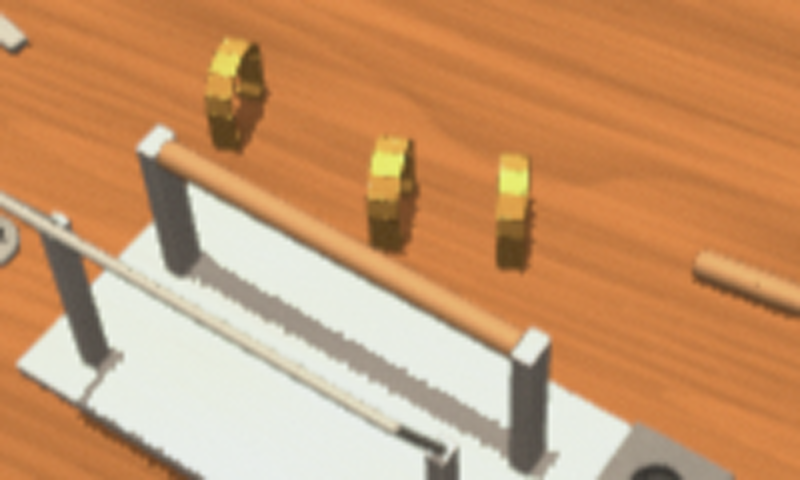

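View pics/h3.png

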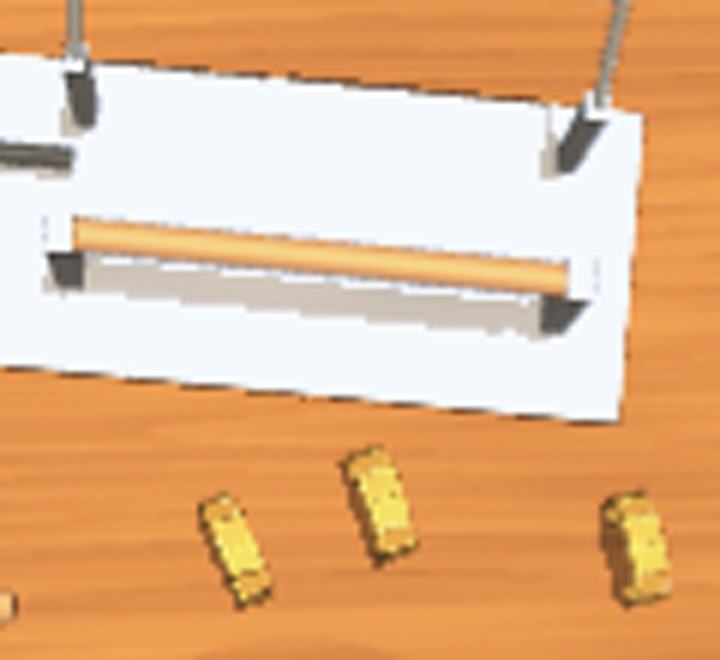

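The key stands upright in its stand at (450,278), the keeper is open and three cuffs are standing. I'll fit cuff poses from silhouettes in both views.

```bash
cat > cuffs.py <<'E'
from h import *
from scipy.optimize import minimize
def strip(p,w,thick=True):
    """p=x,y,yaw; quads of the cuff: outer and inner surfaces + sides"""
    prof=[]
    for rad in(.029,.025):
        a=np.linspace(0,np.pi,19)
        prof.append(np.array([(-rad,0)]+[(-rad*np.cos(t),.037+rad*np.sin(t)) for t in a]+[(rad,0)]))
    c,s=np.cos(p[2]),np.sin(p[2])
    W=lambda x,y,z:(p[0]+c*x-s*y,p[1]+s*x+c*y,z)
    Q=[]
    o,i=prof
    for k in range(len(o)-1):
        for pr in(o,i):
            Q.append([W(pr[k][0],-w/2,pr[k][1]),W(pr[k+1][0],-w/2,pr[k+1][1]),W(pr[k+1][0],w/2,pr[k+1][1]),W(pr[k][0],w/2,pr[k][1])])
        for y in(-w/2,w/2):
            Q.append([W(o[k][0],y,o[k][1]),W(o[k+1][0],y,o[k+1][1]),W(i[k+1][0],y,i[k+1][1]),W(i[k][0],y,i[k][1])])
    return np.array(Q)
def mask(im):
    h=cv2.cvtColor(im,cv2.COLOR_RGB2HSV).astype(int)
    return ((h[...,0]>=18)&(h[...,0]<=34)&(h[...,1]>110)&(h[...,2]>40)).astype(np.uint8)
S=4
def sil(n,p,w,x0,y0,W,H):
    q=(proj(n,strip(p,w).reshape(-1,3))-[x0,y0]+.5)*S-.5
    m=np.zeros((H*S,W*S),np.uint8)
    for a in q.reshape(-1,4,2).round().astype(np.int32):cv2.fillConvexPoly(m,a,1)
    return m
def fit(ims,g,w):
    ms={};win={}
    for n in ims:
        u=proj(n,[[g[0],g[1],.033]])[0];x0,y0=[int(v)-22 for v in u];win[n]=(x0,y0,44,44)
        m=mask(ims[n])[y0:y0+44,x0:x0+44].astype(np.float32);m=(cv2.resize(m,None,fx=S,fy=S,interpolation=cv2.INTER_LINEAR)>.5).astype(np.uint8)
        nl,lab,st,cen=cv2.connectedComponentsWithStats(m)
        d=[np.linalg.norm(cen[k]-S*22)-.05*st[k,4]**.5 if st[k,4]>60*S else 1e9 for k in range(nl)];d[0]=1e9
        ms[n]=(lab==int(np.argmin(d))).astype(np.uint8)
    def cost(p,ret=False):
        c=0
        for n in ims:
            m=sil(n,(g[0]+p[0]*.01,g[1]+p[1]*.01,g[2]+p[2]*.2),w,*win[n]);c+=1-(m&ms[n]).sum()/max(1,(m|ms[n]).sum())
        return c
    best=None
    for y in(-2,-1,0,1,2):
        r=minimize(cost,[0,0,y],method='Nelder-Mead',options=dict(initial_simplex=[[0,0,y],[1,0,y],[0,1,y],[0,0,y+1]],maxiter=150))
        if best is None or r.fun<best.fun:best=r
    p=best.x;return np.array([g[0]+p[0]*.01,g[1]+p[1]*.01,g[2]+p[2]*.2]),best.fun
def show(ims,ps,fn):
    out=[]
    for n in ims:
        for p,w in ps:
            u=proj(n,[[p[0],p[1],.033]])[0];x0,y0=[int(v)-22 for v in u]
            Q=strip(p,w);Sg=[(q[i],q[(i+1)%4]) for q in Q for i in(0,2)]
            drawcrop(ims[n],n,Sg,x0,y0,44,44,6,"pics/tmp.png");out.append(cv2.imread("pics/tmp.png"))
    k=len(ps);cv2.imwrite(fn,np.vstack([np.hstack(out[:k]),np.hstack(out[k:])]))
E
python3 - <<'E'
from cuffs import *
ims={n:camera(n) for n in("scene","top")}
T2=lambda x,y:(285+(x+.5)/6-.5,170+(y+.5)/6-.5)
ps=[]
for x,y in((236,548),(380,505),(638,548)):
    X=onz("top",*T2(x,y),.05)
    for w in(.018,.02,.022):
        p,f=fit(ims,[X[0],X[1],0],w);print(w,np.round(p,4),round(np.degrees(p[2]),1),round(f,3))
        if w==.02:ps.append((p,w))
show(ims,ps,"pics/i.png")
E
```

```text
0.018 [ 0.4828 -0.0115  0.3849] 22.1 0.752
0.02 [ 0.4823 -0.0115  0.386 ] 22.1 0.822
0.022 [ 0.4822 -0.0113  0.457 ] 26.2 0.906
0.018 [ 0.5052 -0.0881  0.335 ] 19.2 0.784
0.02 [ 0.5049 -0.0879  0.3408] 19.5 0.801
0.022 [ 0.5049 -0.0882  0.3559] 20.4 0.851
0.018 [ 0.4786 -0.2219  0.2259] 12.9 0.919
0.02 [ 0.4787 -0.2216  0.2582] 14.8 0.935
0.022 [ 0.4791 -0.2208  0.2654] 15.2 0.974
```

View pics/i.png

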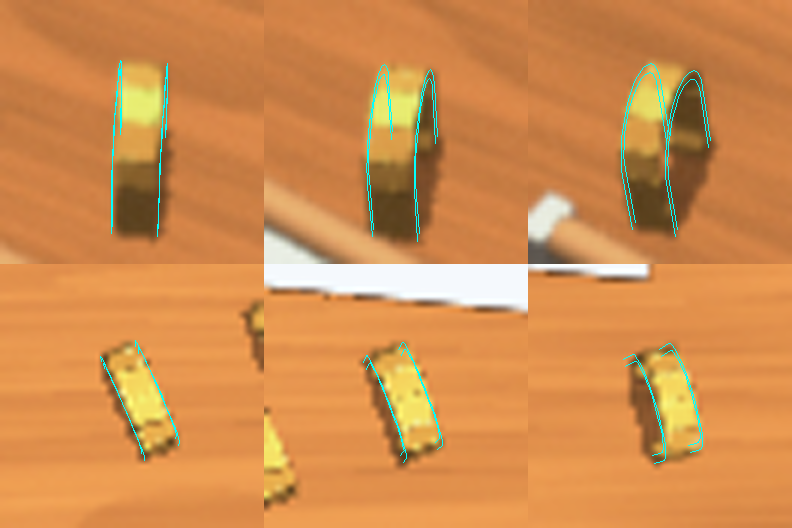

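```bash
python3 - <<'E'
from h import *
go([.483,-.011,.2],-68)
E
```

```text
off [-25.79  20.85   0.17] rot [ -0.13  -0.22 116.62] yaw 48.62 pos [0.497  0.3203 0.2022] F [-0.4  0.5 -0.7] w 0.0497 t 16.28 q6 -0.46
```

Call:
drive_tool(
  plan=[
    {"offset": [-3.2,2.6,0],"delta_rot": [0,0,7],"jaw": 5},
    {"offset": [-6.4,5.2,0],"delta_rot": [0,0,14],"jaw": 5},
    {"offset": [-9.6,7.8,0],"delta_rot": [0,0,21],"jaw": 5},
    {"offset": [-12.8,10.4,0],"delta_rot": [0,0,28],"jaw": 5},
    {"offset": [-16,13,0],"delta_rot": [0,0,35],"jaw": 5},
    {"offset": [-19.2,15.6,0],"delta_rot": [0,0,42],"jaw": 5},
    {"offset": [-22.4,18.2,0],"delta_rot": [0,0,49],"jaw": 5},
    {"offset": [-25.8,20.8,0],"delta_rot": [0,0,56],"jaw": 5},
  ],
)

```text
time: 16.95
position: [0.4803, -0.0115, 0.199]
tool_rot: [0.998, -0.067, -0.002, -0.0]
ft_force: [0.3, -0.3, 0.3]
grip_width: 0.0499
```

```bash
python3 - <<'E'
from h import *
go([.483,-.011,.2],-68)
E
```

```text
off [ 0.26 -0.08 -0.1 ] rot [ 0.08  0.18 60.28] yaw -7.72 pos [ 0.4803 -0.0115  0.199 ] F [ 0.3 -0.3  0.3] w 0.0499 t 16.95 q6 -0.12
```

Call:
drive_tool(
  plan=[
    {"offset": [0.25,-0.1,0],"delta_rot": [0,0,7],"jaw": 5},
    {"offset": [0.25,-0.1,0],"delta_rot": [0,0,14],"jaw": 5},
    {"offset": [0.25,-0.1,0],"delta_rot": [0,0,21],"jaw": 5},
    {"offset": [0.25,-0.1,0],"delta_rot": [0,0,28],"jaw": 5},
    {"offset": [0.25,-0.1,0],"delta_rot": [0,0,35],"jaw": 5},
    {"offset": [0.25,-0.1,0],"delta_rot": [0,0,42],"jaw": 5},
    {"offset": [0.25,-0.1,0],"delta_rot": [0,0,49],"jaw": 5},
    {"offset": [0.25,-0.1,0],"delta_rot": [0,0,56],"jaw": 5},
  ],
)

```text
time: 17.62
position: [0.483, -0.009, 0.1988]
tool_rot: [0.849, -0.528, -0.002, 0.001]
ft_force: [-0.2, -0.1, -0.4]
grip_width: 0.0497
```

```bash
python3 - <<'E'
from h import *
go([.483,-.011,.059],-68)
crop(camera("scene"),210,180,150,120,5,"pics/j.png")
E
```

```text
off [ 0.22  0.04 13.98] rot [0.18 0.15 4.26] yaw -63.74 pos [ 0.483  -0.009   0.1988] F [-0.2 -0.1 -0.4] w 0.0497 t 17.62 q6 0.86
```

View pics/j.png

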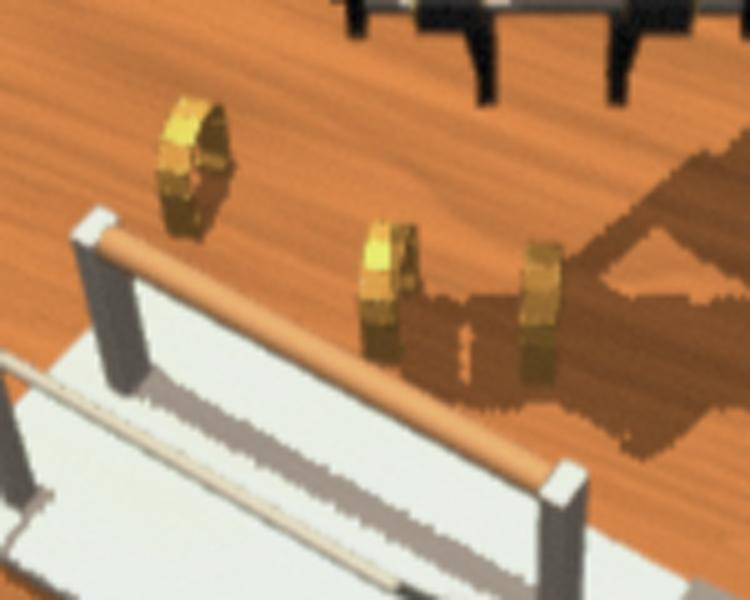

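Call:
drive_tool(
  plan=[
    {"offset": [0.2,0,3.5],"delta_rot": [0,0,4.3],"jaw": 5},
    {"offset": [0.2,0,7],"delta_rot": [0,0,4.3],"jaw": 5},
    {"offset": [0.2,0,9],"delta_rot": [0,0,4.3],"jaw": 5},
    {"offset": [0.2,0,9],"delta_rot": [0,0,4.3],"jaw": 5},
    {"offset": [0.2,0,11],"delta_rot": [0,0,4.3],"jaw": 5},
    {"offset": [0.2,0,13],"delta_rot": [0,0,4.3],"jaw": 5},
    {"offset": [0.2,0,14],"delta_rot": [0,0,4.3],"jaw": 5},
    {"offset": [0.2,0,14],"delta_rot": [0,0,4.3],"jaw": 5},
  ],
)

```text
time: 18.33
position: [0.484, -0.0108, 0.0592]
tool_rot: [0.831, -0.556, -0.002, 0.001]
ft_force: [-0.1, 0.9, 0.1]
grip_width: 0.0502
```

```bash
python3 - <<'E'
from h import *
go([.483,-.011,.059],-68)
crop(camera("scene"),210,180,150,120,5,"pics/j.png")
E
```

```text
off [-0.02  0.1   0.02] rot [0.2  0.14 0.38] yaw -67.62 pos [ 0.484  -0.0108  0.0592] F [-0.1  0.9  0.1] w 0.0502 t 18.33 q6 0.93
```

View pics/j.png

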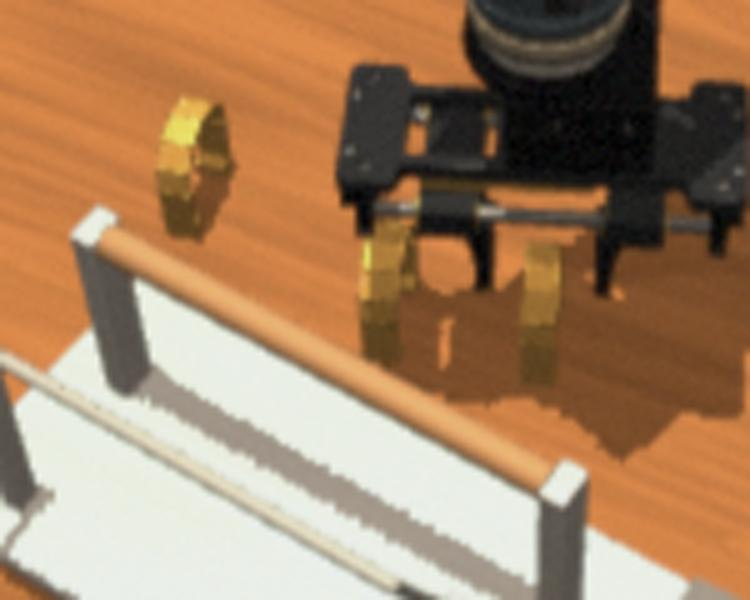

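Call:
drive_tool(
  plan=[
    {"offset": [0,0,0],"delta_rot": [0,0,0],"jaw": 3},
    {"offset": [0,0,0],"delta_rot": [0,0,0],"jaw": 2},
    {"offset": [0,0,0],"delta_rot": [0,0,0],"jaw": 1},
    {"offset": [0,0,0],"delta_rot": [0,0,0],"jaw": 1},
    {"offset": [0,0,0],"delta_rot": [0,0,0],"jaw": 1},
    {"offset": [0,0,0],"delta_rot": [0,0,0],"jaw": 1},
    {"offset": [0,0,0],"delta_rot": [0,0,0],"jaw": 1},
    {"offset": [0,0,0],"delta_rot": [0,0,0],"jaw": 1},
  ],
  squeeze=20,
)

```text
time: 19.05
position: [0.4856, -0.0112, 0.0609]
tool_rot: [0.831, -0.557, 0.0, -0.0]
ft_force: [-1.2, -0.3, 3.2]
grip_width: 0.0175
```

```bash
python3 - <<'E'
from h import *
go([.483,-.011,.059],-68)
crop(camera("scene"),210,180,150,120,5,"pics/j.png")
E
```

```text
off [-0.12  0.23  0.19] rot [-0.03 -0.03  0.32] yaw -67.68 pos [ 0.4856 -0.0112  0.0609] F [-1.2 -0.3  3.2] w 0.0175 t 19.05 q6 0.93
```

View pics/j.png

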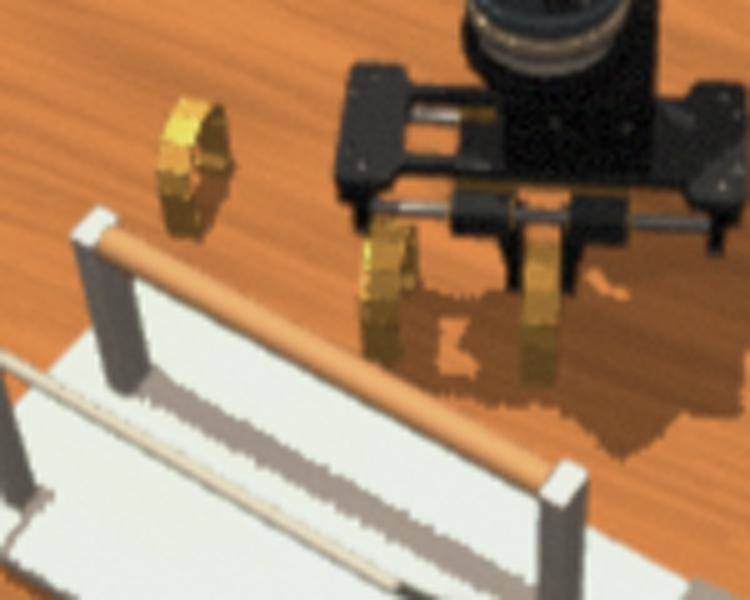

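Call:
drive_tool(
  plan=[
    {"offset": [0,0,0],"delta_rot": [0,0,0],"jaw": 1},
    {"offset": [0,0,-1],"delta_rot": [0,0,0],"jaw": 1},
    {"offset": [0,0,-3],"delta_rot": [0,0,0],"jaw": 1},
    {"offset": [0,0,-6],"delta_rot": [0,0,0],"jaw": 1},
    {"offset": [0,0,-9],"delta_rot": [0,0,0],"jaw": 1},
    {"offset": [0,0,-12],"delta_rot": [0,0,0],"jaw": 1},
    {"offset": [0,0,-15.5],"delta_rot": [0,0,0],"jaw": 1},
    {"offset": [0,0,-16.5],"delta_rot": [0,0,0],"jaw": 1},
  ],
  squeeze=30,
)

```text
time: 19.77
position: [0.4875, -0.0114, 0.2305]
tool_rot: [0.831, -0.557, 0.004, -0.001]
ft_force: [1.1, 0.2, -0.8]
grip_width: 0.0171
```

```bash
python3 - <<'E'
from h import *
c,s=np.cos(RK[2]),np.sin(RK[2])
bar=np.array([.6200,-.0562,0]);ydir=np.array([-s,c,0])
for t in(.06,0,-.06):print(np.round(bar+ydir*t,4))
P=bar+ydir*.06+[0,0,.225]
go(P,-96.9)
crop(camera("scene"),210,150,180,150,4,"pics/j.png")
E
```

```text
[0.6272 0.0034 0.    ]
[ 0.62   -0.0562  0.    ]
[ 0.6128 -0.1158  0.    ]
off [  3.94 -13.48   0.66] rot [-0.45 -0.17 29.23] yaw -67.67 pos [ 0.4875 -0.0114  0.2305] F [ 1.1  0.2 -0.8] w 0.0171 t 19.77 q6 0.93
```

View pics/j.png

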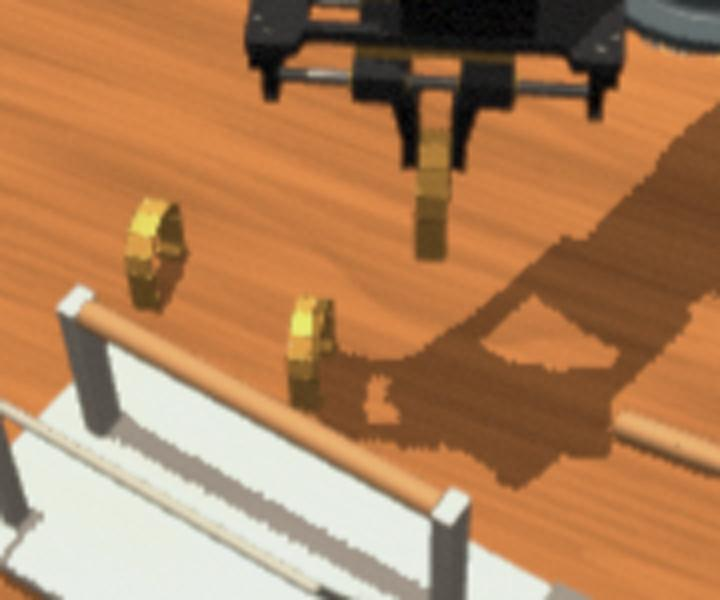

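Call:
drive_tool(
  plan=[
    {"offset": [0.6,-2.3,0],"delta_rot": [0,0,5],"jaw": 1},
    {"offset": [1.2,-4.6,0],"delta_rot": [0,0,10],"jaw": 1},
    {"offset": [1.8,-6.9,0],"delta_rot": [0,0,15],"jaw": 1},
    {"offset": [2.6,-9.2,0],"delta_rot": [0,0,20],"jaw": 1},
    {"offset": [3.3,-11.4,0],"delta_rot": [0,0,25],"jaw": 1},
    {"offset": [4,-13.6,0],"delta_rot": [0,0,29.2],"jaw": 1},
    {"offset": [4,-13.6,0],"delta_rot": [0,0,29.2],"jaw": 1},
    {"offset": [4,-13.6,0],"delta_rot": [0,0,29.2],"jaw": 1},
  ],
)

```text
time: 20.48
position: [0.6259, 0.0038, 0.2239]
tool_rot: [-0.664, 0.748, 0.001, -0.001]
ft_force: [-0.5, 0.1, -0.9]
grip_width: 0.0174
```

```bash
python3 - <<'E'
from h import *
go([.629,.0034,.142],-96.9)
crop(camera("scene"),210,150,180,150,4,"pics/j.png")
E
```

```text
off [ 0.01 -0.34  8.18] rot [0.19 0.01 0.09] yaw -96.81 pos [0.6259 0.0038 0.2239] F [-0.5  0.1 -0.9] w 0.0174 t 20.48 q6 1.52
```

View pics/j.png

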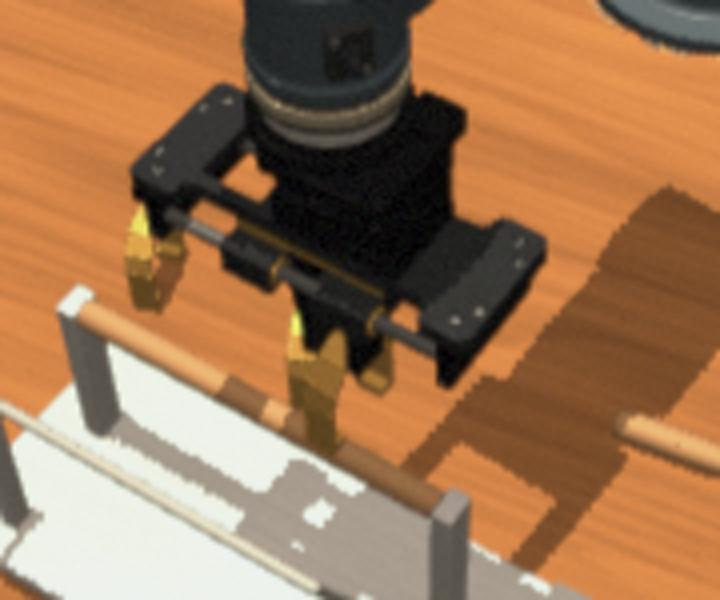

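Call:
drive_tool(
  plan=[
    {"offset": [0,-0.2,0],"delta_rot": [0,0,0],"jaw": 1},
    {"offset": [0,-0.2,0],"delta_rot": [0,0,0],"jaw": 1},
    {"offset": [0,-0.2,0],"delta_rot": [0,0,0],"jaw": 1},
    {"offset": [0,-0.2,1],"delta_rot": [0,0,0],"jaw": 1},
    {"offset": [0,-0.2,2],"delta_rot": [0,0,0],"jaw": 1},
    {"offset": [0,-0.2,3],"delta_rot": [0,0,0],"jaw": 1},
    {"offset": [0,-0.2,4],"delta_rot": [0,0,0],"jaw": 1},
    {"offset": [0,-0.2,4],"delta_rot": [0,0,0],"jaw": 1},
  ],
)

```text
time: 21.2
position: [0.6261, 0.0036, 0.1822]
tool_rot: [-0.663, 0.748, 0.002, -0.002]
ft_force: [-0.6, -0.5, -0.8]
grip_width: 0.0168
```

```bash
python3 - <<'E'
from h import *
go([.629,.0034,.142],-96.9)
crop(camera("scene"),250,190,100,100,6,"pics/j.png")
crop(camera("top"),285,170,120,110,6,"pics/j2.png")
E
```

```text
off [-0.01 -0.31  4.02] rot [0.36 0.02 0.01] yaw -96.89 pos [0.6261 0.0036 0.1822] F [-0.6 -0.5 -0.8] w 0.0168 t 21.2 q6 1.52
```

View pics/j.png

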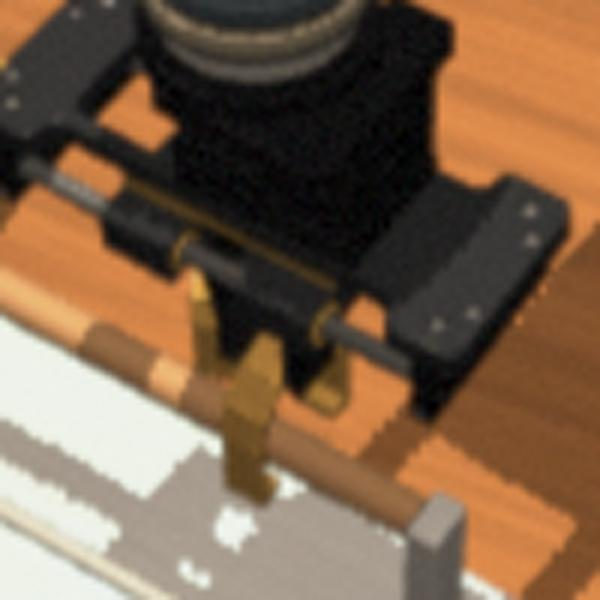

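View pics/j2.png

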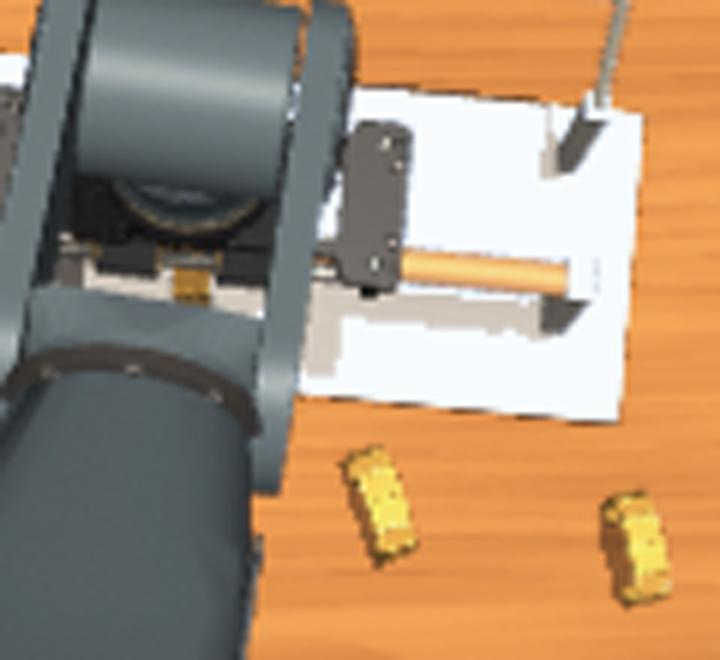

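The near leg at (250,490) hangs on the far side of the bar and the other at (325,400) on the robot side, so the cuff straddles it. Now lowering.

Call:
drive_tool(
  plan=[
    {"offset": [0,-0.1,0.7],"delta_rot": [0,0,0],"jaw": 1},
    {"offset": [0,-0.1,1.4],"delta_rot": [0,0,0],"jaw": 1},
    {"offset": [0,-0.1,2.1],"delta_rot": [0,0,0],"jaw": 1},
    {"offset": [0,-0.1,2.8],"delta_rot": [0,0,0],"jaw": 1},
    {"offset": [0,-0.1,3.4],"delta_rot": [0,0,0],"jaw": 1},
    {"offset": [0,-0.1,3.8],"delta_rot": [0,0,0],"jaw": 1},
    {"offset": [0,-0.1,3.8],"delta_rot": [0,0,0],"jaw": 1},
    {"offset": [0,-0.1,3.8],"delta_rot": [0,0,0],"jaw": 1},
  ],
)

```text
time: 21.97
position: [0.6292, 0.0032, 0.1472]
tool_rot: [-0.663, 0.748, 0.0, -0.0]
ft_force: [0.7, 0.1, -0.7]
grip_width: 0.0171
```

```bash
python3 - <<'E'
from h import *
go([.629,.0034,.142],-96.9)
crop(camera("scene"),250,190,100,100,6,"pics/j.png")
E
```

```text
off [-0.01  0.02  0.52] rot [0.03 0.   0.01] yaw -96.89 pos [0.6292 0.0032 0.1472] F [ 0.7  0.1 -0.7] w 0.0171 t 21.97 q6 1.52
```

View pics/j.png

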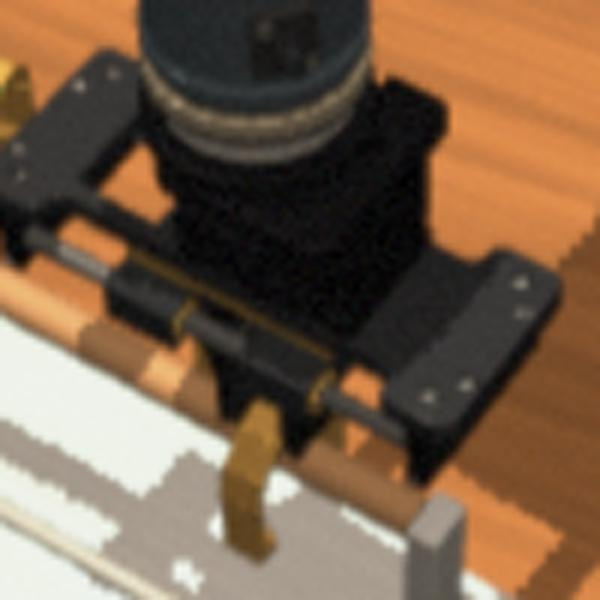

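Call:
drive_tool(
  plan=[
    {"offset": [0,0,0.25],"delta_rot": [0,0,0],"jaw": 1},
    {"offset": [0,0,0.4],"delta_rot": [0,0,0],"jaw": 1},
    {"offset": [0,0,0.4],"delta_rot": [0,0,0],"jaw": 2},
    {"offset": [0,0,0.4],"delta_rot": [0,0,0],"jaw": 3},
    {"offset": [0,0,0.4],"delta_rot": [0,0,0],"jaw": 4},
    {"offset": [0,0,0.4],"delta_rot": [0,0,0],"jaw": 4},
    {"offset": [0,0,-1],"delta_rot": [0,0,0],"jaw": 4},
    {"offset": [0,0,-3],"delta_rot": [0,0,0],"jaw": 4},
  ],
)

```text
time: 22.68
position: [0.6277, 0.0034, 0.176]
tool_rot: [-0.663, 0.748, 0.002, -0.002]
ft_force: [0.3, -0.7, -0.3]
grip_width: 0.0389
```

Call:
drive_tool(
  plan=[
    {"offset": [0,0,-2],"delta_rot": [0,0,0],"jaw": 5},
    {"offset": [0,2,-4],"delta_rot": [0,0,0],"jaw": 5},
    {"offset": [0,6,-5],"delta_rot": [0,0,-3],"jaw": 5},
    {"offset": [0.5,9,-5],"delta_rot": [0,0,-6],"jaw": 5},
    {"offset": [2,12,-5],"delta_rot": [0,0,-10],"jaw": 5},
    {"offset": [4,12,-5],"delta_rot": [0,0,-15],"jaw": 5},
    {"offset": [6,12,-5],"delta_rot": [0,0,-20],"jaw": 5},
    {"offset": [8,12,-5],"delta_rot": [0,0,-26],"jaw": 5},
  ],
)

```text
time: 23.35
position: [0.5001, -0.0623, 0.2283]
tool_rot: [0.816, -0.578, 0.001, -0.0]
ft_force: [0.5, -0.5, -0.2]
grip_width: 0.05
```

```bash
python3 - <<'E'
from cuffs import *
ims={n:camera(n) for n in("scene","top")}
crop(ims["scene"],190,190,200,150,4,"pics/j.png");crop(ims["top"],285,170,120,110,6,"pics/j2.png")
go([.505,-.088,.2],-70)
E
```

```text
off [2.39 0.38 2.82] rot [-0.06 -0.11 -1.  ] yaw -71.0 pos [ 0.5008 -0.0642  0.2281] F [0.9 0.5 0.5] w 0.0497 t 23.45 q6 0.89
```

View pics/j.png

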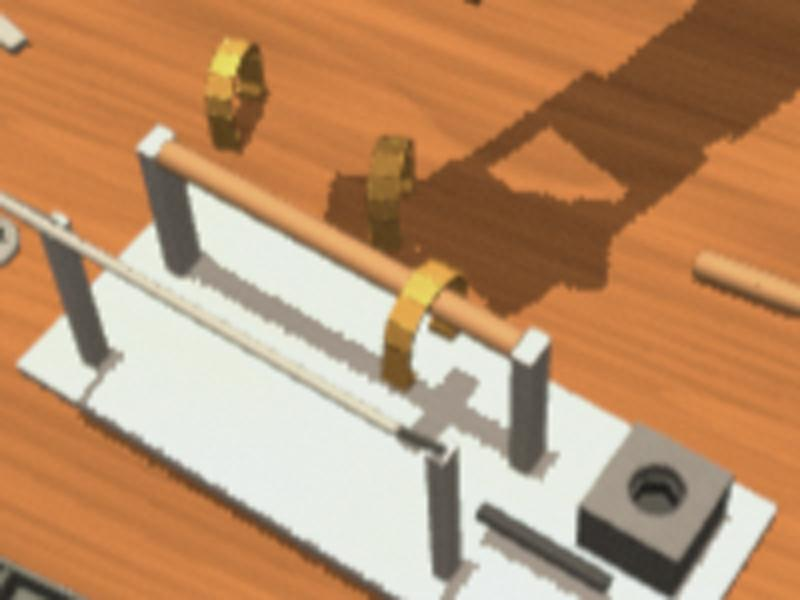

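View pics/j2.png

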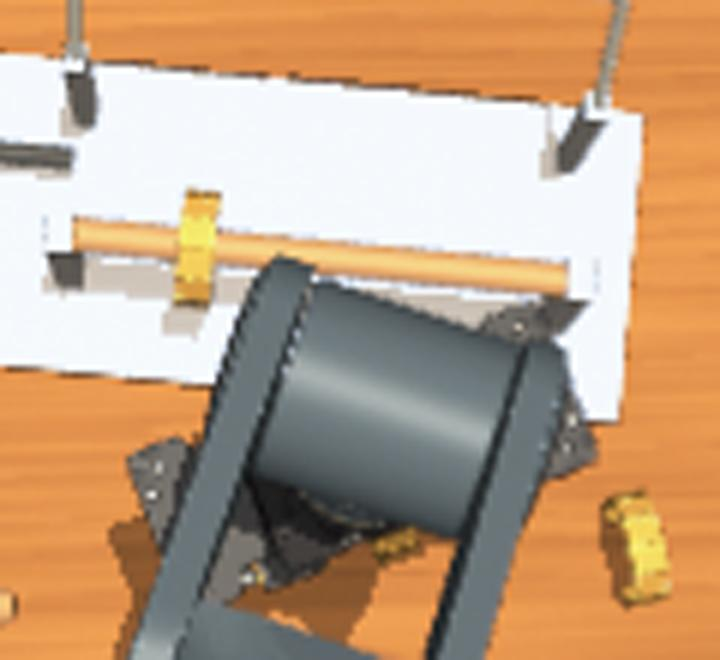

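Cuff A hangs on the bar, crown at (435,280) in the crop, and B is unmoved. Next, cuff B.

Call:
drive_tool(
  plan=[
    {"offset": [1.2,0.2,2],"delta_rot": [0,0,-1],"jaw": 5},
    {"offset": [2.4,0.4,4],"delta_rot": [0,0,-1],"jaw": 5},
    {"offset": [2.4,0.4,7],"delta_rot": [0,0,-1],"jaw": 5},
    {"offset": [2.4,0.4,10],"delta_rot": [0,0,-1],"jaw": 5},
    {"offset": [2.4,0.4,10.5],"delta_rot": [0,0,-1],"jaw": 5},
    {"offset": [2.4,0.4,10.5],"delta_rot": [0,0,-1],"jaw": 5},
    {"offset": [2.4,0.4,10.5],"delta_rot": [0,0,-1],"jaw": 5},
    {"offset": [2.4,0.4,10.5],"delta_rot": [0,0,-1],"jaw": 5},
  ],
)

```text
time: 24.12
position: [0.506, -0.0859, 0.1241]
tool_rot: [0.82, -0.573, 0.002, -0.0]
ft_force: [-0.2, 0.5, 0.8]
grip_width: 0.0501
```

```bash
python3 - <<'E'
from h import *
go([.505,-.088,.059],-70)
crop(camera("scene"),210,180,150,120,5,"pics/j.png")
E
```

```text
off [0.15 0.19 6.51] rot [-0.15 -0.12  0.12] yaw -69.88 pos [ 0.506  -0.0859  0.1241] F [-0.2  0.5  0.8] w 0.0501 t 24.12 q6 0.83
```

View pics/j.png

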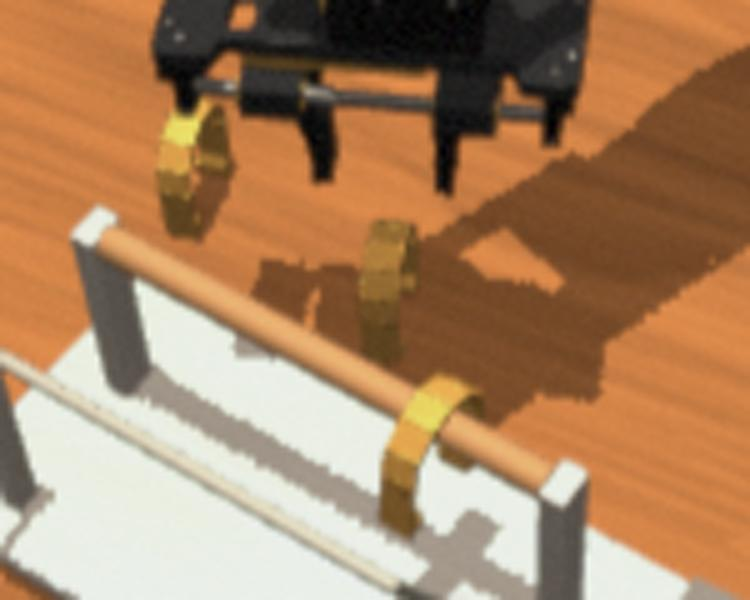

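Call:
drive_tool(
  plan=[
    {"offset": [0.15,0.2,2.5],"delta_rot": [0,0,0],"jaw": 5},
    {"offset": [0.15,0.2,4.5],"delta_rot": [0,0,0],"jaw": 5},
    {"offset": [0.15,0.2,6],"delta_rot": [0,0,0],"jaw": 5},
    {"offset": [0.15,0.2,6.6],"delta_rot": [0,0,0],"jaw": 5},
    {"offset": [0.15,0.2,6.6],"delta_rot": [0,0,0],"jaw": 5},
    {"offset": [0.15,0.2,6.6],"delta_rot": [0,0,0],"jaw": 4},
    {"offset": [0.15,0.2,6.6],"delta_rot": [0,0,0],"jaw": 3},
    {"offset": [0.15,0.2,6.6],"delta_rot": [0,0,0],"jaw": 2.7},
  ],
)

```text
time: 24.83
position: [0.5042, -0.0882, 0.0577]
tool_rot: [0.82, -0.573, 0.001, -0.0]
ft_force: [-1.3, 0.2, 0.3]
grip_width: 0.0373
```

Call:
drive_tool(
  plan=[
    {"offset": [0,0,0],"delta_rot": [0,0,0],"jaw": 2},
    {"offset": [0,0,0],"delta_rot": [0,0,0],"jaw": 1},
    {"offset": [0,0,0],"delta_rot": [0,0,0],"jaw": 1},
    {"offset": [0,0,0],"delta_rot": [0,0,0],"jaw": 1},
    {"offset": [0,0,0],"delta_rot": [0,0,0],"jaw": 1},
    {"offset": [0,0,0],"delta_rot": [0,0,0],"jaw": 1},
    {"offset": [0,0,0],"delta_rot": [0,0,0],"jaw": 1},
    {"offset": [0,0,0],"delta_rot": [0,0,0],"jaw": 1},
  ],
  squeeze=30,
)

```text
time: 25.5
position: [0.5037, -0.0881, 0.0569]
tool_rot: [0.82, -0.573, 0.0, -0.0]
ft_force: [0.0, -0.1, 5.7]
grip_width: 0.0191
```

```bash
python3 - <<'E'
from h import *
go([.505,-.088,.059],-70)
crop(camera("scene"),210,180,150,120,5,"pics/j.png")
E
```

```text
off [ 0.04 -0.13 -0.21] rot [-0.04 -0.04  0.12] yaw -69.88 pos [ 0.5037 -0.0881  0.0569] F [ 0.  -0.1  5.7] w 0.0191 t 25.5 q6 0.83
```

View pics/j.png

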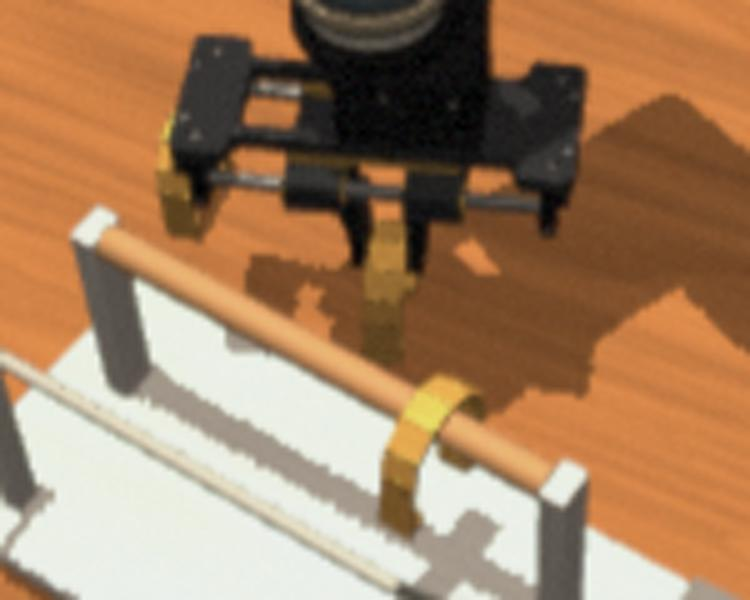

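Call:
drive_tool(
  plan=[
    {"offset": [0,0,-1],"delta_rot": [0,0,0],"jaw": 1},
    {"offset": [0,0,-3],"delta_rot": [0,0,0],"jaw": 1},
    {"offset": [0,0,-6],"delta_rot": [0,0,0],"jaw": 1},
    {"offset": [0,0,-9],"delta_rot": [0,0,0],"jaw": 1},
    {"offset": [0,0,-12],"delta_rot": [0,0,5],"jaw": 1},
    {"offset": [0,0,-15],"delta_rot": [0,0,11],"jaw": 1},
    {"offset": [0,0,-17],"delta_rot": [0,0,17],"jaw": 1},
    {"offset": [0,0,-17],"delta_rot": [0,0,23],"jaw": 1},
  ],
)

```text
time: 26.22
position: [0.5057, -0.0887, 0.2314]
tool_rot: [-0.687, 0.726, -0.004, 0.002]
ft_force: [0.0, -0.3, -0.4]
grip_width: 0.019
```

```bash
python3 - <<'E'
from h import *
go([.619,-.056,.225],-96.9)
crop(camera("scene"),210,130,150,150,4,"pics/j.png")
E
```

```text
off [ -3.9  -11.12   0.73] rot [-0.51 -0.15  3.72] yaw -93.18 pos [ 0.5057 -0.0887  0.2314] F [ 0.  -0.3 -0.4] w 0.019 t 26.22 q6 1.23
```

View pics/j.png

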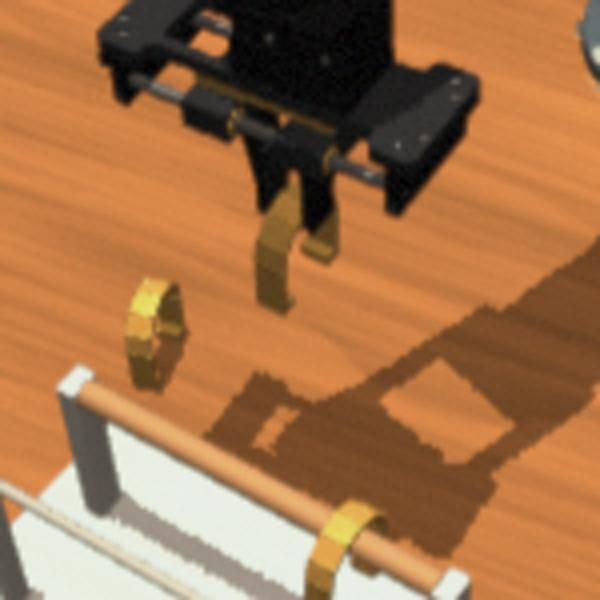

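Call:
drive_tool(
  plan=[
    {"offset": [-0.9,-2.8,0],"delta_rot": [0,0,3.7],"jaw": 1},
    {"offset": [-2,-5.6,0],"delta_rot": [0,0,3.7],"jaw": 1},
    {"offset": [-3,-8.4,0],"delta_rot": [0,0,3.7],"jaw": 1},
    {"offset": [-3.9,-11.1,0],"delta_rot": [0,0,3.7],"jaw": 1},
    {"offset": [-3.9,-11.1,0],"delta_rot": [0,0,3.7],"jaw": 1},
    {"offset": [-3.9,-11.1,0],"delta_rot": [0,0,3.7],"jaw": 1},
    {"offset": [-3.9,-11.1,0],"delta_rot": [0,0,3.7],"jaw": 1},
    {"offset": [-3.9,-11.1,0],"delta_rot": [0,0,3.7],"jaw": 1},
  ],
)

```text
time: 26.93
position: [0.6144, -0.0545, 0.2258]
tool_rot: [-0.665, 0.746, 0.001, -0.001]
ft_force: [-0.7, 0.5, -0.2]
grip_width: 0.019
```

```bash
python3 - <<'E'
from h import *
go([.619,-.056,.141],-96.9)
E
```

```text
off [ 0.1  -0.5   8.48] rot [0.17 0.01 0.34] yaw -96.56 pos [ 0.6144 -0.0545  0.2258] F [-0.7  0.5 -0.2] w 0.019 t 26.93 q6 1.42
```

Call:
drive_tool(
  plan=[
    {"offset": [0.1,-0.3,0],"delta_rot": [0,0,0],"jaw": 1},
    {"offset": [0.1,-0.3,0],"delta_rot": [0,0,0],"jaw": 1},
    {"offset": [0.1,-0.3,0],"delta_rot": [0,0,0],"jaw": 1},
    {"offset": [0.1,-0.3,1],"delta_rot": [0,0,0],"jaw": 1},
    {"offset": [0.1,-0.3,2],"delta_rot": [0,0,0],"jaw": 1},
    {"offset": [0.1,-0.3,3],"delta_rot": [0,0,0],"jaw": 1},
    {"offset": [0.1,-0.3,4],"delta_rot": [0,0,0],"jaw": 1},
    {"offset": [0.1,-0.3,4],"delta_rot": [0,0,0],"jaw": 1},
  ],
)

```text
time: 27.6
position: [0.6169, -0.0553, 0.1832]
tool_rot: [-0.665, 0.747, 0.003, -0.002]
ft_force: [-0.8, 0.4, -0.4]
grip_width: 0.0191
```

```bash
python3 - <<'E'
from h import *
go([.619,-.056,.141],-96.9)
crop(camera("scene"),220,190,120,100,5,"pics/j.png")
E
```

```text
off [ 0.05 -0.25  4.22] rot [0.36 0.05 0.32] yaw -96.58 pos [ 0.6169 -0.0553  0.1832] F [-0.8  0.4 -0.4] w 0.0191 t 27.6 q6 1.42
```

View pics/j.png

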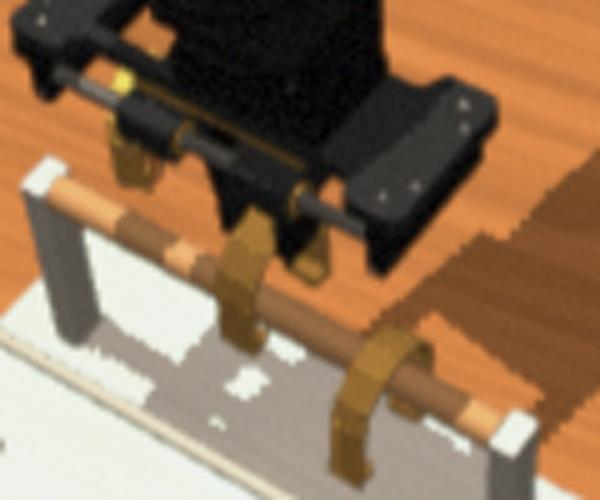

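Straddling correctly, so I'll lower and release.

Call:
drive_tool(
  plan=[
    {"offset": [0,-0.1,0.7],"delta_rot": [0,0,0],"jaw": 1},
    {"offset": [0,-0.1,1.4],"delta_rot": [0,0,0],"jaw": 1},
    {"offset": [0,-0.1,2.1],"delta_rot": [0,0,0],"jaw": 1},
    {"offset": [0,-0.1,2.8],"delta_rot": [0,0,0],"jaw": 1},
    {"offset": [0,-0.1,3.4],"delta_rot": [0,0,0],"jaw": 1},
    {"offset": [0,-0.1,3.8],"delta_rot": [0,0,0],"jaw": 1},
    {"offset": [0,-0.1,3.8],"delta_rot": [0,0,0],"jaw": 1},
    {"offset": [0,-0.1,3.8],"delta_rot": [0,0,0],"jaw": 1},
  ],
)

```text
time: 28.32
position: [0.6199, -0.056, 0.1483]
tool_rot: [-0.665, 0.747, 0.0, -0.0]
ft_force: [0.6, -0.3, -0.7]
grip_width: 0.0194
```

```bash
python3 - <<'E'
from h import *
go([.619,-.056,.141],-96.9)
E
```

```text
off [0.01 0.09 0.73] rot [0.02 0.   0.31] yaw -96.59 pos [ 0.6199 -0.056   0.1483] F [ 0.6 -0.3 -0.7] w 0.0194 t 28.32 q6 1.42
```

Call:
drive_tool(
  plan=[
    {"offset": [0,0,0.3],"delta_rot": [0,0,0],"jaw": 1},
    {"offset": [0,0,0.6],"delta_rot": [0,0,0],"jaw": 1},
    {"offset": [0,0,0.6],"delta_rot": [0,0,0],"jaw": 1},
    {"offset": [0,0,0.6],"delta_rot": [0,0,0],"jaw": 2.5},
    {"offset": [0,0,0.6],"delta_rot": [0,0,0],"jaw": 3.5},
    {"offset": [0,0,0.6],"delta_rot": [0,0,0],"jaw": 4},
    {"offset": [0,0,0.6],"delta_rot": [0,0,0],"jaw": 4},
    {"offset": [0,0,-1],"delta_rot": [0,0,0],"jaw": 4},
  ],
)

```text
time: 28.98
position: [0.6178, -0.0555, 0.156]
tool_rot: [-0.665, 0.747, 0.003, -0.002]
ft_force: [0.2, 0.3, -0.2]
grip_width: 0.0378
```

Call:
drive_tool(
  plan=[
    {"offset": [0,0,-3],"delta_rot": [0,0,0],"jaw": 5},
    {"offset": [0,1,-6],"delta_rot": [0,0,0],"jaw": 5},
    {"offset": [1,4,-7],"delta_rot": [0,0,-3],"jaw": 5},
    {"offset": [4,6.5,-7],"delta_rot": [0,0,-6],"jaw": 5},
    {"offset": [7,9,-7],"delta_rot": [0,0,-10],"jaw": 5},
    {"offset": [10,11,-7],"delta_rot": [0,0,-14],"jaw": 5},
    {"offset": [13,12,-7],"delta_rot": [0,0,-18],"jaw": 5},
    {"offset": [16,13,-7],"delta_rot": [0,0,-22],"jaw": 5},
  ],
)

```text
time: 29.65
position: [0.4712, -0.2008, 0.2291]
tool_rot: [0.797, -0.604, 0.0, -0.0]
ft_force: [0.3, -0.5, -0.2]
grip_width: 0.0502
```

```bash
python3 - <<'E'
from cuffs import *
ims={n:camera(n) for n in("scene","top")}
crop(ims["scene"],190,190,200,150,4,"pics/j.png");crop(ims["top"],285,170,120,110,6,"pics/j2.png")
go([.479,-.221,.2],-76)
E
```

```text
off [ 1.84 -0.29  2.92] rot [-0.01 -0.15  1.18] yaw -74.82 pos [ 0.4713 -0.204   0.2291] F [-0.6  0.6  0.3] w 0.0501 t 29.75 q6 0.68
```

View pics/j.png

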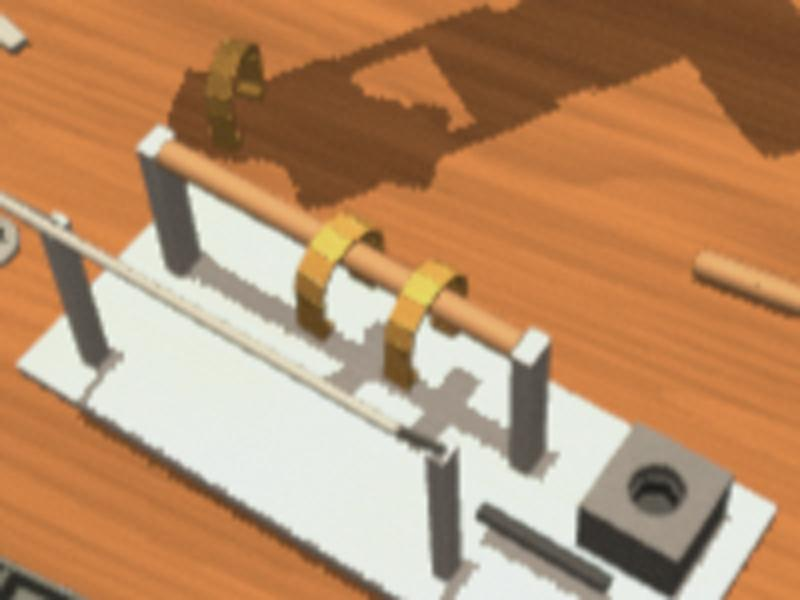

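View pics/j2.png

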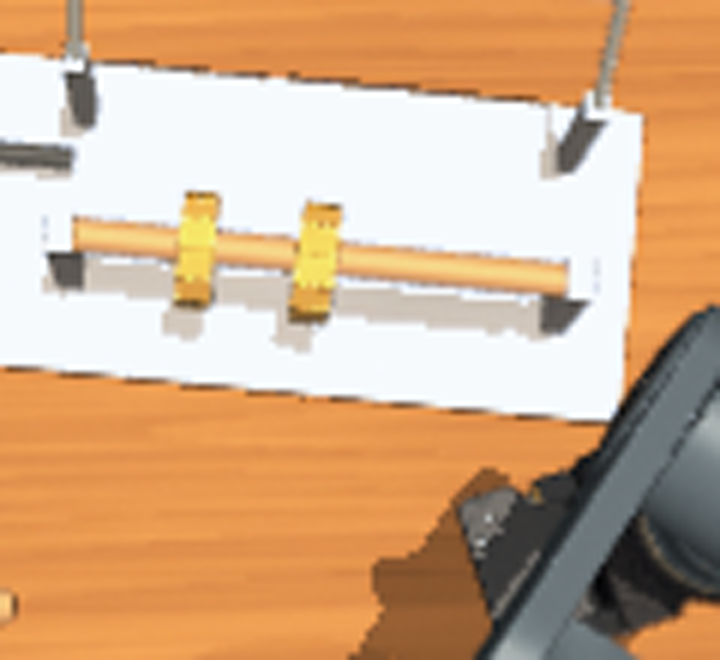

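Both hung cuffs are fine and C is unmoved. Now cuff C.

Call:
drive_tool(
  plan=[
    {"offset": [1,-0.2,2],"delta_rot": [0,0,1],"jaw": 5},
    {"offset": [1.9,-0.3,4],"delta_rot": [0,0,1],"jaw": 5},
    {"offset": [1.9,-0.3,7],"delta_rot": [0,0,1],"jaw": 5},
    {"offset": [1.9,-0.3,10],"delta_rot": [0,0,1],"jaw": 5},
    {"offset": [1.9,-0.3,10.5],"delta_rot": [0,0,1],"jaw": 5},
    {"offset": [1.9,-0.3,10.5],"delta_rot": [0,0,1],"jaw": 5},
    {"offset": [1.9,-0.3,10.5],"delta_rot": [0,0,1],"jaw": 5},
    {"offset": [1.9,-0.3,10.5],"delta_rot": [0,0,1],"jaw": 5},
  ],
)

```text
time: 30.42
position: [0.4818, -0.218, 0.1252]
tool_rot: [0.79, -0.613, 0.002, -0.0]
ft_force: [0.3, -0.4, -0.2]
grip_width: 0.05
```

```bash
python3 - <<'E'
from h import *
go([.479,-.221,.059],-76)
crop(camera("scene"),180,150,150,120,5,"pics/j.png")
E
```

```text
off [0.2  0.36 6.62] rot [-0.13 -0.15  0.44] yaw -75.56 pos [ 0.4818 -0.218   0.1252] F [ 0.3 -0.4 -0.2] w 0.05 t 30.42 q6 0.68
```

View pics/j.png

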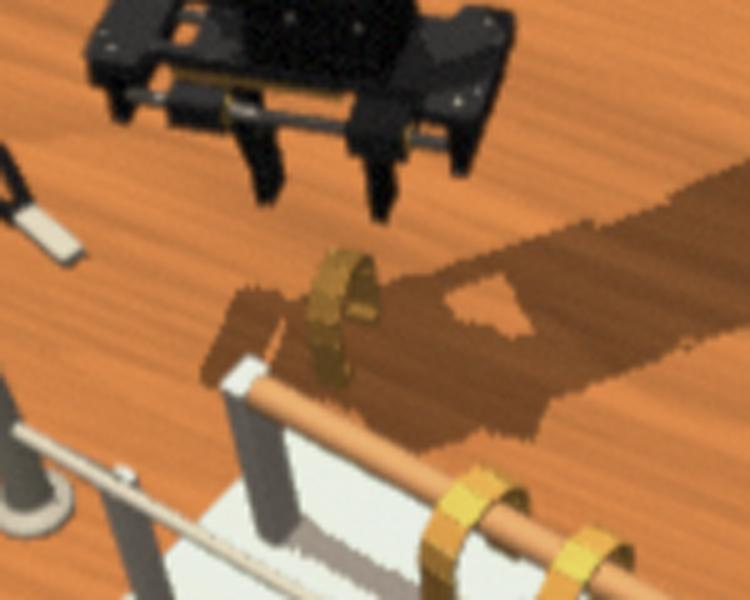

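Call:
drive_tool(
  plan=[
    {"offset": [0.15,0.3,2.5],"delta_rot": [0,0,0],"jaw": 5},
    {"offset": [0.15,0.3,4.5],"delta_rot": [0,0,0],"jaw": 5},
    {"offset": [0.15,0.3,6],"delta_rot": [0,0,0],"jaw": 5},
    {"offset": [0.15,0.3,6.6],"delta_rot": [0,0,0],"jaw": 5},
    {"offset": [0.15,0.3,6.6],"delta_rot": [0,0,0],"jaw": 5},
    {"offset": [0.15,0.3,6.6],"delta_rot": [0,0,0],"jaw": 4},
    {"offset": [0.15,0.3,6.6],"delta_rot": [0,0,0],"jaw": 3},
    {"offset": [0.15,0.3,6.6],"delta_rot": [0,0,0],"jaw": 2.7},
  ],
)

```text
time: 31.13
position: [0.4787, -0.2203, 0.0588]
tool_rot: [0.79, -0.613, 0.001, -0.0]
ft_force: [-0.6, -0.4, 0.5]
grip_width: 0.0374
```

Call:
drive_tool(
  plan=[
    {"offset": [0,0,0],"delta_rot": [0,0,0],"jaw": 2},
    {"offset": [0,0,0],"delta_rot": [0,0,0],"jaw": 1},
    {"offset": [0,0,0],"delta_rot": [0,0,0],"jaw": 1},
    {"offset": [0,0,0],"delta_rot": [0,0,0],"jaw": 1},
    {"offset": [0,0,0],"delta_rot": [0,0,0],"jaw": 1},
    {"offset": [0,0,0],"delta_rot": [0,0,0],"jaw": 1},
    {"offset": [0,0,0],"delta_rot": [0,0,0],"jaw": 1},
    {"offset": [0,0,0],"delta_rot": [0,0,0],"jaw": 1},
  ],
  squeeze=30,
)

```text
time: 31.8
position: [0.4782, -0.22, 0.0579]
tool_rot: [0.79, -0.613, 0.0, 0.0]
ft_force: [0.8, -0.2, 4.7]
grip_width: 0.0171
```

```bash
python3 - <<'E'
from h import *
go([.479,-.221,.059],-76)
crop(camera("scene"),180,150,150,120,5,"pics/j.png")
E
```

```text
off [ 0.12 -0.05 -0.11] rot [-0.03 -0.04  0.42] yaw -75.58 pos [ 0.4782 -0.22    0.0579] F [ 0.8 -0.2  4.7] w 0.0171 t 31.8 q6 0.68
```

View pics/j.png

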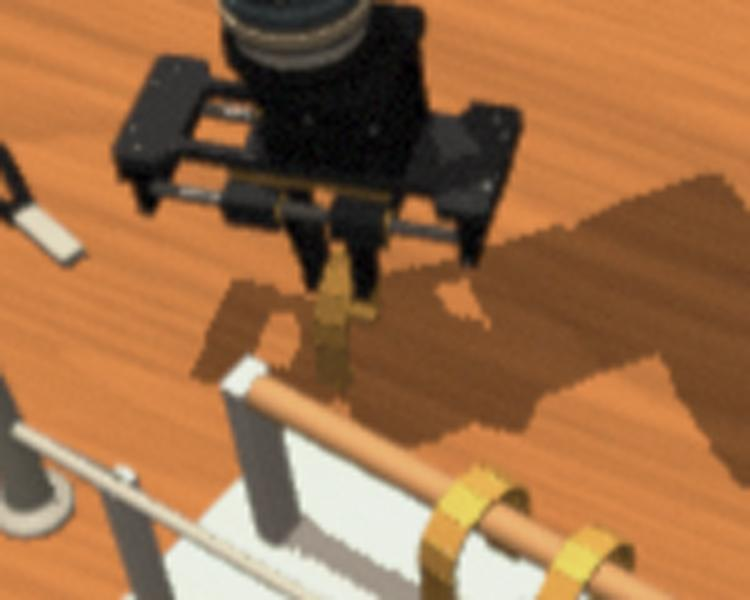

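Call:
drive_tool(
  plan=[
    {"offset": [0,0,-1],"delta_rot": [0,0,0],"jaw": 1},
    {"offset": [0,0,-3],"delta_rot": [0,0,0],"jaw": 1},
    {"offset": [0,0,-6],"delta_rot": [0,0,0],"jaw": 1},
    {"offset": [0,0,-9],"delta_rot": [0,0,0],"jaw": 1},
    {"offset": [0,0,-12],"delta_rot": [0,0,5],"jaw": 1},
    {"offset": [0,0,-15],"delta_rot": [0,0,11],"jaw": 1},
    {"offset": [0,0,-17],"delta_rot": [0,0,17],"jaw": 1},
    {"offset": [0,0,-17],"delta_rot": [0,0,21],"jaw": 1},
  ],
)

```text
time: 32.52
position: [0.48, -0.2212, 0.2324]
tool_rot: [-0.664, 0.748, -0.005, 0.001]
ft_force: [1.3, -0.3, 0.3]
grip_width: 0.0173
```

```bash
python3 - <<'E'
from h import *
go([.6125,-.1158,.225],-96.9)
crop(camera("scene"),180,110,150,150,4,"pics/j.png")
E
```

```text
off [-12.04 -11.89   0.78] rot [-0.46 -0.26  0.06] yaw -96.85 pos [ 0.48   -0.2212  0.2324] F [ 1.3 -0.3  0.3] w 0.0173 t 32.52 q6 1.05
```

View pics/j.png

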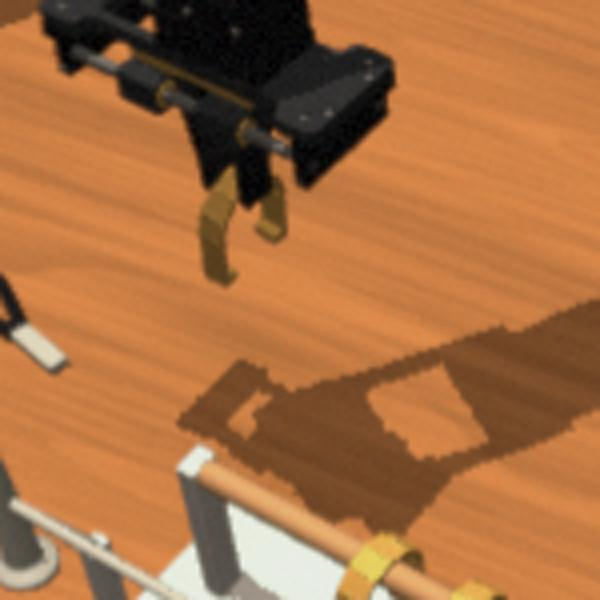

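Call:
drive_tool(
  plan=[
    {"offset": [-2.4,-2.4,0],"delta_rot": [0,0,0],"jaw": 1},
    {"offset": [-4.8,-4.8,0],"delta_rot": [0,0,0],"jaw": 1},
    {"offset": [-7.2,-7.2,0],"delta_rot": [0,0,0],"jaw": 1},
    {"offset": [-9.6,-9.6,0],"delta_rot": [0,0,0],"jaw": 1},
    {"offset": [-12,-11.9,0],"delta_rot": [0,0,0],"jaw": 1},
    {"offset": [-12,-11.9,0],"delta_rot": [0,0,0],"jaw": 1},
    {"offset": [-12,-11.9,0],"delta_rot": [0,0,0],"jaw": 1},
    {"offset": [-12,-11.9,0],"delta_rot": [0,0,0],"jaw": 1},
  ],
)

```text
time: 33.23
position: [0.6086, -0.1138, 0.2264]
tool_rot: [-0.666, 0.746, 0.001, -0.001]
ft_force: [0.2, -0.5, 0.2]
grip_width: 0.0175
```

```bash
python3 - <<'E'
from h import *
go([.6125,-.1158,.141],-96.9)
E
```

```text
off [ 0.15 -0.44  8.54] rot [0.19 0.01 0.4 ] yaw -96.5 pos [ 0.6086 -0.1138  0.2264] F [ 0.2 -0.5  0.2] w 0.0175 t 33.23 q6 1.32
```

Call:
drive_tool(
  plan=[
    {"offset": [0.1,-0.25,0],"delta_rot": [0,0,0],"jaw": 1},
    {"offset": [0.1,-0.25,0],"delta_rot": [0,0,0],"jaw": 1},
    {"offset": [0.1,-0.25,0],"delta_rot": [0,0,0],"jaw": 1},
    {"offset": [0.1,-0.25,1],"delta_rot": [0,0,0],"jaw": 1},
    {"offset": [0.1,-0.25,2],"delta_rot": [0,0,0],"jaw": 1},
    {"offset": [0.1,-0.25,3],"delta_rot": [0,0,0],"jaw": 1},
    {"offset": [0.1,-0.25,4],"delta_rot": [0,0,0],"jaw": 1},
    {"offset": [0.1,-0.25,4],"delta_rot": [0,0,0],"jaw": 1},
  ],
)

```text
time: 33.9
position: [0.6102, -0.1148, 0.1842]
tool_rot: [-0.665, 0.747, 0.003, -0.001]
ft_force: [-0.6, 0.6, -1.2]
grip_width: 0.0171
```

```bash
python3 - <<'E'
from h import *
go([.6125,-.1158,.141],-96.9)
crop(camera("scene"),200,180,120,100,5,"pics/j.png")
E
```

```text
off [ 0.08 -0.27  4.32] rot [0.35 0.09 0.31] yaw -96.59 pos [ 0.6102 -0.1148  0.1842] F [-0.6  0.6 -1.2] w 0.0171 t 33.9 q6 1.32
```

View pics/j.png

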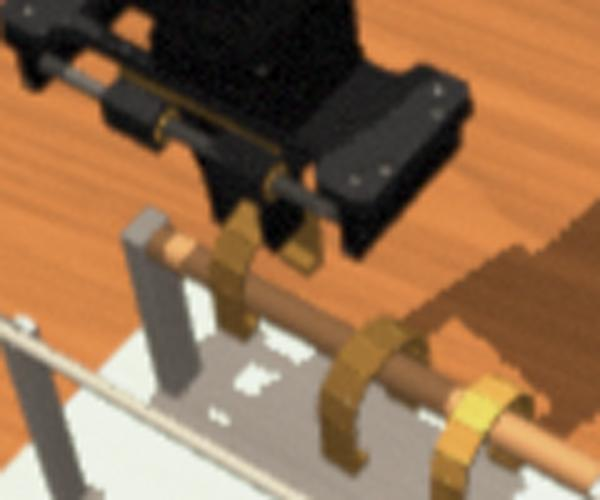

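Call:
drive_tool(
  plan=[
    {"offset": [0,-0.1,0.7],"delta_rot": [0,0,0],"jaw": 1},
    {"offset": [0,-0.1,1.4],"delta_rot": [0,0,0],"jaw": 1},
    {"offset": [0,-0.1,2.1],"delta_rot": [0,0,0],"jaw": 1},
    {"offset": [0,-0.1,2.8],"delta_rot": [0,0,0],"jaw": 1},
    {"offset": [0,-0.1,3.4],"delta_rot": [0,0,0],"jaw": 1},
    {"offset": [0,-0.1,3.8],"delta_rot": [0,0,0],"jaw": 1},
    {"offset": [0,-0.1,3.8],"delta_rot": [0,0,0],"jaw": 1},
    {"offset": [0,-0.1,3.8],"delta_rot": [0,0,0],"jaw": 1},
  ],
)

```text
time: 34.62
position: [0.6131, -0.1156, 0.1492]
tool_rot: [-0.665, 0.747, 0.0, -0.0]
ft_force: [-0.6, -0.0, -0.6]
grip_width: 0.0173
```

```bash
python3 - <<'E'
from h import *
go([.6125,-.1158,.141],-96.9)
E
```

```text
off [0.03 0.06 0.82] rot [0.03 0.01 0.31] yaw -96.59 pos [ 0.6131 -0.1156  0.1492] F [-0.6 -0.  -0.6] w 0.0173 t 34.62 q6 1.32
```

Call:
drive_tool(
  plan=[
    {"offset": [0,0,0.4],"delta_rot": [0,0,0],"jaw": 1},
    {"offset": [0,0,0.7],"delta_rot": [0,0,0],"jaw": 1},
    {"offset": [0,0,0.7],"delta_rot": [0,0,0],"jaw": 1},
    {"offset": [0,0,0.7],"delta_rot": [0,0,0],"jaw": 2.5},
    {"offset": [0,0,0.7],"delta_rot": [0,0,0],"jaw": 3.5},
    {"offset": [0,0,0.7],"delta_rot": [0,0,0],"jaw": 4},
    {"offset": [0,0,0.7],"delta_rot": [0,0,0],"jaw": 4},
    {"offset": [0,0,-1],"delta_rot": [0,0,0],"jaw": 4},
  ],
)

```text
time: 35.28
position: [0.611, -0.1148, 0.1568]
tool_rot: [-0.665, 0.747, 0.003, -0.002]
ft_force: [-0.2, 0.6, 0.9]
grip_width: 0.0375
```

Call:
drive_tool(
  plan=[
    {"offset": [0,0,-3],"delta_rot": [0,0,0],"jaw": 5},
    {"offset": [0,1,-6],"delta_rot": [0,0,0],"jaw": 5},
    {"offset": [0,4,-7],"delta_rot": [0,0,-5],"jaw": 5},
    {"offset": [-2,7,-7],"delta_rot": [0,0,-12],"jaw": 5},
    {"offset": [-5,9,-7],"delta_rot": [0,0,-19],"jaw": 5},
    {"offset": [-8,11,-7],"delta_rot": [0,0,-26],"jaw": 5},
    {"offset": [-11,13,-7],"delta_rot": [0,0,-33],"jaw": 5},
    {"offset": [-14,15,-7],"delta_rot": [0,0,-40],"jaw": 5},
  ],
)

```text
time: 35.95
position: [0.4794, 0.0417, 0.23]
tool_rot: [0.882, -0.472, 0.0, -0.0]
ft_force: [0.1, 0.5, 0.3]
grip_width: 0.0498
```

```bash
python3 - <<'E'
from cuffs import *
ims={n:camera(n) for n in("scene","top")}
crop(ims["scene"],190,190,200,150,4,"pics/j.png")
for n in ims: cv2.imwrite(f"pics/k_{n}.png",ims[n][:,:,::-1])
go([.4964,.32,.2],48.6)
E
```

```text
off [-21.74 -17.     3.  ] rot [  -0.11    0.27 -104.81] yaw -56.21 pos [0.4761 0.0447 0.2296] F [ 0.2 -0.3 -0.5] w 0.05 t 36.05 q6 0.84
```

View pics/j.png

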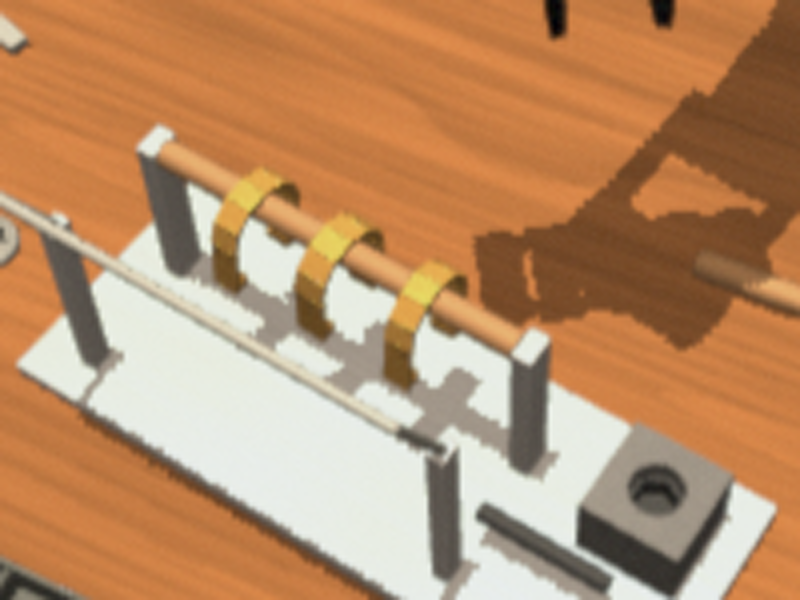

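View pics/k_scene.png

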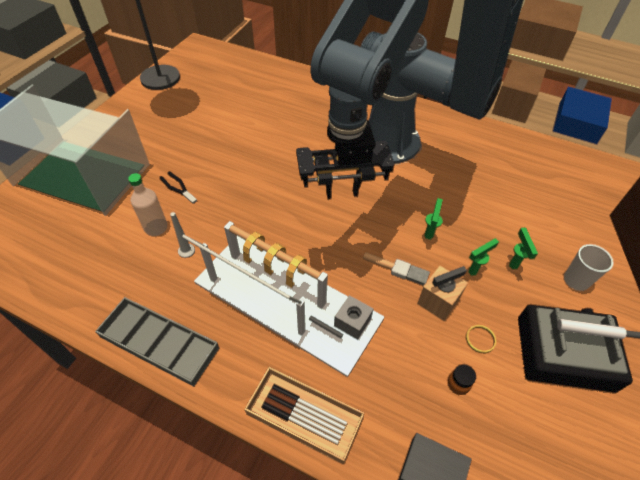

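View pics/k_top.png

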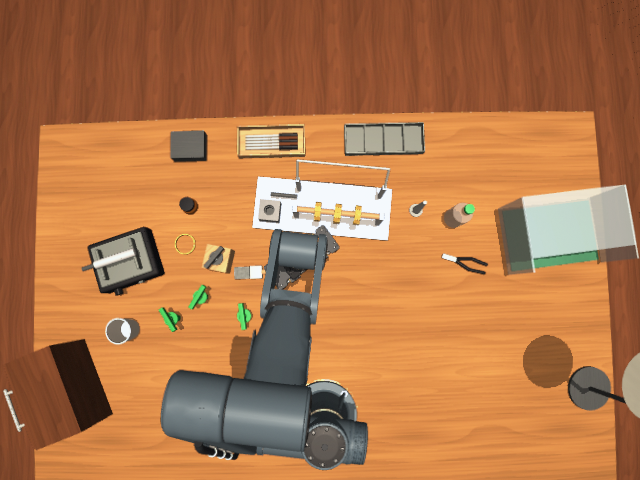

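All three cuffs hang on the bar, the keeper is open and nothing else has moved. Now back to the key.

Call:
drive_tool(
  plan=[
    {"offset": [-2.7,-2.1,0],"delta_rot": [0,0,-7],"jaw": 5},
    {"offset": [-5.4,-4.2,0],"delta_rot": [0,0,-14],"jaw": 5},
    {"offset": [-8.1,-6.3,0],"delta_rot": [0,0,-21],"jaw": 5},
    {"offset": [-10.8,-8.4,0],"delta_rot": [0,0,-28],"jaw": 5},
    {"offset": [-13.5,-10.5,0],"delta_rot": [0,0,-35],"jaw": 5},
    {"offset": [-16.2,-12.6,0],"delta_rot": [0,0,-42],"jaw": 5},
    {"offset": [-18.9,-14.7,0],"delta_rot": [0,0,-49],"jaw": 5},
    {"offset": [-21.7,-17,0],"delta_rot": [0,0,-56],"jaw": 5},
  ],
)

```text
time: 36.72
position: [0.5032, 0.3166, 0.2298]
tool_rot: [1.0, -0.003, 0.0, 0.0]
ft_force: [-0.1, -0.5, -0.7]
grip_width: 0.0499
```

```bash
python3 - <<'E'
from h import *
go([.4964,.32,.2],48.6)
E
```

```text
off [-0.69 -0.34  2.98] rot [ 3.000e-02 -4.000e-02 -4.892e+01] yaw -0.32 pos [0.5032 0.3166 0.2298] F [-0.1 -0.5 -0.7] w 0.0499 t 36.72 q6 0.38
```

Call:
drive_tool(
  plan=[
    {"offset": [-0.3,-0.1,0],"delta_rot": [0,0,-7],"jaw": 5},
    {"offset": [-0.3,-0.1,0],"delta_rot": [0,0,-14],"jaw": 5},
    {"offset": [-0.3,-0.1,0],"delta_rot": [0,0,-21],"jaw": 5},
    {"offset": [-0.3,-0.1,0],"delta_rot": [0,0,-28],"jaw": 5},
    {"offset": [-0.3,-0.1,0],"delta_rot": [0,0,-35],"jaw": 5},
    {"offset": [-0.3,-0.1,0],"delta_rot": [0,0,-42],"jaw": 5},
    {"offset": [-0.3,-0.1,0],"delta_rot": [0,0,-48.5],"jaw": 5},
    {"offset": [-0.3,-0.1,1],"delta_rot": [0,0,-48.5],"jaw": 5},
  ],
)

```text
time: 37.38
position: [0.5019, 0.3168, 0.2212]
tool_rot: [0.914, 0.406, 0.003, 0.0]
ft_force: [0.8, 0.3, 0.6]
grip_width: 0.0499
```

Call:
drive_tool(
  plan=[
    {"offset": [0,0,1],"delta_rot": [0,0,0],"jaw": 5},
    {"offset": [0,0,2],"delta_rot": [0,0,0],"jaw": 5},
    {"offset": [0,0,3],"delta_rot": [0,0,0],"jaw": 5},
    {"offset": [0,0,4],"delta_rot": [0,0,0],"jaw": 5},
    {"offset": [0,0,5],"delta_rot": [0,0,0],"jaw": 5},
    {"offset": [0,0,5.5],"delta_rot": [0,0,0],"jaw": 5},
    {"offset": [0,0,5.5],"delta_rot": [0,0,0],"jaw": 5},
    {"offset": [0,0,5.5],"delta_rot": [0,0,0],"jaw": 5},
  ],
)

```text
time: 38.05
position: [0.4996, 0.3165, 0.1641]
tool_rot: [0.914, 0.406, -0.0, -0.0]
ft_force: [0.4, 0.3, 0.5]
grip_width: 0.0503
```

```bash
python3 - <<'E'
from h import *
go([.4964,.32,.1005],48.6)
crop(camera("scene"),394,204,120,120,5,"pics/b3.png")
E
```

```text
off [ 0.05 -0.47  6.36] rot [-0.02  0.04 -0.69] yaw 47.91 pos [0.4996 0.3165 0.1641] F [0.4 0.3 0.5] w 0.0503 t 38.05 q6 -0.46
```

View pics/b3.png

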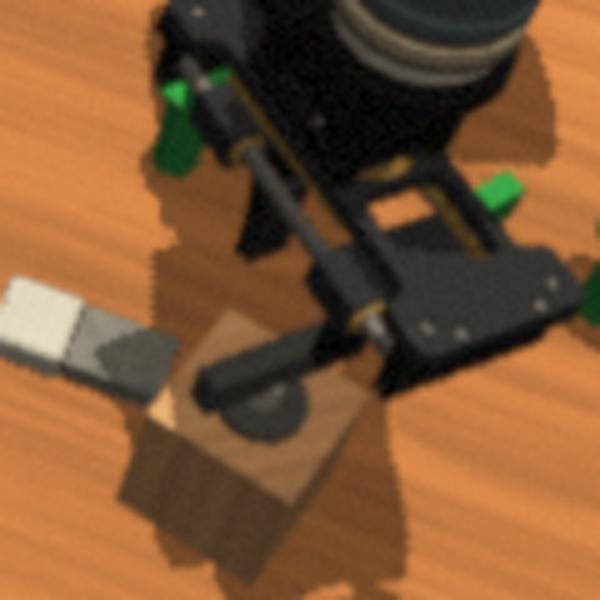

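Call:
drive_tool(
  plan=[
    {"offset": [0.05,-0.45,1.5],"delta_rot": [0,0,-0.7],"jaw": 5},
    {"offset": [0.05,-0.45,3],"delta_rot": [0,0,-0.7],"jaw": 5},
    {"offset": [0.05,-0.45,4.5],"delta_rot": [0,0,-0.7],"jaw": 5},
    {"offset": [0.05,-0.45,5.5],"delta_rot": [0,0,-0.7],"jaw": 5},
    {"offset": [0.05,-0.45,6.2],"delta_rot": [0,0,-0.7],"jaw": 5},
    {"offset": [0.05,-0.45,6.3],"delta_rot": [0,0,-0.7],"jaw": 5},
    {"offset": [0.05,-0.45,6.3],"delta_rot": [0,0,-0.7],"jaw": 5},
    {"offset": [0.05,-0.45,6.3],"delta_rot": [0,0,-0.7],"jaw": 5},
  ],
)

```text
time: 38.77
position: [0.4973, 0.3201, 0.1022]
tool_rot: [0.911, 0.412, 0.001, 0.0]
ft_force: [0.6, 1.5, -0.2]
grip_width: 0.05
```

Call:
drive_tool(
  plan=[
    {"offset": [0,0,0],"delta_rot": [0,0,0],"jaw": 3},
    {"offset": [0,0,0],"delta_rot": [0,0,0],"jaw": 2},
    {"offset": [0,0,0],"delta_rot": [0,0,0],"jaw": 0.5},
    {"offset": [0,0,0],"delta_rot": [0,0,0],"jaw": 0.5},
    {"offset": [0,0,0],"delta_rot": [0,0,0],"jaw": 0.5},
    {"offset": [0,0,0],"delta_rot": [0,0,0],"jaw": 0.5},
    {"offset": [0,0,0],"delta_rot": [0,0,0],"jaw": 0.5},
    {"offset": [0,0,0],"delta_rot": [0,0,0],"jaw": 0.5},
  ],
  squeeze=55,
)

```text
time: 39.43
position: [0.4967, 0.3199, 0.1016]
tool_rot: [0.911, 0.412, -0.0, -0.0]
ft_force: [0.1, 0.5, 0.0]
grip_width: 0.0132
```

```bash
python3 - <<'E'
from h import *
go([.4964,.32,.1005],48.6)
crop(camera("scene"),394,204,120,120,5,"pics/b3.png")
E
```

```text
off [-0.01 -0.03  0.11] rot [-0.    0.    0.01] yaw 48.61 pos [0.4967 0.3199 0.1016] F [0.1 0.5 0. ] w 0.0132 t 39.43 q6 -0.47
```

View pics/b3.png

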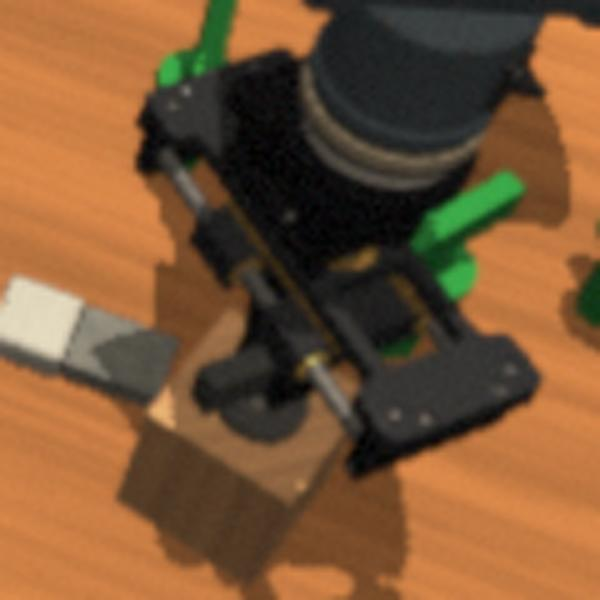

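Call:
drive_tool(
  plan=[
    {"offset": [0,0,-1],"delta_rot": [0,0,0],"jaw": 0.5},
    {"offset": [0,0,-4],"delta_rot": [0,0,0],"jaw": 0.5},
    {"offset": [0,0,-8],"delta_rot": [0,0,0],"jaw": 0.5},
    {"offset": [0,0,-12],"delta_rot": [0,0,0],"jaw": 0.5},
    {"offset": [0,0,-13],"delta_rot": [0,0,0],"jaw": 0.5},
    {"offset": [0,0,-13],"delta_rot": [0,0,0],"jaw": 0.5},
    {"offset": [0,0,-13],"delta_rot": [0,0,0],"jaw": 0.5},
    {"offset": [0,0,-13],"delta_rot": [0,0,0],"jaw": 0.5},
  ],
)

```text
time: 40.15
position: [0.4947, 0.319, 0.2291]
tool_rot: [0.911, 0.412, -0.003, -0.0]
ft_force: [-0.1, 0.4, -3.4]
grip_width: 0.0139
```

```bash
python3 - <<'E'
from h import *
go([.6454,.157,.23],55)
E
```

```text
off [-2.19 22.02 -0.13] rot [-0.16  0.28 -6.39] yaw 48.61 pos [0.4947 0.319  0.2291] F [-0.1  0.4 -3.4] w 0.0139 t 40.15 q6 -0.47
```

Call:
drive_tool(
  plan=[
    {"offset": [-0.4,3.7,0],"delta_rot": [0,0,-1],"jaw": 0.5},
    {"offset": [-0.7,7.4,0],"delta_rot": [0,0,-2],"jaw": 0.5},
    {"offset": [-1.1,11.1,0],"delta_rot": [0,0,-3],"jaw": 0.5},
    {"offset": [-1.4,14.8,0],"delta_rot": [0,0,-4],"jaw": 0.5},
    {"offset": [-1.8,18.5,0],"delta_rot": [0,0,-5],"jaw": 0.5},
    {"offset": [-2.2,22,0],"delta_rot": [0,0,-6.4],"jaw": 0.5},
    {"offset": [-2.2,22,0],"delta_rot": [0,0,-6.4],"jaw": 0.5},
    {"offset": [-2.2,22,0],"delta_rot": [0,0,-6.4],"jaw": 0.5},
  ],
)

```text
time: 40.82
position: [0.6469, 0.1555, 0.2277]
tool_rot: [0.888, 0.46, -0.003, -0.001]
ft_force: [-0.3, 0.6, -3.3]
grip_width: 0.0134
```

Call:
drive_tool(
  plan=[
    {"offset": [0,0,0],"delta_rot": [0,0,0],"jaw": 0.5},
    {"offset": [0,0,1],"delta_rot": [0,0,0],"jaw": 0.5},
    {"offset": [0,0,3],"delta_rot": [0,0,0],"jaw": 0.5},
    {"offset": [0,0,5],"delta_rot": [0,0,0],"jaw": 0.5},
    {"offset": [0,0,5.8],"delta_rot": [0,0,0],"jaw": 0.5},
    {"offset": [0,0,5.8],"delta_rot": [0,0,0],"jaw": 0.5},
    {"offset": [0,0,5.8],"delta_rot": [0,0,0],"jaw": 0.5},
    {"offset": [0,0,5.8],"delta_rot": [0,0,0],"jaw": 0.5},
  ],
)

```text
time: 41.48
position: [0.6478, 0.1585, 0.1745]
tool_rot: [0.887, 0.462, 0.001, 0.0]
ft_force: [0.5, -0.8, -2.5]
grip_width: 0.0139
```

```bash
python3 - <<'E'
from h import *
go([.6454,.157,.1346],55)
crop(camera("scene"),310,230,90,90,6,"pics/f.png")
E
```

```text
off [-0.27 -0.11  3.99] rot [ 0.09 -0.07  0.06] yaw 55.06 pos [0.6478 0.1585 0.1745] F [ 0.5 -0.8 -2.5] w 0.0139 t 41.48 q6 -0.89
```

View pics/f.png

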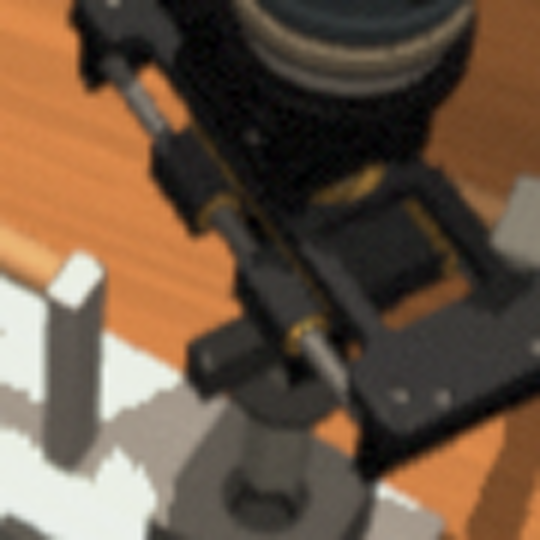

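Call:
drive_tool(
  plan=[
    {"offset": [-0.25,-0.1,0.5],"delta_rot": [0,0,0],"jaw": 0.5},
    {"offset": [-0.25,-0.1,1],"delta_rot": [0,0,0],"jaw": 0.5},
    {"offset": [-0.25,-0.1,1],"delta_rot": [0,0,0],"jaw": 0.5},
    {"offset": [-0.25,-0.1,1],"delta_rot": [0,0,0],"jaw": 0.5},
    {"offset": [-0.25,-0.1,1],"delta_rot": [0,0,0],"jaw": 0.5},
    {"offset": [-0.25,-0.1,1],"delta_rot": [0,0,0],"jaw": 0.5},
    {"offset": [-0.25,-0.1,1],"delta_rot": [0,0,0],"jaw": 0.5},
    {"offset": [-0.25,-0.1,1],"delta_rot": [0,0,0],"jaw": 0.5},
  ],
)

```text
time: 42.2
position: [0.6451, 0.1564, 0.1637]
tool_rot: [0.887, 0.462, 0.0, 0.0]
ft_force: [-0.6, -0.0, -3.2]
grip_width: 0.0133
```

```bash
python3 - <<'E'
from h import *
go([.6454,.157,.1346],55)
E
```

```text
off [ 0.07 -0.01  2.91] rot [ 0.01 -0.01  0.01] yaw 55.01 pos [0.6451 0.1564 0.1637] F [-0.6 -0.  -3.2] w 0.0133 t 42.2 q6 -0.89
```

Call:
drive_tool(
  plan=[
    {"offset": [0.05,0,0.6],"delta_rot": [0,0,0],"jaw": 0.5},
    {"offset": [0.05,0,1.2],"delta_rot": [0,0,0],"jaw": 0.5},
    {"offset": [0.05,0,1.8],"delta_rot": [0,0,0],"jaw": 0.5},
    {"offset": [0.05,0,2.2],"delta_rot": [0,0,0],"jaw": 0.5},
    {"offset": [0.05,0,2.6],"delta_rot": [0,0,0],"jaw": 0.5},
    {"offset": [0.05,0,2.9],"delta_rot": [0,0,0],"jaw": 0.5},
    {"offset": [0.05,0,3.2],"delta_rot": [0,0,0],"jaw": 0.5},
    {"offset": [0.05,0,3.2],"delta_rot": [0,0,0],"jaw": 0.5},
  ],
)

```text
time: 42.87
position: [0.6449, 0.1568, 0.1308]
tool_rot: [0.887, 0.462, -0.0, -0.0]
ft_force: [0.4, 0.4, -3.4]
grip_width: 0.0134
```

```bash
python3 - <<'E'
from h import *
go([.6454,.157,.1256],55);print(get_obs()["moment"])
E
```

```text
off [0.05 0.03 0.52] rot [-0.05  0.04  0.02] yaw 55.02 pos [0.6449 0.1568 0.1308] F [ 0.4  0.4 -3.4] w 0.0134 t 42.87 q6 -0.89
[-0.08860069 -0.00491544 -0.04466513]
```

The key slipped past the mouth with no contact, so I'll seat it.

Call:
drive_tool(
  plan=[
    {"offset": [0.05,0,0.2],"delta_rot": [0,0,0],"jaw": 0.5},
    {"offset": [0.05,0,0.4],"delta_rot": [0,0,0],"jaw": 0.5},
    {"offset": [0.05,0,0.55],"delta_rot": [0,0,0],"jaw": 0.5},
    {"offset": [0.05,0,0.6],"delta_rot": [0,0,0],"jaw": 0.5},
    {"offset": [0.05,0,0.65],"delta_rot": [0,0,0],"jaw": 0.5},
    {"offset": [0.05,0,0.65],"delta_rot": [0,0,0],"jaw": 0.5},
    {"offset": [0.05,0,0.65],"delta_rot": [0,0,0],"jaw": 0.5},
    {"offset": [0.05,0,0.65],"delta_rot": [0,0,0],"jaw": 0.5},
  ],
)

```text
time: 43.53
position: [0.6457, 0.1572, 0.1256]
tool_rot: [0.887, 0.462, 0.0, 0.0]
ft_force: [-0.9, -1.3, 1.7]
grip_width: 0.0138
```

```bash
python3 - <<'E'
from h import *
go([.6454,.157,.1256],55);print(get_obs()["moment"])
E
```

```text
off [-0.03 -0.01 -0.  ] rot [ 0.03 -0.01  0.02] yaw 55.02 pos [0.6457 0.1572 0.1256] F [-0.9 -1.3  1.7] w 0.0138 t 43.53 q6 -0.89
[-0.29967671  0.25045239 -0.02428088]
```

Call:
drive_tool(
  plan=[
    {"offset": [0,0,0],"delta_rot": [0,0,5],"jaw": 0.5},
    {"offset": [0,0,0],"delta_rot": [0,0,10],"jaw": 0.5},
    {"offset": [0,0,0],"delta_rot": [0,0,15],"jaw": 0.5},
    {"offset": [0,0,0],"delta_rot": [0,0,20],"jaw": 0.5},
    {"offset": [0,0,0],"delta_rot": [0,0,25],"jaw": 0.5},
    {"offset": [0,0,0],"delta_rot": [0,0,30],"jaw": 0.5},
    {"offset": [0,0,0],"delta_rot": [0,0,35],"jaw": 0.5},
    {"offset": [0,0,0],"delta_rot": [0,0,40],"jaw": 0.5},
  ],
)

```text
time: 44.2
position: [0.6458, 0.157, 0.1256]
tool_rot: [0.992, 0.129, 0.0, 0.0]
ft_force: [-1.2, -0.8, 0.7]
grip_width: 0.0135
```

```bash
python3 - <<'E'
from h import *
go([.6454,.157,.1256],55);print(get_obs()["moment"])
crop(camera("scene"),190,190,200,160,4,"pics/g.png")
E
```

```text
off [-0.04 -0.01  0.  ] rot [ 6.00e-02 -3.00e-02 -4.02e+01] yaw 14.8 pos [0.6458 0.157  0.1256] F [-1.2 -0.8  0.7] w 0.0135 t 44.2 q6 -0.19
[-0.39969872  0.18908968  0.02308627]
```

View pics/g.png

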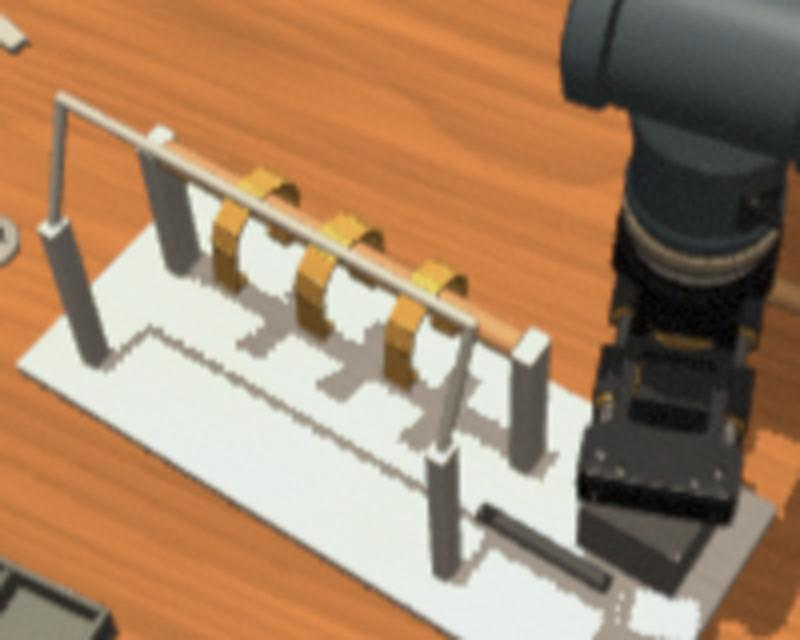

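The keeper is swinging back and stays clear of the gripper. I'll continue.

Call:
drive_tool(
  plan=[
    {"offset": [0,0,0],"delta_rot": [0,0,5],"jaw": 0.5},
    {"offset": [0,0,0],"delta_rot": [0,0,10],"jaw": 0.5},
    {"offset": [0,0,0],"delta_rot": [0,0,15],"jaw": 0.5},
    {"offset": [0,0,0],"delta_rot": [0,0,20],"jaw": 0.5},
    {"offset": [0,0,0],"delta_rot": [0,0,25],"jaw": 0.5},
    {"offset": [0,0,0],"delta_rot": [0,0,30],"jaw": 0.5},
    {"offset": [0,0,0],"delta_rot": [0,0,34],"jaw": 0.5},
    {"offset": [0,0,0],"delta_rot": [0,0,36],"jaw": 0.5},
  ],
)

```text
time: 44.92
position: [0.6462, 0.1569, 0.1256]
tool_rot: [0.983, -0.182, 0.001, 0.0]
ft_force: [-1.1, -1.3, 0.0]
grip_width: 0.0135
```

```bash
python3 - <<'E'
from h import *
go([.6454,.157,.1256],55);print(get_obs()["moment"])
im=camera("scene");a=[]
for phi in(.12,0):
    drawcrop(im,"scene",keeper(phi),185,190,135,155,3,"pics/g.png");a.append(cv2.imread("pics/g.png"))
cv2.imwrite("pics/g.png",np.hstack(a))
E
```

```text
off [-0.08  0.02  0.  ] rot [ 7.000e-02 -9.000e-02 -7.602e+01] yaw -21.02 pos [0.6462 0.1569 0.1256] F [-1.1 -1.3  0. ] w 0.0135 t 44.92 q6 0.44
[-0.48881852  0.06877638  0.07854177]
```

View pics/g.png

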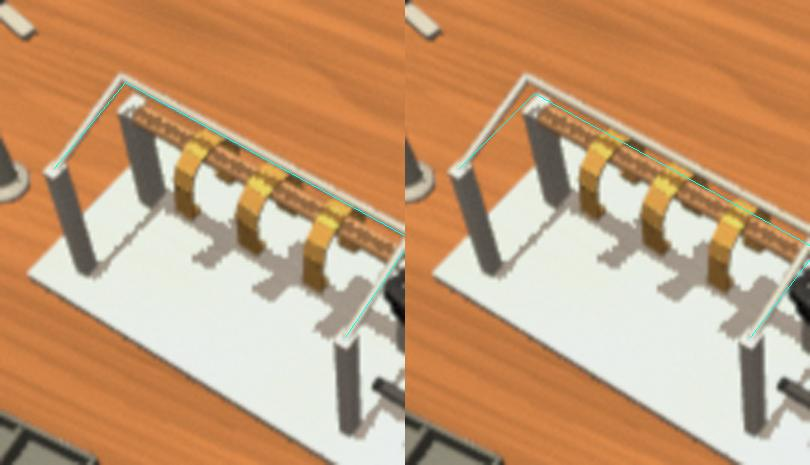

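The lock is still at about 0.14, so I'll turn further to the stop.

Call:
drive_tool(
  plan=[
    {"offset": [0,0,0],"delta_rot": [0,0,2],"jaw": 0.5},
    {"offset": [0,0,0],"delta_rot": [0,0,4],"jaw": 0.5},
    {"offset": [0,0,0],"delta_rot": [0,0,6],"jaw": 0.5},
    {"offset": [0,0,0],"delta_rot": [0,0,8],"jaw": 0.5},
    {"offset": [0,0,0],"delta_rot": [0,0,9],"jaw": 0.5},
    {"offset": [0,0,0],"delta_rot": [0,0,9],"jaw": 0.5},
    {"offset": [0,0,0],"delta_rot": [0,0,9],"jaw": 0.5},
    {"offset": [0,0,0],"delta_rot": [0,0,9],"jaw": 0.5},
  ],
)

```text
time: 45.63
position: [0.6462, 0.157, 0.1255]
tool_rot: [0.966, -0.258, 0.001, -0.0]
ft_force: [0.2, -2.4, 2.6]
grip_width: 0.0134
```

```bash
python3 - <<'E'
from h import *
go([.6454,.157,.1256],55);print(get_obs()["moment"])
im=camera("scene");a=[]
for phi in(.06,0):
    drawcrop(im,"scene",keeper(phi),185,190,135,155,3,"pics/g.png");a.append(cv2.imread("pics/g.png"))
cv2.imwrite("pics/g.png",np.hstack(a))
E
```

```text
off [-0.07  0.04 -0.01] rot [ 5.000e-02 -9.000e-02 -8.491e+01] yaw -29.91 pos [0.6462 0.157  0.1255] F [ 0.2 -2.4  2.6] w 0.0134 t 45.63 q6 0.59
[-0.70705114 -0.0139755   0.06885493]
```

View pics/g.png

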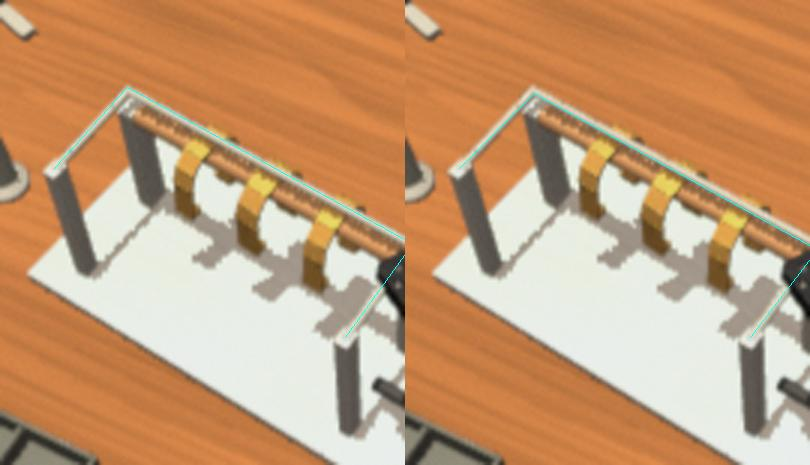

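Call:
drive_tool(
  plan=[
    {"offset": [0,0,0],"delta_rot": [0,0,1],"jaw": 0.5},
    {"offset": [0,0,0],"delta_rot": [0,0,2],"jaw": 0.5},
    {"offset": [0,0,0],"delta_rot": [0,0,3],"jaw": 0.5},
    {"offset": [0,0,0],"delta_rot": [0,0,3],"jaw": 0.5},
    {"offset": [0,0,0],"delta_rot": [0,0,3],"jaw": 0.5},
    {"offset": [0,0,0],"delta_rot": [0,0,3],"jaw": 0.5},
    {"offset": [0,0,0],"delta_rot": [0,0,3],"jaw": 0.5},
    {"offset": [0,0,0],"delta_rot": [0,0,3],"jaw": 0.5},
  ],
)

```text
time: 46.35
position: [0.6461, 0.1571, 0.1256]
tool_rot: [0.959, -0.284, 0.001, -0.0]
ft_force: [0.7, -3.8, 5.4]
grip_width: 0.0136
```

```bash
python3 - <<'E'
from h import *
go([.6454,.157,.1256],55);print(get_obs()["moment"])
im=camera("scene");i0=cv2.imread("pics/scene0.png")[:,:,::-1]
a=[]
for m in(i0,im):
    crop(m,195,210,60,60,6,"pics/g.png");a.append(cv2.imread("pics/g.png"))
cv2.imwrite("pics/g.png",np.hstack(a))
E
```

```text
off [-0.05  0.05 -0.  ] rot [ 4.000e-02 -9.000e-02 -8.795e+01] yaw -32.95 pos [0.6461 0.1571 0.1256] F [ 0.7 -3.8  5.4] w 0.0136 t 46.35 q6 0.65
[-0.91063508 -0.15406905  0.26841787]
```

View pics/g.png

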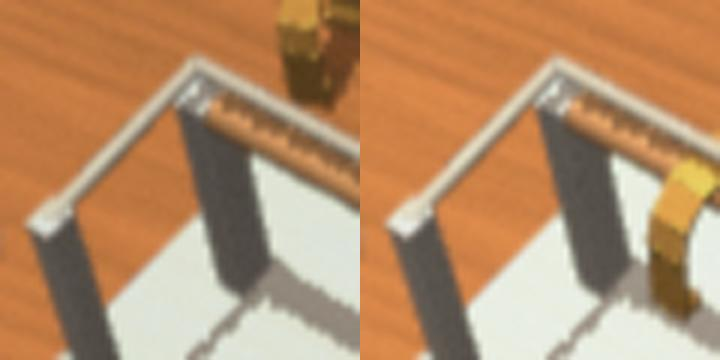

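The keeper now matches its initial closed image, and the yaw moment of 0.27 N m shows the stop. I'll relieve the torque within the play and withdraw.

Call:
drive_tool(
  plan=[
    {"offset": [0,0,0],"delta_rot": [0,0,-2],"jaw": 0.5},
    {"offset": [0,0,0],"delta_rot": [0,0,-5],"jaw": 0.5},
    {"offset": [0,0,-1],"delta_rot": [0,0,-5],"jaw": 0.5},
    {"offset": [0,0,-3],"delta_rot": [0,0,-5],"jaw": 0.5},
    {"offset": [0,0,-6],"delta_rot": [0,0,-5],"jaw": 0.5},
    {"offset": [0,0,-9],"delta_rot": [0,0,-5],"jaw": 0.5},
    {"offset": [0,0,-10.5],"delta_rot": [0,0,-5],"jaw": 0.5},
    {"offset": [0,0,-10.5],"delta_rot": [0,0,-5],"jaw": 0.5},
  ],
)

```text
time: 47.07
position: [0.6466, 0.1588, 0.2336]
tool_rot: [0.97, -0.242, 0.002, -0.002]
ft_force: [0.3, 0.3, -2.6]
grip_width: 0.0134
```

```bash
python3 - <<'E'
from h import *
go([.4967,.3199,.23],48.6)
i0=cv2.imread("pics/scene0.png")[:,:,::-1];im=camera("scene");a=[]
for m in(i0,im):
    crop(m,195,210,60,60,6,"pics/g.png");a.append(cv2.imread("pics/g.png"))
cv2.imwrite("pics/g.png",np.hstack(a))
E
```

```text
off [-20.81  -7.16   0.33] rot [ -0.13  -0.34 -76.66] yaw -28.07 pos [0.6466 0.1588 0.2336] F [ 0.3  0.3 -2.6] w 0.0134 t 47.07 q6 0.56
```

View pics/g.png

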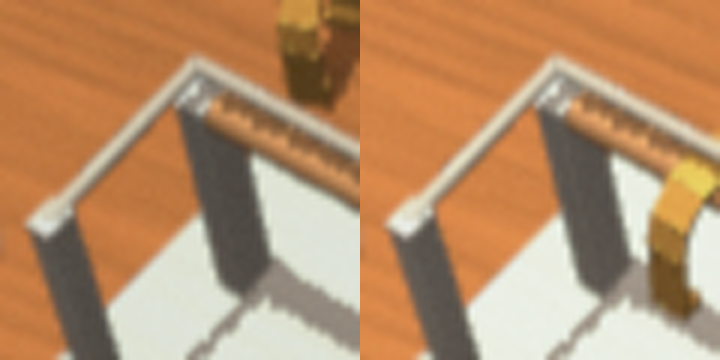

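Call:
drive_tool(
  plan=[
    {"offset": [-2.6,-0.9,0],"delta_rot": [0,0,-7],"jaw": 0.5},
    {"offset": [-5.2,-1.8,0],"delta_rot": [0,0,-14],"jaw": 0.5},
    {"offset": [-7.8,-2.7,0],"delta_rot": [0,0,-21],"jaw": 0.5},
    {"offset": [-10.4,-3.6,0],"delta_rot": [0,0,-28],"jaw": 0.5},
    {"offset": [-13,-4.5,0],"delta_rot": [0,0,-35],"jaw": 0.5},
    {"offset": [-15.6,-5.4,0],"delta_rot": [0,0,-42],"jaw": 0.5},
    {"offset": [-18.2,-6.3,0],"delta_rot": [0,0,-49],"jaw": 0.5},
    {"offset": [-20.8,-7.2,0],"delta_rot": [0,0,-56],"jaw": 0.5},
  ],
)

```text
time: 47.78
position: [0.4919, 0.3189, 0.227]
tool_rot: [0.97, 0.244, -0.004, -0.0]
ft_force: [-0.4, 0.5, -3.3]
grip_width: 0.0137
```

```bash
python3 - <<'E'
from h import *
go([.4967,.3199,.23],48.6)
E
```

```text
off [ 0.46  0.14 -0.31] rot [ -0.2    0.38 -20.32] yaw 28.28 pos [0.4919 0.3189 0.227 ] F [-0.4  0.5 -3.3] w 0.0137 t 47.78 q6 -0.11
```

Call:
drive_tool(
  plan=[
    {"offset": [0.1,0,0],"delta_rot": [0,0,-7],"jaw": 0.5},
    {"offset": [0.2,0,0],"delta_rot": [0,0,-14],"jaw": 0.5},
    {"offset": [0.2,0,0],"delta_rot": [0,0,-20.3],"jaw": 0.5},
    {"offset": [0.2,0,0],"delta_rot": [0,0,-20.3],"jaw": 0.5},
    {"offset": [0.2,0,0],"delta_rot": [0,0,-20.3],"jaw": 0.5},
    {"offset": [0.2,0,0],"delta_rot": [0,0,-20.3],"jaw": 0.5},
    {"offset": [0.2,0,0],"delta_rot": [0,0,-20.3],"jaw": 0.5},
    {"offset": [0.2,0,0],"delta_rot": [0,0,-20.3],"jaw": 0.5},
  ],
)

```text
time: 48.45
position: [0.4972, 0.3192, 0.2296]
tool_rot: [0.913, 0.409, -0.001, -0.0]
ft_force: [-0.2, -0.6, -3.2]
grip_width: 0.0135
```

Call:
drive_tool(
  plan=[
    {"offset": [0,0,0],"delta_rot": [0,0,0],"jaw": 0.5},
    {"offset": [0,0,0],"delta_rot": [0,0,0],"jaw": 0.5},
    {"offset": [0,0,0],"delta_rot": [0,0,0],"jaw": 0.5},
    {"offset": [0,0,1],"delta_rot": [0,0,0],"jaw": 0.5},
    {"offset": [0,0,2],"delta_rot": [0,0,0],"jaw": 0.5},
    {"offset": [0,0,3],"delta_rot": [0,0,0],"jaw": 0.5},
    {"offset": [0,0,4],"delta_rot": [0,0,0],"jaw": 0.5},
    {"offset": [0,0,4],"delta_rot": [0,0,0],"jaw": 0.5},
  ],
)

```text
time: 49.12
position: [0.4954, 0.3185, 0.1868]
tool_rot: [0.912, 0.409, -0.003, -0.0]
ft_force: [-1.1, 0.5, -3.1]
grip_width: 0.0138
```

```bash
python3 - <<'E'
from h import *
go([.4967,.3199,.1016],48.6)
crop(camera("scene"),394,204,120,120,5,"pics/b3.png")
E
```

```text
off [0.24 0.03 8.52] rot [-0.16  0.32 -0.29] yaw 48.31 pos [0.4954 0.3185 0.1868] F [-1.1  0.5 -3.1] w 0.0138 t 49.12 q6 -0.46
```

View pics/b3.png

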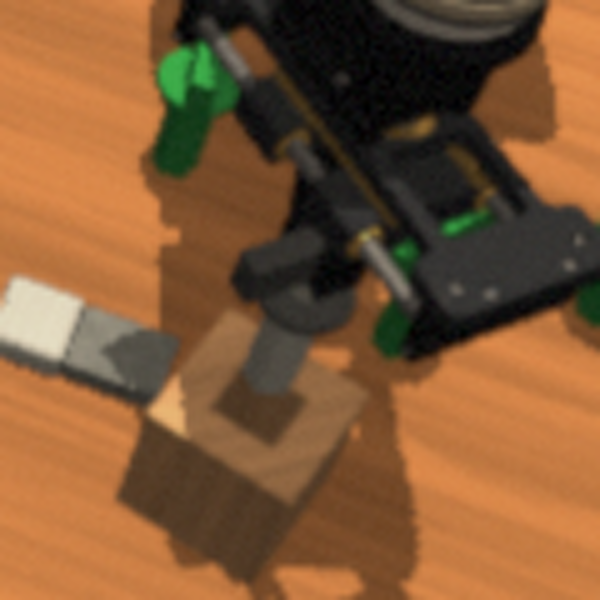

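Call:
drive_tool(
  plan=[
    {"offset": [0.1,0,0],"delta_rot": [0,0,0],"jaw": 0.5},
    {"offset": [0.1,0,0],"delta_rot": [0,0,0],"jaw": 0.5},
    {"offset": [0.1,0,0],"delta_rot": [0,0,0],"jaw": 0.5},
    {"offset": [0.1,0,0.5],"delta_rot": [0,0,0],"jaw": 0.5},
    {"offset": [0.1,0,1],"delta_rot": [0,0,0],"jaw": 0.5},
    {"offset": [0.1,0,1.5],"delta_rot": [0,0,0],"jaw": 0.5},
    {"offset": [0.1,0,2],"delta_rot": [0,0,0],"jaw": 0.5},
    {"offset": [0.1,0,2.5],"delta_rot": [0,0,0],"jaw": 0.5},
  ],
)

```text
time: 49.83
position: [0.4978, 0.32, 0.1643]
tool_rot: [0.912, 0.409, -0.0, -0.0]
ft_force: [0.1, 0.7, -2.9]
grip_width: 0.0137
```

```bash
python3 - <<'E'
from h import *
go([.4967,.3199,.1016],48.6);print(get_obs()["moment"])
E
```

```text
off [-0.08 -0.07  6.27] rot [-0.01  0.03 -0.28] yaw 48.32 pos [0.4978 0.32   0.1643] F [ 0.1  0.7 -2.9] w 0.0137 t 49.83 q6 -0.46
[-0.02058007  0.07408879  0.03799312]
```

Call:
drive_tool(
  plan=[
    {"offset": [-0.1,-0.1,1],"delta_rot": [0,0,0],"jaw": 0.5},
    {"offset": [-0.1,-0.1,2],"delta_rot": [0,0,0],"jaw": 0.5},
    {"offset": [-0.1,-0.1,3],"delta_rot": [0,0,0],"jaw": 0.5},
    {"offset": [-0.1,-0.1,4],"delta_rot": [0,0,0],"jaw": 0.5},
    {"offset": [-0.1,-0.1,5],"delta_rot": [0,0,0],"jaw": 0.5},
    {"offset": [-0.1,-0.1,5.8],"delta_rot": [0,0,0],"jaw": 0.5},
    {"offset": [-0.1,-0.1,6.2],"delta_rot": [0,0,0],"jaw": 0.5},
    {"offset": [-0.1,-0.1,6.2],"delta_rot": [0,0,0],"jaw": 0.5},
  ],
)

```text
time: 50.5
position: [0.4963, 0.3199, 0.1023]
tool_rot: [0.912, 0.409, -0.001, -0.0]
ft_force: [-0.7, -0.3, -3.0]
grip_width: 0.0135
```

```bash
python3 - <<'E'
from h import *
go([.4967,.3199,.1016],48.6);print(get_obs()["moment"])
E
```

```text
off [0.03 0.03 0.07] rot [-0.03  0.07 -0.29] yaw 48.31 pos [0.4963 0.3199 0.1023] F [-0.7 -0.3 -3. ] w 0.0135 t 50.5 q6 -0.46
[-0.06554592  0.01840477  0.02621507]
```

Call:
drive_tool(
  plan=[
    {"offset": [0,0,0.1],"delta_rot": [0,0,0],"jaw": 0.5},
    {"offset": [0,0,0.1],"delta_rot": [0,0,0],"jaw": 0.5},
    {"offset": [0,0,0.1],"delta_rot": [0,0,0],"jaw": 2},
    {"offset": [0,0,0.1],"delta_rot": [0,0,0],"jaw": 3},
    {"offset": [0,0,0.1],"delta_rot": [0,0,0],"jaw": 4},
    {"offset": [0,0,0.1],"delta_rot": [0,0,0],"jaw": 5},
    {"offset": [0,0,0.1],"delta_rot": [0,0,0],"jaw": 5},
    {"offset": [0,0,-2],"delta_rot": [0,0,0],"jaw": 5},
  ],
)

```text
time: 51.17
position: [0.4941, 0.3189, 0.1201]
tool_rot: [0.912, 0.409, -0.004, -0.0]
ft_force: [-0.5, -0.2, -0.5]
grip_width: 0.0446
```

Call:
drive_tool(
  plan=[
    {"offset": [0,0,-3],"delta_rot": [0,0,0],"jaw": 5},
    {"offset": [0,0,-6],"delta_rot": [0,0,0],"jaw": 5},
    {"offset": [0,0,-9],"delta_rot": [0,0,0],"jaw": 5},
    {"offset": [0,0,-12],"delta_rot": [0,0,0],"jaw": 5},
    {"offset": [0,-3,-12],"delta_rot": [0,0,0],"jaw": 5},
    {"offset": [0,-6,-12],"delta_rot": [0,0,0],"jaw": 5},
    {"offset": [0,-9,-12],"delta_rot": [0,0,0],"jaw": 5},
    {"offset": [0,-12,-12],"delta_rot": [0,0,0],"jaw": 5},
  ],
)

```text
time: 51.83
position: [0.4061, 0.4004, 0.2436]
tool_rot: [0.913, 0.409, 0.0, -0.0]
ft_force: [0.7, 0.3, -0.4]
grip_width: 0.0497
```

Call:
drive_tool(
  plan=[
    {"offset": [0,0,0],"delta_rot": [0,0,0],"jaw": 5},
    {"offset": [0,0,0],"delta_rot": [0,0,0],"jaw": 5},
    {"offset": [0,0,0],"delta_rot": [0,0,0],"jaw": 5},
    {"offset": [0,0,0],"delta_rot": [0,0,0],"jaw": 5},
    {"offset": [0,0,0],"delta_rot": [0,0,0],"jaw": 5},
    {"offset": [0,0,0],"delta_rot": [0,0,0],"jaw": 5},
    {"offset": [0,0,0],"delta_rot": [0,0,0],"jaw": 5},
    {"offset": [0,0,0],"delta_rot": [0,0,0],"jaw": 5},
  ],
)

```text
time: 52.5
position: [0.4075, 0.3995, 0.243]
tool_rot: [0.913, 0.409, -0.0, 0.0]
ft_force: [-0.2, -0.3, -0.2]
grip_width: 0.0498
```

```bash
python3 - <<'E'
from h import *
go([.4967,.3199,.1016],48.6)
im=camera("scene");t=camera("top")
crop(im,400,240,100,90,6,"pics/l1.png");crop(im,190,190,200,150,4,"pics/l2.png");cv2.imwrite("pics/l3.png",t[:,:,::-1])
E
```

```text
off [1.000e-02 1.196e+01 1.414e+01] rot [-0.    0.01 -0.34] yaw 48.26 pos [0.4075 0.3995 0.243 ] F [-0.2 -0.3 -0.2] w 0.0498 t 52.5 q6 -0.26
```

View pics/l1.png

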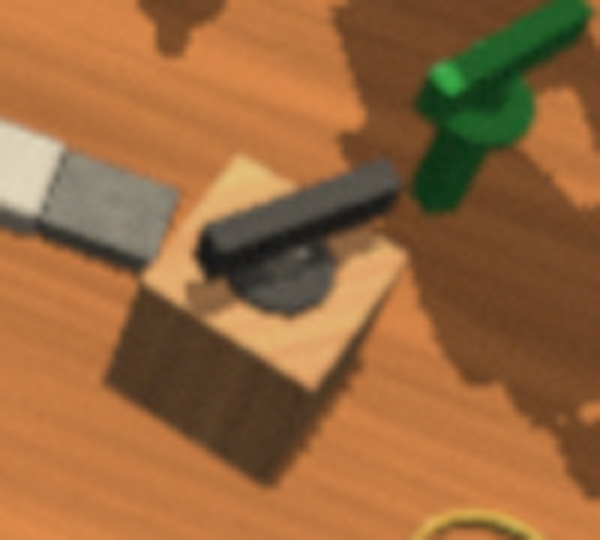

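View pics/l2.png

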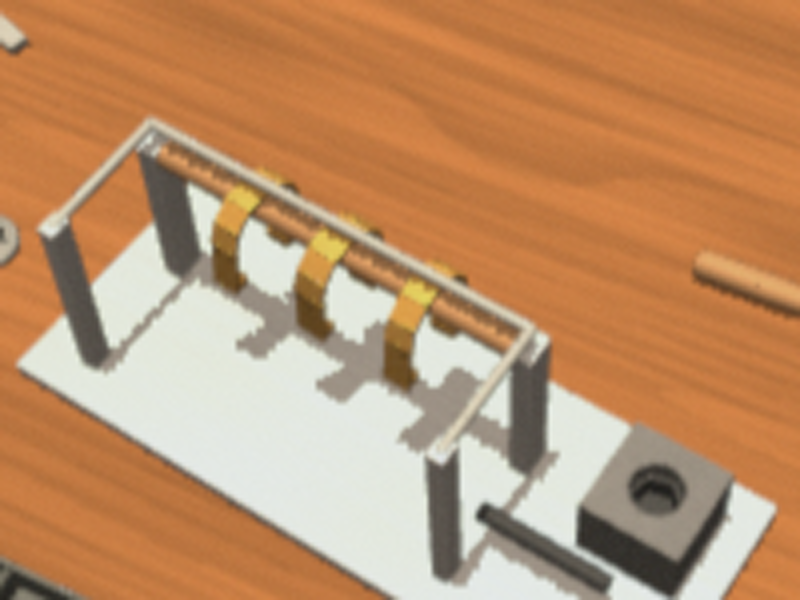

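View pics/l3.png

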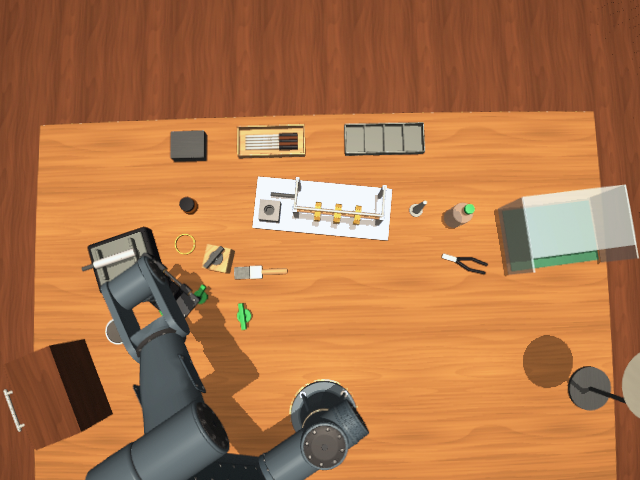

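The key stands upright with its collar on the stand, the keeper is closed and matches the start image, and three cuffs hang on the bar. The bystanders are where they were and the robot is clear. I'll hand in.

```bash
python3 - <<'E'
from rig import *
print(hand_in())
E
```

```text
the job is handed in; nothing more can be done
None
```

The rack is loaded and I have handed the job in, at about 52.6 s of the 210 s allowed. `hand_in()` reports no verdict, so the results below are my own checks.

**What I did**
- I fitted the key, turned it until it dropped fully in, and unscrewed anticlockwise until the keeper was fully open. I then stood the key back in its stand.
- I hung the three cuffs that were present, about 60 mm apart on the bar. No other cuffs were visible in either view.
- I refitted the key and turned it clockwise to the stop, where the moment reached about 0.27 N m. I then put it back in the stand.

**What the last checks showed**
- **Keeper:** it looks the same as in the picture from the start, when it was closed. When opened, it matched the model of the keeper at a lock turn of about 1.35.
- **Cuffs:** all three hang by the crown between the posts, under the closed keeper.
- **Key:** it stands upright with its collar on the stand.
- **Bystanders and robot:** everything else on the bench is where it was, and the robot is clear of everything.

**What disagreed**
- The cameras placed the socket about 1.3 mm further from the robot than where the seated key showed it to be. I used the key's position for the second fit.
- My first estimate of the final turn left the lock at about 0.14, so I turned about 12° more to reach the stop.

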